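Clear, dress and load the board fixture

ROBOT

A 6-joint arm with a two-finger parallel gripper is mounted at the origin on the work surface. World frame = base frame: x ahead of the robot, y to its left, z up, the work surface at z = 0. Lengths are in m, angles in rad, forces in N, time in s.
With the tool pointing down it reaches from about 0.375 to 0.975 m from the base axis. Payload 3.8 kg.
Tool frame: the origin (TCP) lies at the very end of the fingers, on their centre line; the grasp point (between the pads) lies 19 mm behind it; z points along the fingers, y is the direction in which the jaws open and shut (so a half turn about z gives the same grasp; the last joint's range is limited). The gripper opens to 88 mm and grips with 3 to 60 N. Pads are 18 mm wide; open, the fingers measure 123 mm over their backs; the gripper's body (75 mm by 187 mm) begins 45 mm behind the grasp point.
Start: joints at [-1.227, 0.264, 1.604, -0, 1.274, -0.037], TCP at [0.251, -0.627, 0.239] pointing down, gripper open.
Joint ranges: [-2.63, 2.63], [-0.94, 2.18], [0.31, 2.57], [-1.31, 4.45], [0, 2.66], [-2.55, 2.55]. Speed limits (rad/s): [2.57, 2.57, 3.14, 3.14, 3.14, 3.14].

INTERFACE

Orientations are given as a unit quaternion [x, y, z, w].
In Python, from plant import manip, viewer, job, spotter gives the robot as it stands.
- The arm moves only by the tool move_arm, never from a script. Its argument "increments" is a list of rows, each an object with "linear": the shift along the tool's x, y, z in mm, a list of three; "spin": the turn about the tool's z in rad; "fingers": the opening, from 0 (shut) to 1 (fully open). In form: [{"linear": [tx, ty, tz], "spin": spin, "fingers": fingers}, ...]. A call has 1 to 12 rows; each row shifts and turns the commanded pose from where the row before left it, along the tool's axes as they then stand; what a row does not reach is not made up. A row lasts 1/10 s, in which the tool goes at most 50 mm and 8.59 degrees, less where a joint would pass 70% of its speed; a pose out of reach is approached as far as the arm can. A call with a gripper value outside its range is refused whole. The fingers move at their own pace and stop on an object; "grip_force" is the grip in N (left out, the last holds). Time passes only in rows, so rows that do not move let the fingers close. It gives the time, the measured TCP pose, the force and the opening at its end, in the units of the state.
- manip.observe(): the state, without advancing time (a new reading comes with each control period).
- viewer.snapshot(name): name is "side" or "top" or "wrist"; returns the picture (400x640x3 uint8, red, green, blue); there is no depth.
- viewer.camera_info(name): a dict with "fovy" (degrees; the focal length in pixels is half the picture's height over the tangent of half this angle, whatever the lens; pixels are square), "cx", "cy" (the principal point, pixels), "world_to_cam" (4x4, takes a point from world to camera coordinates). Camera axes: x right, y up, looking along -z (the intrinsics and any distortion apply to the point x, -y, -z); pixel columns grow to the right and rows downward; lengths in m; the calibration is good to about 2 mm. The wrist camera is an equidistant fisheye: a pixel r from the principal point sees the ray r / f radians off the axis. A picture is of the moment at which its call begins: read the wrist's pose just before it. camera_info takes no time and is no camera call; for the wrist camera it gives the pose at the moment of the call.
- job.job_done(): hands the job in, once; it reports no verdict.
Trained networks look in the newest picture that a camera, given by its name, has taken for a name from the list of things; names that differ only in an ending like _2 or _b are one class to them, and where a whole thing is asked for, a point or a joint stands for the part that bears it (a point fixed in the world has none). Each returns a list of dicts, best first, with "confidence" (0 to 1); they miss things now and then, are a little off and sometimes report something else, mostly with a low value. They report only what shows in the picture. A call takes as long as a camera call. They do not tell look-alikes from the thing itself.
- spotter.recognise(query, camera): "centre" ([column, row] in pixels, amid what is visible of it).
- spotter.outline_of(query, camera): "region" (400x640 bool, what is visible of it) and "centre" ([column, row] in pixels, amid what is visible of it).
The state is a dict: "time": time; "joint_pos": joint angles; "qd": joint speeds; "tau": joint torques, N m; "position": TCP position; "tool_rot": TCP orientation; "ft_force": force on the tool from outside, world axes, zero at the start; "ft_torque": the same for the moment, N m; "finger_gap": finger opening in m.
Only numpy, scipy, OpenCV 4.12 (cv2) and the standard library are available. Lean on these libraries where they do the work, as an engineer would, in place of code of your own. Each camera call takes 0.05 s, during which the arm holds its last target.

TASK

Get the measurement fixture ready: first put every part left lying on its metal plate into the grey tray, then swing the spring clip fully open and dress the brass strip with the flat stone, pressing it flat with light steady force (about 10 N) along the strip from the front end up to the end stop, and put the stone back on the blue mat, right way up. Then lay the test board on the strip, slide it squarely and centred up against the end stop under the open clip, and lower the clip fully onto it. Leave the case, bottle and wrench at the far edge alone.

Things in the scene. Friction and masses are not known exactly. Their poses are not given: they have to be found in the camera images.
- fixture: Fixed aluminium plate 250 (x) x 260 (y) x 18 mm high, origin under its centre; own +x runs from the front edge to the clip end. Flush in its top: brass strip 64 mm wide on y = 0, x = -115 to +75 mm. End stop: dark bar at x = 75 to 81, 70 mm wide, 8 mm above the plate. Clip hinge axis along y at x = 105, z = 40, between cheeks (x 94 to 116, |y| to 26, z to 50 mm).
- clip (a joint): Spring clip: steel leaf 26 mm wide, 94 mm long, hinged at its far end, red grip bar near the free end. Its rubber foot, 55 mm from the hinge, is sprung (4 to 6 N). 0 = fully down (foot 1 mm above the bare plate, or pressed up 4 mm by the board), 2.0 rad = fully open, past upright; lifting makes it grow. The hinge is stiff: it takes 6 to 10 N at the bar and stays where it is left.
- clip_bar (a point): Centre of the clip's red grip bar: diameter 14 mm, 34 mm long, along fixture y, its ends free to be pinched from above; it turns between the fingers. 85.8 mm from the hinge axis, 12 mm above the leaf. At joint value q it lies in the fixture frame at x = 105 - 85.8 cos(q + 0.14), y = 0, z = 40 + 85.8 sin(q + 0.14) mm (34 mm above the plate when shut).
- waveguide: Straight rectangular waveguide: copper tube 90 x 27 (y) x 17 mm along own x, with a square brass flange 42 x 42 x 6 mm at each end, 100 mm long in all. It stands on its flanges; origin at the centre of the underside, tube axis 21 mm above it. 0.16 kg. May be absent.
- horn: Horn antenna 100 mm long along own x: yellow neck 27 (y) x 17 mm at x = -46 to -10 mm, flaring to a mouth 56 (y) x 42 mm at x = +50; square brass flange 42 x 42 x 6 mm at x = -50 to -44. It lies on flange and mouth; origin at the middle of the underside, axis 21 mm above it. 0.2 kg. May be absent.
- attenuator: Finned blue attenuator, block 80 (x) x 44 (y) x 38 mm high with a brass connector of 16 mm diameter, 10 mm long, at both ends (100 mm in all). Origin at the centre of the underside. 0.14 to 0.28 kg. May be absent.
- tray: Fixed grey open tray, 260 (x) x 150 (y) x 35 mm high outside, walls and floor 5 mm; origin at the centre of its underside. It may stand left or right of the fixture. The cleared parts may lie in it any way round.
- mat: Fixed blue mat 290 (x) x 160 (y) x 4 mm, origin at the centre of its underside, on the other side of the fixture from the tray. Carries the stone and the board at the start.
- stone: Dressing stone: red-brown stone 50 (x) x 80 (y) x 15 mm, aluminium plate 46 x 76 x 6 mm on it, black grip rib 40 (x) x 20 (y) mm from 21 to 47 mm high. Origin under its centre. About 0.28 kg. Worked with its 80 mm side across the strip; centre at fixture x = -90 mm at the strip's front end, +50 mm where it meets the end stop (5 to 10 mm short of the stop is enough).
- board: Test board on a brass carrier, 120 (x) x 60 (y) x 5 mm, green top with gold pattern. A plain aluminium connector block 24 x 24 mm, 18 mm high (from 5 to 23 mm), sits on its tail half, centre at x = -30, y = 0. Origin at the centre of the underside. 0.16 kg. The head (+x) end goes under the clip against the end stop.
- board_head (a point): Middle of the board's head edge (board x = +60 mm, y = 0), on the underside. Home: fixture x = 75, y = 0, z = 18 mm.
- kit_case: Bystander: dark wooden case 90 x 150 x 45 mm beyond the fixture.
- bottle: Bystander: white bottle, 60 mm diameter, 150 mm high, with red cap.
- wrench: Bystander: steel wrench 150 mm long, lying flat.
Mind the look-alikes: they are no part of the job. There is more than one size of the horn; the job needs the larger. What is shaped like the board but red is not meant.

How it is judged:
By the outcome, as a careful person would: the job done as asked, in the order asked, and still so for the second after the job is handed in, with the robot touching nothing.
Of waveguide, horn, attenuator only 1 to 3 are there at a start; the rules pass over those that are not, and their reading is None.
At some moment in a run one of waveguide, horn, attenuator, stone may be knocked a few centimetres aside while the robot is not near it.
Once in a run the grip may slacken for a moment while it holds something.
It also fails if it takes over 210 s, if anything falls off the work surface, if the arm or the gripper's body presses on something with over 40 N, if the wrist force passes 120 N, or if a joint passes its speed limit or range.

## Working session

There is one attempt and no reset: what is moved stays moved. The work goes in short steps, Python scripts to look and compute and a tool call to move; the robot and the scene stay as the last step left them, time stands still between calls to the robot, and variables do not carry over. Pictures are saved under pics/ and viewed, and the job is handed in when it is done.

Besides the shell and the picture viewer there is one more tool, called after "Emit:" as name(argument=value, ...), one argument or row to a line, values as JSON. move_arm: Moves the arm, as the interface text tells. Its arguments: {"type":"object","properties":{"increments":{"type":"array"},"grip_force":{"type":"number"}},"required":["increments"]}

```bash
ls -la; mkdir -p pics; cat > h.py <<'E'
import numpy as np, cv2
from plant import manip, viewer, job, spotter
def snap(cam,name):
    info=viewer.camera_info(cam)
    im=viewer.snapshot(cam)
    cv2.imwrite(f'pics/{name}.png',im[:,:,::-1]); np.save(f'pics/{name}.npy',im)
    return im,info
E
python3 - <<'E'
from h import *
np.set_printoptions(suppress=True,precision=4)
s=manip.observe(); print(s)
for c in ['side','top','wrist']:
    im,i=snap(c,c+'0'); print(c,i)
E
```

```text
total 12
drwxr-xr-x  3 agent agent 4096 Dec  7 05:02 .
drwxr-xr-x 23 root  root  4096 Dec  7 05:02 ..
drwxr-xr-x  2 agent agent 4096 Dec  7 05:02 pics
{'time': 0.0, 'joint_pos': array([-1.2269,  0.2647,  1.6054, -0.    ,  1.2737, -0.0369]), 'qd': array([ 0.0018,  0.0005, -0.0013,  0.    , -0.0012,  0.0007]), 'tau': array([ -0.0004, -50.2113, -35.6876,   0.0727,   0.0294,  -0.0002]), 'position': array([ 0.2506, -0.626 ,  0.2374]), 'tool_rot': array([ 0.9819,  0.1892, -0.0002, -0.0011]), 'ft_force': array([ 0.5355, -0.0383,  0.5302]), 'ft_torque': array([-0.0503, -0.0198,  0.0662]), 'finger_gap': 0.0880785863223401}
side {'fovy': 51.71794180943868, 'cx': 312.0579721546771, 'cy': 199.6767702782236, 'world_to_cam': array([[-0.7456, -0.6663,  0.008 ,  0.4072],
       [ 0.369 , -0.4028,  0.8376, -0.2687],
       [-0.5549,  0.6275,  0.5462, -0.8406],
       [ 0.    ,  0.    ,  0.    ,  1.    ]])}
top {'fovy': 45.197360565811, 'cx': 312.4937249805884, 'cy': 207.0164557824536, 'world_to_cam': array([[ 0.0233, -0.9997,  0.0096, -0.014 ],
       [ 0.9911,  0.0243,  0.1307, -0.5409],
       [-0.1309,  0.0064,  0.9914, -1.3228],
       [ 0.    ,  0.    ,  0.    ,  1.    ]])}
wrist {'fovy': 65.70646984690485, 'cx': 317.67687145188347, 'cy': 202.3624291168538, 'world_to_cam': array([[ 0.3715, -0.9284, -0.0022, -0.6744],
       [ 0.8947,  0.3586, -0.2664,  0.0372],
       [ 0.2481,  0.097 ,  0.9639, -0.3888],
       [ 0.    ,  0.    ,  0.    ,  1.    ]])}
```

View pics/top0.png

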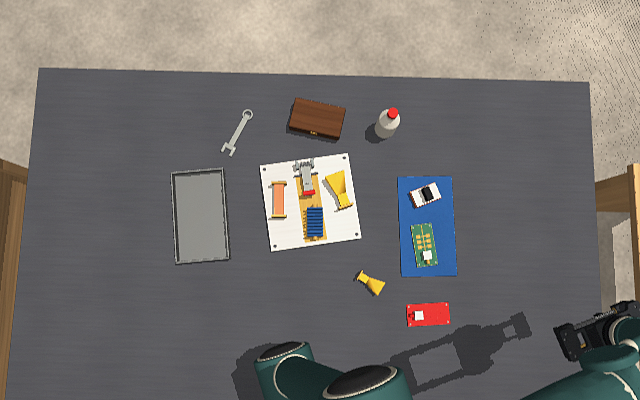

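View pics/side0.png

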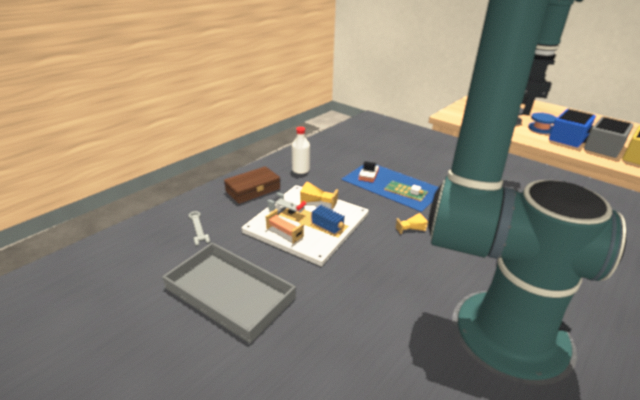

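View pics/wrist0.png

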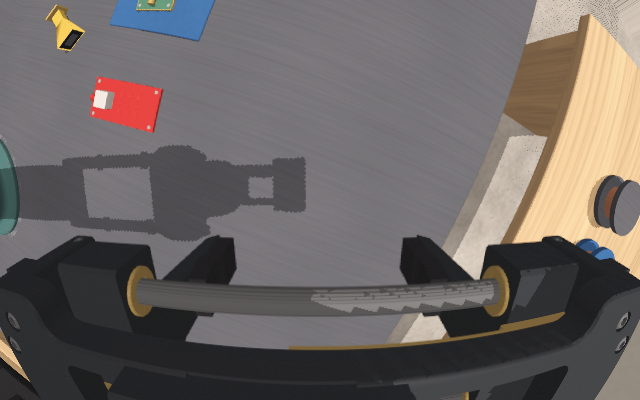

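```bash
python3 - <<'E'
import cv2,numpy as np
im=cv2.imread('pics/top0.png')
cv2.imwrite('pics/top0_fix.png',cv2.resize(im[140:265,245:375],None,fx=4.6,fy=4.6,interpolation=cv2.INTER_CUBIC))
cv2.imwrite('pics/top0_mat.png',cv2.resize(im[165:335,345:475],None,fx=3.5,fy=3.5,interpolation=cv2.INTER_CUBIC))
E
```

```text
(no output)
```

View pics/top0_fix.png

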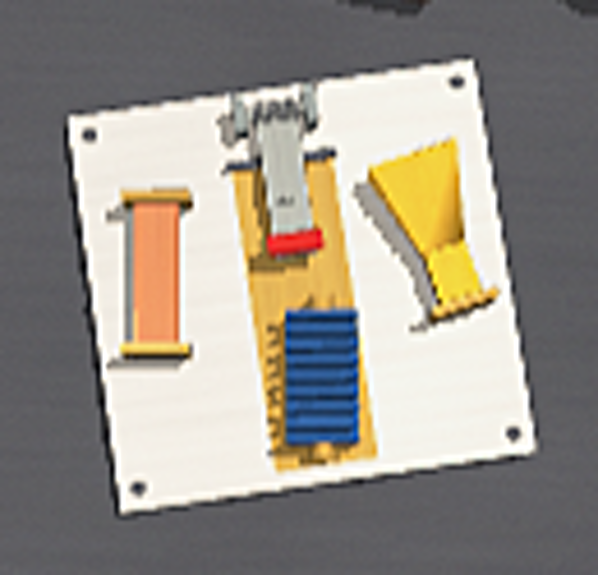

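View pics/top0_mat.png

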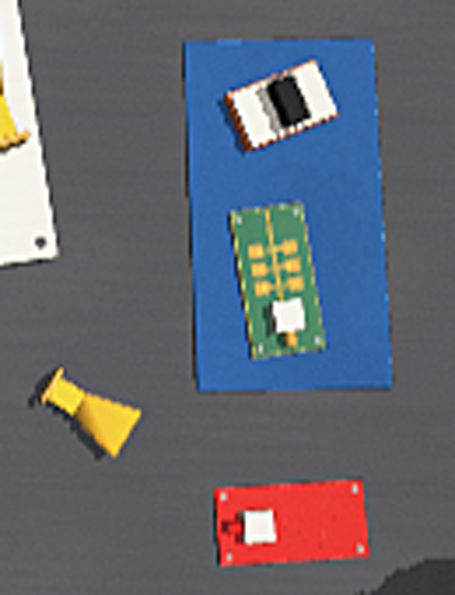

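```bash
cat >> h.py <<'E'
from scipy.optimize import least_squares
from scipy.spatial.transform import Rotation as R
def proj(P,info,cam):
    P=np.atleast_2d(P); W=info['world_to_cam']; c=P@W[:3,:3].T+W[:3,3]
    x,y,z=c[:,0],-c[:,1],-c[:,2]; f=200/np.tan(np.radians(info['fovy'])/2)
    if cam=='wrist':
        rr=np.hypot(x,y); th=np.arctan2(rr,z); k=f*th/np.maximum(rr,1e-9)
        return np.c_[info['cx']+k*x,info['cy']+k*y]
    return np.c_[info['cx']+f*x/z,info['cy']+f*y/z]
def unproj(px,info,cam,z):
    px=np.atleast_2d(px).astype(float); f=200/np.tan(np.radians(info['fovy'])/2)
    d=(px-[info['cx'],info['cy']])/f; W=info['world_to_cam']
    if cam=='wrist':
        r=np.hypot(d[:,0],d[:,1]); s=np.where(r>1e-9,np.sin(r)/np.maximum(r,1e-9),1); ray=np.c_[d*s[:,None],np.cos(r)]
    else: ray=np.c_[d,np.ones(len(d))]
    ray=ray*[1,-1,-1]; ray=ray@W[:3,:3]; o=-W[:3,:3].T@W[:3,3]
    t=(z-o[2])/ray[:,2]; return o+ray*t[:,None]
def fitpose(model,px,info,cam,z0,guess):
    """model pts in mm (own frame), px matching; returns x,y,yaw"""
    model=np.array(model,float)/1000; px=np.array(px,float)
    def pts(p):
        c,s=np.cos(p[2]),np.sin(p[2]); M=model.copy()
        return np.c_[p[0]+c*M[:,0]-s*M[:,1],p[1]+s*M[:,0]+c*M[:,1],z0+M[:,2]]
    r=least_squares(lambda p:(proj(pts(p),info,cam)-px).ravel(),guess,loss='soft_l1')
    return r.x,np.sqrt(np.mean((proj(pts(r.x),info,cam)-px)**2))
def uncrop(uv,x0,y0,k): return (np.array(uv,float)+.5)/k-.5+[x0,y0]
E
python3 - <<'E'
from h import *
np.set_printoptions(suppress=True,precision=4)
i=viewer.camera_info('top')
a=lambda uv:uncrop(uv,245,140,4.6); b=lambda uv:uncrop(uv,345,165,3.5)
pf=a([(118,515),(537,452),(472,60),(68,115)])
print('fix',fitpose([(-125,130,18),(-125,-130,18),(125,-130,18),(125,130,18)],pf,i,'top',0,[.6,0,0]))
print('strip front/back',unproj(a([(275,470),(377,458)]),i,'top',.018),unproj(a([(233,168),(335,156)]),i,'top',.018))
# waveguide flange tops z=18+42
print('wg',unproj(a([(122,190),(190,190),(122,345),(190,345)]),i,'top',.060))
print('att',unproj(a([(286,310),(357,310),(286,440),(357,440)]),i,'top',.056))
print('horn mouth top',unproj(a([(370,178),(457,140)]),i,'top',.060),'flange top',unproj(a([(433,318),(497,290)]),i,'top',.060))
print('mat',unproj(b([(184,40),(373,40),(198,390),(391,388)]),i,'top',.004))
print('stone plate',unproj(b([(232,95),(320,60),(337,103),(248,150)]),i,'top',.025),'rib',unproj(b([(268,85),(298,75),(310,117),(277,127)]),i,'top',.051))
print('board',unproj(b([(232,211),(300,203),(325,350),(253,358)]),i,'top',.009))
im=np.load('pics/top0.npy')
print('tray',unproj([(171,171),(224,168),(230,258),(175,264)],i,'top',.035))
for q in ['horn','attenuator','waveguide','stone','board']:
    print(q,[(np.round(d['centre'],1),round(d['confidence'],2)) for d in spotter.recognise(q,'top')])
E
```

```text
fix (array([0.5601, 0.0075, 0.1677]), np.float64(0.3826211606489722))
strip front/back [[ 0.4434  0.0195  0.018 ]
 [ 0.4523 -0.0432  0.018 ]] [[ 0.6321  0.0507  0.018 ]
 [ 0.6414 -0.0131  0.018 ]]
wg [[0.6085 0.1164 0.06  ]
 [0.6096 0.0751 0.06  ]
 [0.5138 0.1131 0.06  ]
 [0.5148 0.0722 0.06  ]]
att [[ 0.538   0.015   0.056 ]
 [ 0.5391 -0.028   0.056 ]
 [ 0.4593  0.0131  0.056 ]
 [ 0.4603 -0.0296  0.056 ]]
horn mouth top [[ 0.6197 -0.0341  0.06  ]
 [ 0.6446 -0.0867  0.06  ]] flange top [[ 0.5348 -0.0738  0.06  ]
 [ 0.5528 -0.1122  0.06  ]]
mat [[ 0.6425 -0.2467  0.004 ]
 [ 0.6465 -0.4049  0.004 ]
 [ 0.3534 -0.2581  0.004 ]
 [ 0.3586 -0.4154  0.004 ]]
stone plate [[ 0.5934 -0.2822  0.025 ]
 [ 0.6244 -0.3547  0.025 ]
 [ 0.5889 -0.3683  0.025 ]
 [ 0.5483 -0.2951  0.025 ]] rib [[ 0.5979 -0.3057  0.051 ]
 [ 0.6066 -0.3299  0.051 ]
 [ 0.5727 -0.3393  0.051 ]
 [ 0.5639 -0.3127  0.051 ]]
board [[ 0.4996 -0.2853  0.009 ]
 [ 0.5076 -0.3413  0.009 ]
 [ 0.388  -0.3606  0.009 ]
 [ 0.3802 -0.3019  0.009 ]]
tray [[0.6347 0.4043 0.035 ]
 [0.6472 0.2541 0.035 ]
 [0.3923 0.2253 0.035 ]
 [0.3722 0.377  0.035 ]]
horn [(array([341.6, 191.3]), 0.78), (array([371.4, 284.3]), 0.65)]
attenuator [(array([310.8, 224.2]), 0.68), (array([318.7, 119.7]), 0.42), (array([340.8, 190.8]), 0.34)]
waveguide [(array([280.2, 201.1]), 0.75)]
stone [(array([425.4, 195.3]), 0.82)]
board [(array([422.8, 316.3]), 0.97)]
```

```bash
cat >> h.py <<'E'
def psi_of(q):  # yaw of tool x
    X=R.from_quat(q).as_matrix()[:,0]; return np.arctan2(X[1],X[0])
def rows(target,psi=None,n=None,lin=45,spn=.14,cur=None):
    """print rows from current pose to world target (m), yaw psi"""
    s=manip.observe(); p=s['position'] if cur is None else np.array(cur[:3]); a=psi_of(s['tool_rot']) if cur is None else cur[3]
    t=np.array(target,float); psi=a if psi is None else psi
    d=(psi-a+np.pi)%(2*np.pi)-np.pi; D=(t-p)*1000
    N=n or int(max(np.ceil(np.linalg.norm(D)/lin),np.ceil(abs(d)/spn),1))
    out=[]; y=a
    for k in range(N):
        X=np.array([np.cos(y),np.sin(y)]); Y=np.array([np.sin(y),-np.cos(y)])
        e=D/N; out.append(([round(float(e[:2]@X),1),round(float(e[:2]@Y),1),round(float(-e[2]),1)],round(-d/N,3))); y+=d/N
    print('t',round(s['time'],1),'p',np.round(p*1000,1),'psi',round(a,4),'D',np.round(D,1),'dpsi',round(d,4),'N',N)
    for o in out: print(o)
def st():
    s=manip.observe(); print('t',round(s['time'],2),'p',np.round(s['position']*1000,1),'psi',round(psi_of(s['tool_rot']),4),'F',np.round(s['ft_force'],2),'gap',round(s['finger_gap']*1000,1),'q',np.round(s['joint_pos'],3))
E
python3 - <<'E'
from h import *
np.set_printoptions(suppress=True,precision=4)
st()
i=viewer.camera_info('wrist');s=manip.observe()
W=i['world_to_cam'];o=-W[:3,:3].T@W[:3,3];M=R.from_quat(s['tool_rot']).as_matrix()
print('cam in tool',M.T@(o-s['position']),'view dir in tool',M.T@(-W[2,:3]))
rows([.42,.02,.30],0.168+0)
E
```

```text
t 0.4 p [ 250.9 -626.6  238.5] psi 0.3809 F [-0.28  0.18 -0.35] gap 88.1 q [-1.227  0.264  1.604 -0.     1.274 -0.037]
cam in tool [ 0.0676  0.0006 -0.1456] view dir in tool [-0.2665 -0.0003  0.9638]
t 0.4 p [ 250.9 -626.6  238.5] psi 0.3809 D [169.1 646.6  61.5] dpsi -0.2129 N 15
([26.5, -35.8, -4.1], np.float64(0.014))
([26.0, -36.2, -4.1], np.float64(0.014))
([25.5, -36.6, -4.1], np.float64(0.014))
([24.9, -36.9, -4.1], np.float64(0.014))
([24.4, -37.3, -4.1], np.float64(0.014))
([23.9, -37.6, -4.1], np.float64(0.014))
([23.3, -37.9, -4.1], np.float64(0.014))
([22.8, -38.3, -4.1], np.float64(0.014))
([22.3, -38.6, -4.1], np.float64(0.014))
([21.7, -38.9, -4.1], np.float64(0.014))
([21.2, -39.2, -4.1], np.float64(0.014))
([20.6, -39.5, -4.1], np.float64(0.014))
([20.0, -39.8, -4.1], np.float64(0.014))
([19.5, -40.1, -4.1], np.float64(0.014))
([18.9, -40.3, -4.1], np.float64(0.014))
```

```bash
python3 - <<'E'
from h import *
rows([.50,-.30,.30],0.05,n=11)
E
```

```text
t 0.4 p [ 250.9 -626.6  238.5] psi 0.3809 D [249.1 326.6  61.5] dpsi -0.3309 N 11
([32.1, -19.1, -5.6], np.float64(0.03))
([31.5, -20.1, -5.6], np.float64(0.03))
([30.9, -21.0, -5.6], np.float64(0.03))
([30.2, -22.0, -5.6], np.float64(0.03))
([29.5, -22.9, -5.6], np.float64(0.03))
([28.8, -23.7, -5.6], np.float64(0.03))
([28.1, -24.6, -5.6], np.float64(0.03))
([27.4, -25.4, -5.6], np.float64(0.03))
([26.6, -26.2, -5.6], np.float64(0.03))
([25.8, -27.0, -5.6], np.float64(0.03))
([25.0, -27.8, -5.6], np.float64(0.03))
```

Emit:
move_arm(
  increments=[
    {"linear": [32,-19,-6],"spin": 0.03,"fingers": 1},
    {"linear": [32,-20,-6],"spin": 0.03,"fingers": 1},
    {"linear": [31,-21,-6],"spin": 0.03,"fingers": 1},
    {"linear": [30,-22,-6],"spin": 0.03,"fingers": 1},
    {"linear": [30,-23,-6],"spin": 0.03,"fingers": 1},
    {"linear": [29,-24,-6],"spin": 0.03,"fingers": 1},
    {"linear": [28,-25,-6],"spin": 0.03,"fingers": 1},
    {"linear": [27,-26,-5],"spin": 0.03,"fingers": 1},
    {"linear": [27,-26,-5],"spin": 0.03,"fingers": 1},
    {"linear": [26,-27,-5],"spin": 0.03,"fingers": 1},
    {"linear": [25,-28,-5],"spin": 0.03,"fingers": 1},
    {"linear": [0,0,0],"spin": 0,"fingers": 1},
  ],
  grip_force=40,
)

```text
time: 1.6
position: [0.5036, -0.2954, 0.3019]
tool_rot: [1.0, 0.027, 0.001, -0.0]
ft_force: [-0.1, -0.2, 0.3]
finger_gap: 0.0885
```

```bash
python3 - <<'E'
from h import *
st(); snap('wrist','w1')
rows([.53,.01,.30],0.05)
E
```

```text
t 1.6 p [ 503.6 -295.4  301.9] psi 0.0548 F [-0.14 -0.17  0.34] gap 88.5 q [-0.574  0.057  1.726  0.002  1.356  0.941]
t 1.6 p [ 502.2 -297.   301.4] psi 0.0547 D [ 27.8 307.   -1.4] dpsi -0.0047 N 7
([6.4, -43.6, 0.2], np.float64(0.001))
([6.3, -43.6, 0.2], np.float64(0.001))
([6.3, -43.6, 0.2], np.float64(0.001))
([6.3, -43.6, 0.2], np.float64(0.001))
([6.2, -43.6, 0.2], np.float64(0.001))
([6.2, -43.6, 0.2], np.float64(0.001))
([6.2, -43.6, 0.2], np.float64(0.001))
```

View pics/w1.png

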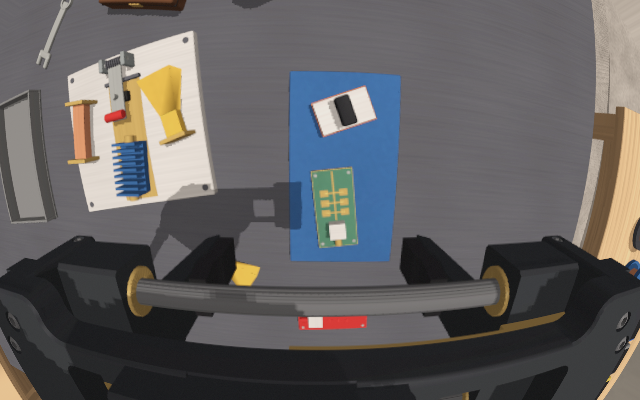

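Emit:
move_arm(
  increments=[
    {"linear": [2,-44,0],"spin": 0,"fingers": 1},
    {"linear": [2,-44,0],"spin": 0,"fingers": 1},
    {"linear": [2,-44,0],"spin": 0,"fingers": 1},
    {"linear": [2,-44,0],"spin": 0,"fingers": 1},
    {"linear": [2,-44,0],"spin": 0,"fingers": 1},
    {"linear": [2,-44,0],"spin": 0,"fingers": 1},
    {"linear": [2,-44,0],"spin": 0,"fingers": 1},
    {"linear": [0,0,0],"spin": 0,"fingers": 1},
  ],
)

```text
time: 2.45
position: [0.4988, 0.013, 0.3007]
tool_rot: [1.0, 0.028, -0.0, -0.001]
ft_force: [0.1, -0.7, -0.6]
finger_gap: 0.0878
```

```bash
python3 - <<'E'
from h import *
import json
st(); im,i=snap('wrist','w2'); np.save('pics/w2_W.npy',i['world_to_cam'])
cv2.imwrite('pics/w2z.png',cv2.resize(im[0:240,180:480,::-1],None,fx=2.5,fy=2.5,interpolation=cv2.INTER_CUBIC))
for q in ['waveguide','horn','attenuator','fixture','clip_bar','tray']:
    print(q,[(np.round(d['centre'],1),round(d['confidence'],2)) for d in spotter.recognise(q,'wrist')])
E
```

```text
t 2.45 p [498.8  13.  300.7] psi 0.0554 F [ 0.13 -0.7  -0.64] gap 87.8 q [-0.025 -0.108  1.889  0.002  1.36   1.49 ]
waveguide [(array([324. ,  82.5]), 0.7), (array([261.2, 121.2]), 0.59)]
horn [(array([390.4, 100. ]), 0.56)]
attenuator [(array([333.6, 172.3]), 0.61)]
fixture [(array([316.4, 121.6]), 0.97)]
clip_bar [(array([321.7,  77.7]), 0.61), (array([134.1, 153.1]), 0.19)]
tray [(array([133.2, 152.6]), 0.79), (array([318.5,  77.7]), 0.61)]
```

View pics/w2z.png

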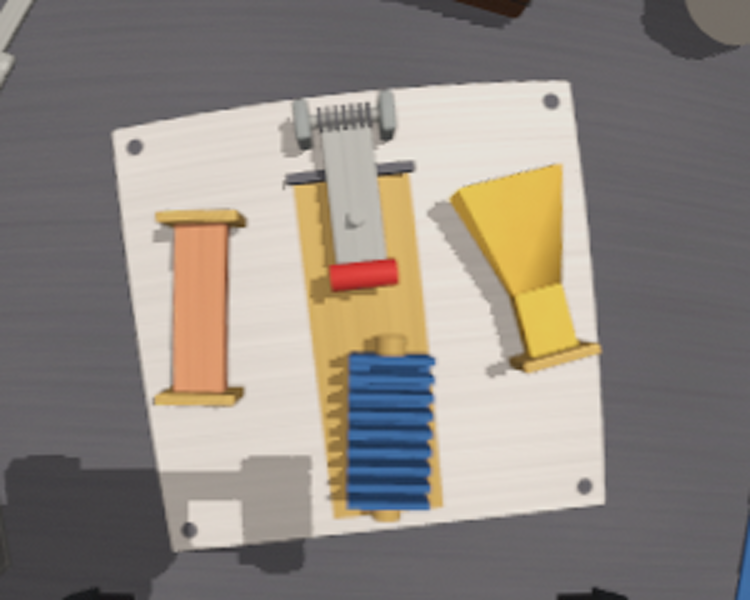

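```bash
python3 - <<'E'
from h import *
np.set_printoptions(suppress=True,precision=4)
i=viewer.camera_info('wrist')
print(np.abs(i['world_to_cam']-np.load('pics/w2_W.npy')).max())
i['world_to_cam']=np.load('pics/w2_W.npy')
a=lambda uv:uncrop(uv,180,0,2.5)
print('fix',fitpose([(125,130,18),(125,-130,18),(-125,-130,18),(-125,130,18)],a([(112,130),(568,82),(606,503),(173,551)]),i,'wrist',0,[.56,0,.16]))
h=21
print('strip',fitpose([(75,32,18),(75,-32,18),(-115,-32,18),(-115,32,18)],a([(294,184),(412,174),(441,506),(334,517)]),i,'wrist',0,[.56,0,.16]))
print('clipbar',unproj(a([(364,275)]),i,'wrist',.055))
print('wg',fitpose([(50,21,42),(50,-21,42),(-50,-21,42),(-50,21,42)],a([(157,213),(238,210),(238,404),(155,403)]),i,'wrist',.018,[.56,.1,.0]))
print('att',fitpose([(40,22,38),(40,-22,38),(-40,-22,38),(-40,22,38)],a([(348,355),(434,356),(429,509),(347,507)]),i,'wrist',.018,[.5,0,.0]))
# horn: mouth at +x 
print('horn',unproj(a([(452,193),(561,165)]),i,'wrist',.060),unproj(a([(526,370),(600,350)]),i,'wrist',.060), 'neck',unproj(a([(515,298),(560,286),(530,356),(577,345)]),i,'wrist',.018+.0295))
print('horn fit',fitpose([(50,-28,42),(50,28,42),(-50,21,42),(-50,-21,42)],a([(561,165),(452,193),(526,370),(600,350)]),i,'wrist',.018,[.58,-.08,.5]))
print('tray?')
E
```

```text
0.007266641069336929
fix (array([0.5594, 0.0039, 0.1713]), np.float64(0.6605250100770317))
strip (array([0.5597, 0.0036, 0.1612]), np.float64(0.4594187315618376))
clipbar [[0.5785 0.0075 0.055 ]]
wg (array([0.5588, 0.0905, 0.032 ]), np.float64(0.7339654327941856))
att (array([ 0.499 , -0.0104,  0.0462]), np.float64(0.2658305120852643))
horn [[ 0.6229 -0.0334  0.06  ]
 [ 0.6438 -0.0882  0.06  ]] [[ 0.5368 -0.0773  0.06  ]
 [ 0.5506 -0.116   0.06  ]] neck [[ 0.573  -0.0713  0.0475]
 [ 0.5817 -0.095   0.0475]
 [ 0.5434 -0.0818  0.0475]
 [ 0.5515 -0.1071  0.0475]]
horn fit (array([ 0.5883, -0.0786,  0.3781]), np.float64(1.1484990806882558))
tray?
```

```bash
python3 - <<'E'
from h import *
np.set_printoptions(suppress=True,precision=4)
st(); im,i=snap('wrist','w3'); np.save('pics/w3_W.npy',i['world_to_cam']); st()
W2=np.load('pics/w2_W.npy');W=i['world_to_cam']
print(-W2[:3,:3].T@W2[:3,3],-W[:3,:3].T@W[:3,3], R.from_matrix(W[:3,:3].T@W2[:3,:3]).as_rotvec())
cv2.imwrite('pics/w3z.png',cv2.resize(im[0:240,180:480,::-1],None,fx=2.5,fy=2.5,interpolation=cv2.INTER_CUBIC))
E
```

```text
t 2.8 p [499.3   8.2 300.6] psi 0.0484 F [-0.26  0.11  0.19] gap 88.2 q [-0.033 -0.107  1.888 -0.     1.36   1.489]
t 2.85 p [499.4   8.3 300.6] psi 0.0485 F [ 0.75 -0.66 -0.2 ] gap 88.2 q [-0.033 -0.107  1.888 -0.     1.36   1.489]
[0.5665 0.0157 0.4463] [0.5672 0.0107 0.4463] [-0.0019  0.0002 -0.007 ]
```

View pics/w3z.png

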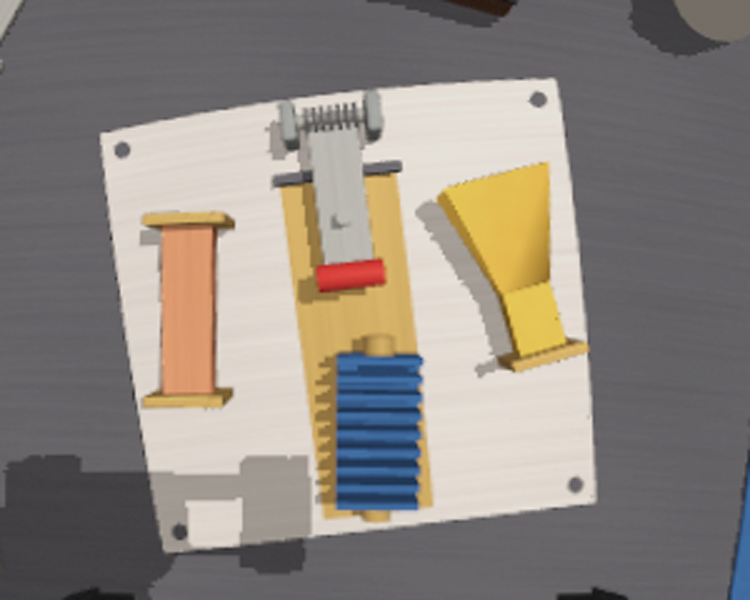

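```bash
cat > m1.py <<'E'
from h import *
np.set_printoptions(suppress=True,precision=4)
i=viewer.camera_info('wrist'); i['world_to_cam']=np.load('pics/w3_W.npy')
a=lambda uv:uncrop(uv,180,0,2.5)
print('fix',fitpose([(125,130,18),(125,-130,18),(-125,-130,18),(-125,130,18)],a([(100,133),(556,79),(596,502),(164,552)]),i,'wrist',0,[.56,0,.16]))
print('strip',fitpose([(75,32,18),(75,-32,18),(-115,-32,18),(-115,32,18)],a([(281,186),(399,174),(433,506),(325,518)]),i,'wrist',0,[.56,0,.16]))
print('clipbar',unproj(a([(350,275)]),i,'wrist',.052+.004))
print('wg',fitpose([(50,21,42),(50,-21,42),(-50,-21,42),(-50,21,42)],a([(144,214),(227,212),(227,405),(144,405)]),i,'wrist',.018,[.56,.1,.0]))
print('att',fitpose([(40,22,38),(40,-22,38),(-40,-22,38),(-40,22,38)],a([(337,355),(422,356),(417,509),(336,508)]),i,'wrist',.018,[.5,0,.0]))
print('horn fit',fitpose([(50,-28,42),(50,28,42),(-50,21,42),(-50,-21,42)],a([(548,163),(439,192),(513,371),(587,349)]),i,'wrist',.018,[.58,-.08,.5]))
print('neck',unproj(a([(503,296),(548,283),(518,357),(565,346)]),i,'wrist',.018+.0295).mean(0))
E
python3 m1.py
```

```text
fix (array([0.5594, 0.0046, 0.1698]), np.float64(0.5951560735118657))
strip (array([0.5594, 0.004 , 0.1657]), np.float64(0.39404024085561695))
clipbar [[0.5787 0.0086 0.056 ]]
wg (array([0.559 , 0.0907, 0.0279]), np.float64(0.6947792224580129))
att (array([ 0.499 , -0.0097,  0.038 ]), np.float64(0.3707044933684001))
horn fit (array([ 0.5881, -0.0778,  0.3683]), np.float64(0.9540580157130495))
neck [ 0.562  -0.0881  0.0475]
```

```bash
python3 - <<'E'
from h import *
rows([.560,.092,.10],.028,n=6)
E
```

```text
t 2.9 p [499.4   8.3 300.6] psi 0.0485 D [  60.6   83.7 -200.6] dpsi -0.0205 N 6
([10.8, -13.4, 33.4], np.float64(0.003))
([10.7, -13.5, 33.4], np.float64(0.003))
([10.7, -13.5, 33.4], np.float64(0.003))
([10.6, -13.5, 33.4], np.float64(0.003))
([10.6, -13.6, 33.4], np.float64(0.003))
([10.5, -13.6, 33.4], np.float64(0.003))
```

Emit:
move_arm(
  increments=[
    {"linear": [11,-13,33],"spin": 0.003,"fingers": 0.6},
    {"linear": [11,-14,33],"spin": 0.003,"fingers": 0.6},
    {"linear": [11,-13,33],"spin": 0.003,"fingers": 0.6},
    {"linear": [11,-14,33],"spin": 0.004,"fingers": 0.6},
    {"linear": [10,-13,34],"spin": 0.004,"fingers": 0.6},
    {"linear": [10,-14,34],"spin": 0.004,"fingers": 0.6},
    {"linear": [0,0,0],"spin": 0,"fingers": 0.6},
    {"linear": [0,0,0],"spin": 0,"fingers": 0.6},
  ],
)

```text
time: 3.65
position: [0.5592, 0.0927, 0.1]
tool_rot: [1.0, 0.015, -0.001, 0.0]
ft_force: [-0.7, 1.2, 1.3]
finger_gap: 0.0532
```

```bash
python3 - <<'E'
from h import *
st(); snap('wrist','w4')
rows([.560,.092,.022],.028,n=4)
E
```

```text
t 3.65 p [559.2  92.7 100. ] psi 0.0296 F [-0.72  1.19  1.28] gap 53.2 q [ 0.121  0.189  1.968 -0.     0.987  1.662]
t 3.7 p [560.3  92.7 101.5] psi 0.0292 D [ -0.3  -0.7 -79.5] dpsi -0.0012 N 4
([-0.1, 0.2, 19.9], np.float64(0.0))
([-0.1, 0.2, 19.9], np.float64(0.0))
([-0.1, 0.2, 19.9], np.float64(0.0))
([-0.1, 0.2, 19.9], np.float64(0.0))
```

View pics/w4.png

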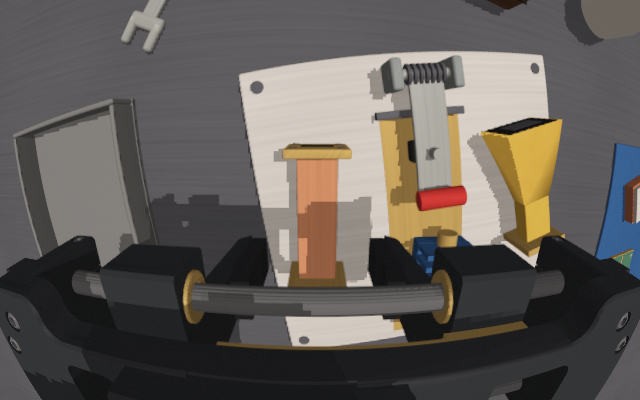

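Emit:
move_arm(
  increments=[
    {"linear": [0,0,20],"spin": 0,"fingers": 0.6},
    {"linear": [0,0,20],"spin": 0,"fingers": 0.6},
    {"linear": [0,0,20],"spin": 0,"fingers": 0.6},
    {"linear": [0,0,18],"spin": 0,"fingers": 0.6},
    {"linear": [0,0,0],"spin": 0,"fingers": 0.6},
    {"linear": [0,0,0],"spin": 0,"fingers": 0.1},
    {"linear": [0,0,0],"spin": 0,"fingers": 0.1},
    {"linear": [0,0,0],"spin": 0,"fingers": 0.1},
    {"linear": [0,0,0],"spin": 0,"fingers": 0.1},
  ],
  grip_force=40,
)

```text
time: 4.6
position: [0.561, 0.0935, 0.0243]
tool_rot: [1.0, 0.015, 0.001, -0.0]
ft_force: [-1.6, -1.2, 4.5]
finger_gap: 0.0264
```

```bash
python3 - <<'E'
from h import *
st()
s=manip.observe();p=s['position']
rows([.57,.15,.09],.028)
rows([.586,.323,.09],1.675,cur=[.57,.15,.09,.028])
E
```

```text
t 4.6 p [561.   93.5  24.3] psi 0.0298 F [-1.6  -1.2   4.52] gap 26.4 q [ 0.121  0.289  2.011 -0.     0.84   1.663]
t 4.6 p [561.   93.5  24.3] psi 0.0298 D [ 9.  56.5 65.7] dpsi -0.0018 N 2
([5.3, -28.1, -32.9], np.float64(0.001))
([5.3, -28.1, -32.9], np.float64(0.001))
t 4.6 p [570. 150.  90.] psi 0.028 D [ 16. 173.   0.] dpsi 1.647 N 12
([1.7, -14.4, -0.0], -0.137)
([3.7, -14.0, -0.0], -0.137)
([5.6, -13.4, -0.0], -0.137)
([7.3, -12.5, -0.0], -0.137)
([9.0, -11.4, -0.0], -0.137)
([10.5, -10.0, -0.0], -0.137)
([11.7, -8.5, -0.0], -0.137)
([12.8, -6.8, -0.0], -0.137)
([13.6, -5.0, -0.0], -0.137)
([14.1, -3.1, -0.0], -0.137)
([14.4, -1.1, -0.0], -0.137)
([14.5, 0.9, -0.0], -0.137)
```

Emit:
move_arm(
  increments=[
    {"linear": [0,0,-15],"spin": 0,"fingers": 0.1},
    {"linear": [0,0,-30],"spin": 0,"fingers": 0.1},
    {"linear": [5,-28,-20],"spin": 0,"fingers": 0.1},
    {"linear": [5,-28,0],"spin": 0,"fingers": 0.1},
    {"linear": [0,0,0],"spin": 0,"fingers": 0.1},
  ],
)

```text
time: 5.1
position: [0.5696, 0.1526, 0.0902]
tool_rot: [1.0, 0.016, 0.002, -0.001]
ft_force: [-1.3, -1.0, -1.0]
finger_gap: 0.0264
```

Emit:
move_arm(
  increments=[
    {"linear": [2,-14,0],"spin": -0.137,"fingers": 0.1},
    {"linear": [4,-14,0],"spin": -0.137,"fingers": 0.1},
    {"linear": [6,-13,0],"spin": -0.137,"fingers": 0.1},
    {"linear": [7,-12,0],"spin": -0.137,"fingers": 0.1},
    {"linear": [9,-11,0],"spin": -0.137,"fingers": 0.1},
    {"linear": [10,-10,0],"spin": -0.137,"fingers": 0.1},
    {"linear": [12,-8,0],"spin": -0.137,"fingers": 0.1},
    {"linear": [13,-7,0],"spin": -0.137,"fingers": 0.1},
    {"linear": [14,-5,0],"spin": -0.137,"fingers": 0.1},
    {"linear": [14,-3,0],"spin": -0.137,"fingers": 0.1},
    {"linear": [14,-1,0],"spin": -0.137,"fingers": 0.1},
    {"linear": [14,1,0],"spin": -0.137,"fingers": 0.1},
  ],
)

```text
time: 6.3
position: [0.5852, 0.3202, 0.0875]
tool_rot: [0.668, 0.744, -0.001, -0.0]
ft_force: [-0.5, 0.2, -2.1]
finger_gap: 0.0265
```

```bash
python3 - <<'E'
from h import *
st();snap('wrist','w5')
rows([.586,.323,.014],1.675,n=4)
E
```

```text
t 6.3 p [585.2 320.2  87.5] psi 1.6795 F [-0.46  0.19 -2.1 ] gap 26.5 q [ 0.463  0.375  1.753 -0.     1.016  0.355]
t 6.3 p [585.6 322.4  87.7] psi 1.6852 D [  0.4   0.6 -73.7] dpsi -0.0102 N 4
([0.1, 0.1, 18.4], np.float64(0.003))
([0.1, 0.1, 18.4], np.float64(0.003))
([0.1, 0.1, 18.4], np.float64(0.003))
([0.1, 0.1, 18.4], np.float64(0.003))
```

View pics/w5.png

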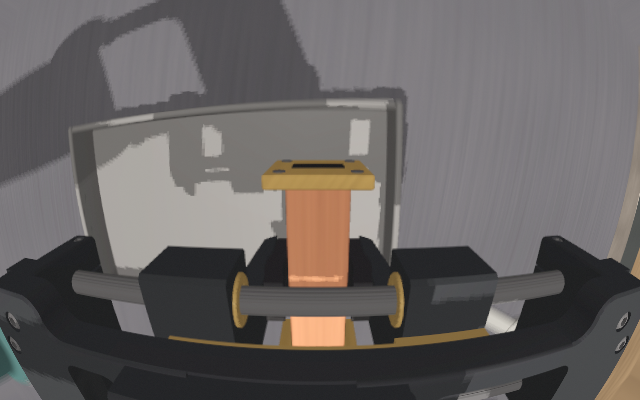

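Emit:
move_arm(
  increments=[
    {"linear": [0,0,20],"spin": 0,"fingers": 0.1},
    {"linear": [0,0,20],"spin": 0,"fingers": 0.1},
    {"linear": [0,0,20],"spin": 0,"fingers": 0.1},
    {"linear": [0,0,14],"spin": 0,"fingers": 0.1},
    {"linear": [0,0,0],"spin": 0,"fingers": 0.1},
    {"linear": [0,0,0],"spin": 0,"fingers": 0.45},
    {"linear": [0,0,0],"spin": 0,"fingers": 0.45},
    {"linear": [0,0,-25],"spin": 0,"fingers": 0.45},
    {"linear": [0,0,-30],"spin": 0,"fingers": 0.45},
    {"linear": [0,0,-30],"spin": 0,"fingers": 0.45},
    {"linear": [0,0,-30],"spin": 0,"fingers": 0.45},
  ],
)

```text
time: 7.45
position: [0.5862, 0.3206, 0.131]
tool_rot: [0.67, 0.742, 0.001, 0.0]
ft_force: [-0.7, -0.1, 0.4]
finger_gap: 0.0395
```

```bash
python3 - <<'E'
from h import *
st()
rows([.500,.02,.11],.038,n=12)
E
```

```text
t 7.45 p [586.2 320.6 131. ] psi 1.6735 F [-0.73 -0.09  0.39] gap 39.5 q [ 0.463  0.331  1.723 -0.     1.085  0.361]
t 7.5 p [586.2 320.6 131. ] psi 1.6735 D [ -86.2 -300.6  -21. ] dpsi -1.6355 N 12
([-24.2, -9.7, 1.8], np.float64(0.136))
([-25.3, -6.3, 1.8], np.float64(0.136))
([-25.9, -2.8, 1.8], np.float64(0.136))
([-26.0, 0.7, 1.8], np.float64(0.136))
([-25.7, 4.2, 1.8], np.float64(0.136))
([-24.9, 7.7, 1.8], np.float64(0.136))
([-23.6, 11.0, 1.8], np.float64(0.136))
([-21.9, 14.1, 1.8], np.float64(0.136))
([-19.8, 17.0, 1.8], np.float64(0.136))
([-17.3, 19.5, 1.8], np.float64(0.136))
([-14.5, 21.7, 1.8], np.float64(0.136))
([-11.4, 23.4, 1.8], np.float64(0.136))
```

Emit:
move_arm(
  increments=[
    {"linear": [-24,-10,2],"spin": 0.136,"fingers": 0.45},
    {"linear": [-25,-6,2],"spin": 0.136,"fingers": 0.6},
    {"linear": [-26,-3,2],"spin": 0.136,"fingers": 0.75},
    {"linear": [-26,1,2],"spin": 0.136,"fingers": 0.75},
    {"linear": [-26,4,2],"spin": 0.136,"fingers": 0.75},
    {"linear": [-25,8,2],"spin": 0.136,"fingers": 0.75},
    {"linear": [-24,11,2],"spin": 0.136,"fingers": 0.75},
    {"linear": [-22,14,2],"spin": 0.136,"fingers": 0.75},
    {"linear": [-20,17,2],"spin": 0.136,"fingers": 0.75},
    {"linear": [-17,20,2],"spin": 0.136,"fingers": 0.75},
    {"linear": [-14,22,2],"spin": 0.136,"fingers": 0.75},
    {"linear": [-11,23,2],"spin": 0.136,"fingers": 0.75},
  ],
)

```text
time: 8.65
position: [0.5015, 0.0181, 0.1059]
tool_rot: [1.0, 0.018, 0.001, 0.0]
ft_force: [0.8, 0.6, 0.2]
finger_gap: 0.0661
```

```bash
python3 - <<'E'
from h import *
st(); snap('wrist','w6'); snap('top','top1')
rows([.499,-.008,.11],.038)
E
```

```text
t 8.65 p [501.5  18.1 105.9] psi 0.0359 F [0.84 0.61 0.21] gap 66.1 q [-0.013  0.061  2.101 -0.     0.977  1.522]
t 8.8 p [500.6  17.1 105.4] psi 0.0372 D [ -1.6 -25.1   4.6] dpsi 0.0008 N 1
([-2.5, 25.0, -4.6], np.float64(-0.001))
```

View pics/w6.png

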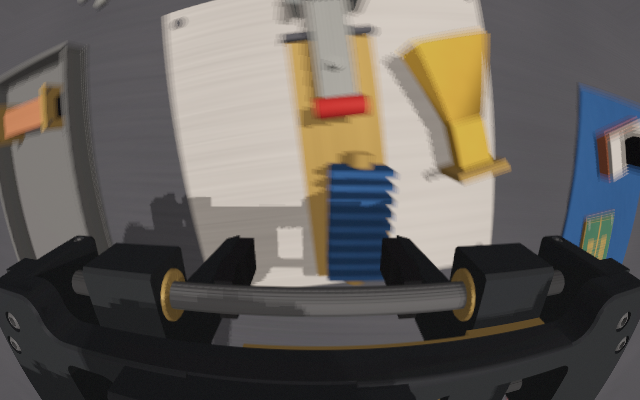

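View pics/top1.png

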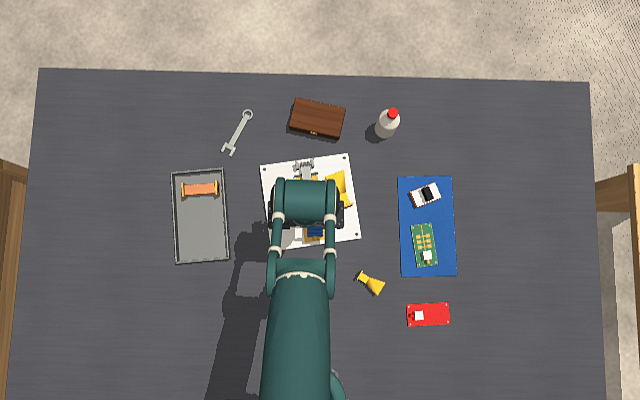

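Emit:
move_arm(
  increments=[
    {"linear": [-2,12,0],"spin": 0,"fingers": 0.75},
    {"linear": [0,13,0],"spin": 0,"fingers": 0.75},
    {"linear": [0,0,0],"spin": 0,"fingers": 0.75},
    {"linear": [0,0,0],"spin": 0,"fingers": 0.75},
  ],
)

```text
time: 9.15
position: [0.5006, -0.0059, 0.1049]
tool_rot: [1.0, 0.021, 0.0, -0.0]
ft_force: [0.3, 0.4, 0.1]
finger_gap: 0.0661
```

```bash
python3 - <<'E'
from h import *
st(); snap('wrist','w7')
E
```

```text
t 9.15 p [500.6  -5.9 104.9] psi 0.0418 F [0.32 0.41 0.1 ] gap 66.1 q [-0.062  0.061  2.103  0.     0.977  1.467]
```

View pics/w7.png

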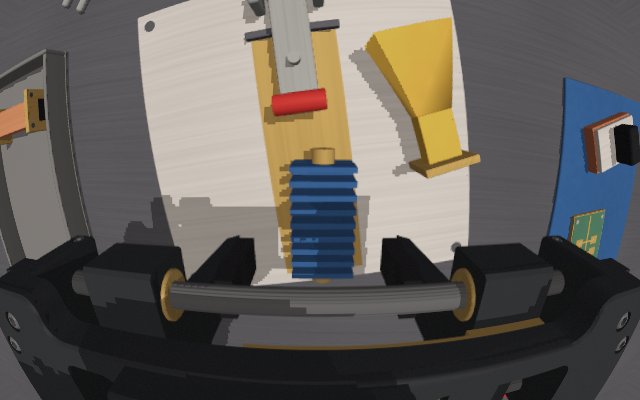

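Emit:
move_arm(
  increments=[
    {"linear": [0,1,25],"spin": 0,"fingers": 0.75},
    {"linear": [0,0,25],"spin": 0,"fingers": 0.75},
    {"linear": [0,0,20],"spin": 0,"fingers": 0.75},
    {"linear": [0,0,10],"spin": 0,"fingers": 0.75},
    {"linear": [0,0,0],"spin": 0,"fingers": 0.75},
    {"linear": [0,0,0],"spin": 0,"fingers": 0.3},
    {"linear": [0,0,0],"spin": 0,"fingers": 0.3},
    {"linear": [0,0,0],"spin": 0,"fingers": 0.3},
    {"linear": [0,0,-15],"spin": 0,"fingers": 0.3},
    {"linear": [0,0,-30],"spin": 0,"fingers": 0.3},
    {"linear": [0,0,-20],"spin": 0,"fingers": 0.3},
  ],
)

```text
time: 10.3
position: [0.5006, -0.0069, 0.0914]
tool_rot: [1.0, 0.021, 0.001, 0.0]
ft_force: [0.6, 0.1, -1.6]
finger_gap: 0.0439
```

```bash
python3 - <<'E'
from h import *
st()
p=manip.observe()['position']
rows([.437,.306,.095],1.675,n=12)
E
```

```text
t 10.3 p [500.6  -6.9  91.4] psi 0.0417 F [ 0.59  0.13 -1.61] gap 43.9 q [-0.064  0.078  2.114  0.     0.948  1.465]
t 10.3 p [500.6  -6.9  91.4] psi 0.0417 D [-63.6 312.9   3.6] dpsi 1.6333 N 12
([-4.2, -26.3, -0.3], np.float64(-0.136))
([-0.6, -26.6, -0.3], np.float64(-0.136))
([3.0, -26.4, -0.3], np.float64(-0.136))
([6.6, -25.8, -0.3], np.float64(-0.136))
([10.0, -24.7, -0.3], np.float64(-0.136))
([13.3, -23.1, -0.3], np.float64(-0.136))
([16.3, -21.1, -0.3], np.float64(-0.136))
([19.0, -18.7, -0.3], np.float64(-0.136))
([21.3, -15.9, -0.3], np.float64(-0.136))
([23.3, -12.9, -0.3], np.float64(-0.136))
([24.8, -9.6, -0.3], np.float64(-0.136))
([25.9, -6.1, -0.3], np.float64(-0.136))
```

Emit:
move_arm(
  increments=[
    {"linear": [-4,-26,0],"spin": -0.136,"fingers": 0.3},
    {"linear": [-1,-27,0],"spin": -0.136,"fingers": 0.3},
    {"linear": [3,-26,0],"spin": -0.136,"fingers": 0.3},
    {"linear": [7,-26,0],"spin": -0.136,"fingers": 0.3},
    {"linear": [10,-25,0],"spin": -0.136,"fingers": 0.3},
    {"linear": [13,-23,0],"spin": -0.136,"fingers": 0.3},
    {"linear": [16,-21,0],"spin": -0.136,"fingers": 0.3},
    {"linear": [19,-19,0],"spin": -0.136,"fingers": 0.3},
    {"linear": [21,-16,0],"spin": -0.136,"fingers": 0.3},
    {"linear": [23,-13,0],"spin": -0.136,"fingers": 0.3},
    {"linear": [25,-10,0],"spin": -0.136,"fingers": 0.3},
    {"linear": [26,-6,0],"spin": -0.136,"fingers": 0.3},
  ],
)

```text
time: 11.5
position: [0.4351, 0.307, 0.0901]
tool_rot: [0.668, 0.744, 0.0, 0.0]
ft_force: [-0.5, -0.3, -2.7]
finger_gap: 0.0437
```

```bash
python3 - <<'E'
from h import *
st();snap('wrist','w8')
rows([.437,.306,.015],1.675,n=4)
E
```

```text
t 11.5 p [435.1 307.   90.1] psi 1.6794 F [-0.52 -0.33 -2.66] gap 43.7 q [0.568 0.138 2.049 0.    0.954 0.459]
t 11.6 p [434.9 310.5  90.5] psi 1.6853 D [  2.1  -4.5 -75.5] dpsi -0.0103 N 4
([-1.2, 0.4, 18.9], np.float64(0.003))
([-1.2, 0.4, 18.9], np.float64(0.003))
([-1.2, 0.4, 18.9], np.float64(0.003))
([-1.2, 0.4, 18.9], np.float64(0.003))
```

View pics/w8.png

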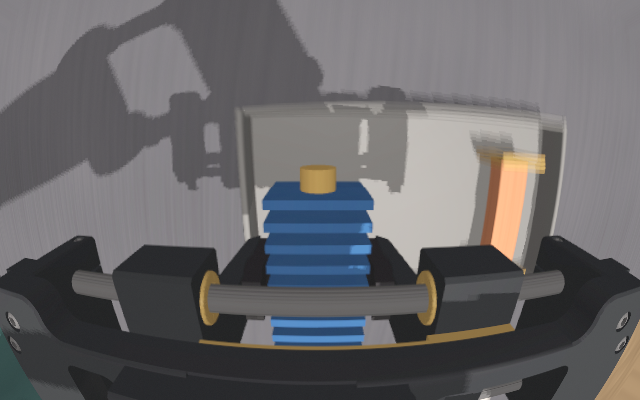

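Emit:
move_arm(
  increments=[
    {"linear": [-3,4,20],"spin": 0,"fingers": 0.3},
    {"linear": [-2,4,20],"spin": 0,"fingers": 0.3},
    {"linear": [0,0,20],"spin": 0,"fingers": 0.3},
    {"linear": [0,0,14],"spin": 0,"fingers": 0.3},
    {"linear": [0,0,0],"spin": 0,"fingers": 0.3},
    {"linear": [0,0,0],"spin": 0,"fingers": 0.6},
    {"linear": [0,0,0],"spin": 0,"fingers": 0.6},
    {"linear": [0,0,-25],"spin": 0,"fingers": 0.6},
    {"linear": [0,0,-30],"spin": 0,"fingers": 0.6},
    {"linear": [0,0,-30],"spin": 0,"fingers": 0.6},
    {"linear": [0,0,-30],"spin": 0,"fingers": 0.6},
  ],
)

```text
time: 12.65
position: [0.4444, 0.302, 0.1332]
tool_rot: [0.67, 0.743, 0.001, 0.0]
ft_force: [0.2, 0.4, 0.4]
finger_gap: 0.0531
```

```bash
python3 - <<'E'
from h import *
st();
rows([.562,-.0865,.15],.368,n=11)
E
```

```text
t 12.65 p [444.4 302.  133.2] psi 1.6738 F [0.18 0.39 0.43] gap 53.1 q [0.551 0.095 2.007 0.    1.038 0.448]
t 12.7 p [444.4 302.  133.2] psi 1.6738 D [ 117.6 -388.5   16.8] dpsi -1.3058 N 11
([-36.2, 7.0, -1.5], np.float64(0.119))
([-35.1, 11.2, -1.5], np.float64(0.119))
([-33.6, 15.3, -1.5], np.float64(0.119))
([-31.5, 19.2, -1.5], np.float64(0.119))
([-29.0, 22.8, -1.5], np.float64(0.119))
([-26.1, 26.1, -1.5], np.float64(0.119))
([-22.8, 29.0, -1.5], np.float64(0.119))
([-19.3, 31.5, -1.5], np.float64(0.119))
([-15.4, 33.5, -1.5], np.float64(0.119))
([-11.3, 35.1, -1.5], np.float64(0.119))
([-7.1, 36.2, -1.5], np.float64(0.119))
```

Emit:
move_arm(
  increments=[
    {"linear": [-36,7,-2],"spin": 0.119,"fingers": 0.6},
    {"linear": [-35,11,-2],"spin": 0.119,"fingers": 0.6},
    {"linear": [-34,15,-2],"spin": 0.119,"fingers": 0.6},
    {"linear": [-31,19,0],"spin": 0.119,"fingers": 0.6},
    {"linear": [-29,23,0],"spin": 0.119,"fingers": 0.6},
    {"linear": [-26,26,0],"spin": 0.119,"fingers": 0.6},
    {"linear": [-23,29,0],"spin": 0.119,"fingers": 0.6},
    {"linear": [-19,31,0],"spin": 0.119,"fingers": 0.6},
    {"linear": [-15,33,0],"spin": 0.119,"fingers": 0.6},
    {"linear": [-11,35,0],"spin": 0.119,"fingers": 0.6},
    {"linear": [-7,36,0],"spin": 0.119,"fingers": 0.6},
    {"linear": [0,0,0],"spin": 0,"fingers": 0.6},
  ],
)

```text
time: 13.85
position: [0.5623, -0.0886, 0.1386]
tool_rot: [0.984, 0.179, 0.002, 0.001]
ft_force: [-0.0, 0.2, -0.5]
finger_gap: 0.0529
```

```bash
python3 - <<'E'
from h import *
st(); im,i=snap('wrist','w9');st(); im,i=snap('wrist','w9');np.save('pics/w9_W.npy',i['world_to_cam'])
rows([.5645,-.0845,.10],.368,n=2)
E
```

```text
t 13.85 p [562.3 -88.6 138.6] psi 0.3591 F [-0.05  0.15 -0.5 ] gap 52.9 q [-1.990e-01  1.470e-01  1.938e+00 -1.000e-03  1.053e+00  1.013e+00]
t 13.9 p [561.3 -86.6 138.1] psi 0.3621 F [-0.3   0.44 -0.76] gap 53.0 q [-0.197  0.146  1.94   0.     1.054  1.012]
t 13.9 p [560.7 -85.3 137.7] psi 0.3639 D [  3.8   0.8 -37.7] dpsi 0.0041 N 2
([1.9, 0.3, 18.9], np.float64(-0.002))
([1.9, 0.3, 18.9], np.float64(-0.002))
```

View pics/w9.png

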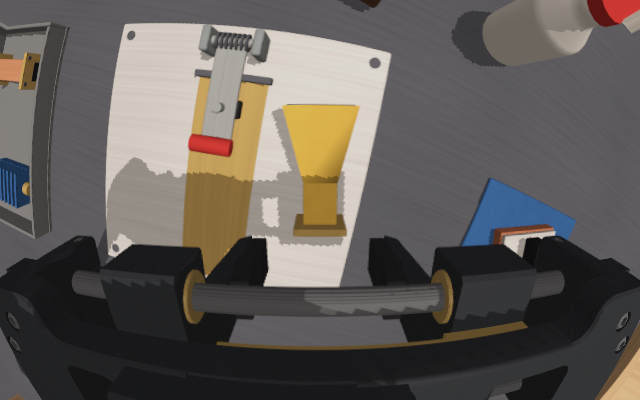

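```bash
python3 - <<'E'
from h import *
np.set_printoptions(suppress=True,precision=4)
i=viewer.camera_info('wrist')
print('neck mid/start/flange',unproj([(320,200),(320,181),(320,217),(321,216)],i,'wrist',.0475))
print(unproj([(284,105),(358,107)],i,'wrist',.06))
rows([.5645,-.0845,.10],.368,n=2)
E
```

```text
neck mid/start/flange [[ 0.5657 -0.086   0.0475]
 [ 0.58   -0.0806  0.0475]
 [ 0.5525 -0.0911  0.0475]
 [ 0.5536 -0.0915  0.0475]]
[[ 0.6252 -0.0357  0.06  ]
 [ 0.6428 -0.0856  0.06  ]]
t 13.9 p [560.7 -85.3 137.7] psi 0.3639 D [  3.8   0.8 -37.7] dpsi 0.0041 N 2
([1.9, 0.3, 18.9], np.float64(-0.002))
([1.9, 0.3, 18.9], np.float64(-0.002))
```

Emit:
move_arm(
  increments=[
    {"linear": [3,1,25],"spin": 0,"fingers": 0.6},
    {"linear": [3,1,25],"spin": 0,"fingers": 0.6},
    {"linear": [0,0,25],"spin": 0,"fingers": 0.6},
    {"linear": [0,0,25],"spin": 0,"fingers": 0.6},
    {"linear": [0,0,15],"spin": 0,"fingers": 0.6},
    {"linear": [0,0,0],"spin": 0,"fingers": 0.6},
    {"linear": [0,0,0],"spin": 0,"fingers": 0.1},
    {"linear": [0,0,0],"spin": 0,"fingers": 0.1},
    {"linear": [0,0,0],"spin": 0,"fingers": 0.1},
    {"linear": [0,0,0],"spin": 0,"fingers": 0.1},
  ],
  grip_force=50,
)

```text
time: 14.95
position: [0.5676, -0.0848, 0.0229]
tool_rot: [0.983, 0.181, 0.001, 0.0]
ft_force: [0.2, -0.2, 2.9]
finger_gap: 0.0265
```

```bash
python3 - <<'E'
from h import *
st()
E
```

```text
t 14.95 p [567.6 -84.8  22.9] psi 0.3648 F [ 0.22 -0.2   2.9 ] gap 26.5 q [-0.192  0.299  2.    -0.     0.84   1.015]
```

Emit:
move_arm(
  increments=[
    {"linear": [0,0,-10],"spin": 0,"fingers": 0.1},
    {"linear": [0,0,-20],"spin": 0,"fingers": 0.1},
    {"linear": [0,0,-30],"spin": 0,"fingers": 0.1},
    {"linear": [0,0,-30],"spin": 0,"fingers": 0.1},
    {"linear": [0,0,-10],"spin": 0,"fingers": 0.1},
    {"linear": [0,0,0],"spin": 0,"fingers": 0.1},
  ],
)

```text
time: 15.55
position: [0.568, -0.0847, 0.1238]
tool_rot: [0.983, 0.181, 0.002, 0.001]
ft_force: [-0.2, 1.1, -0.8]
finger_gap: 0.0265
```

```bash
python3 - <<'E'
from h import *
st(); snap('wrist','w10')
# horn origin at tray centre (.515,.315), grasp -22 along horn x (tray +y dir = (-.104,.9946))
rows([.5155,.291,.125],1.675,n=11)
E
```

```text
t 15.55 p [568.  -84.7 123.8] psi 0.3647 F [-0.16  1.1  -0.85] gap 26.5 q [-0.191  0.171  1.939  0.     1.027  1.015]
t 15.6 p [566.7 -84.5 122. ] psi 0.3647 D [-51.2 375.5   3. ] dpsi 1.3103 N 11
([7.8, -33.5, -0.3], np.float64(-0.119))
([11.8, -32.4, -0.3], np.float64(-0.119))
([15.5, -30.8, -0.3], np.float64(-0.119))
([19.1, -28.7, -0.3], np.float64(-0.119))
([22.3, -26.2, -0.3], np.float64(-0.119))
([25.3, -23.4, -0.3], np.float64(-0.119))
([27.9, -20.2, -0.3], np.float64(-0.119))
([30.1, -16.8, -0.3], np.float64(-0.119))
([31.9, -13.1, -0.3], np.float64(-0.119))
([33.2, -9.2, -0.3], np.float64(-0.119))
([34.1, -5.2, -0.3], np.float64(-0.119))
```

View pics/w10.png

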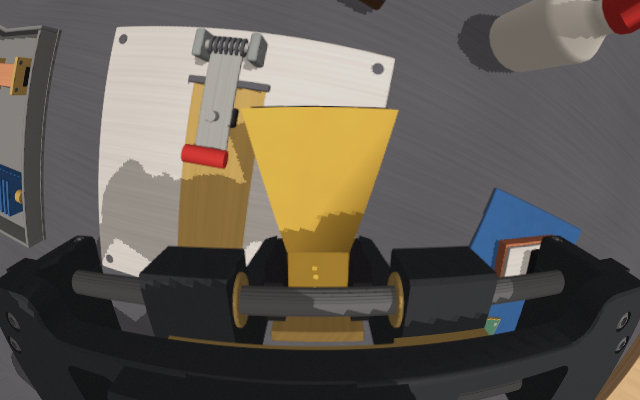

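Horn held firmly by its neck, level (mouth at (320,108), neck at (318,268)). Carry it to the tray.

Emit:
move_arm(
  increments=[
    {"linear": [8,-34,0],"spin": -0.119,"fingers": 0.1},
    {"linear": [12,-32,0],"spin": -0.119,"fingers": 0.1},
    {"linear": [16,-31,0],"spin": -0.119,"fingers": 0.1},
    {"linear": [19,-29,0],"spin": -0.119,"fingers": 0.1},
    {"linear": [22,-26,0],"spin": -0.119,"fingers": 0.1},
    {"linear": [25,-23,0],"spin": -0.119,"fingers": 0.1},
    {"linear": [28,-20,0],"spin": -0.119,"fingers": 0.1},
    {"linear": [30,-17,0],"spin": -0.119,"fingers": 0.1},
    {"linear": [32,-13,0],"spin": -0.119,"fingers": 0.1},
    {"linear": [33,-9,0],"spin": -0.119,"fingers": 0.1},
    {"linear": [34,-5,0],"spin": -0.119,"fingers": 0.1},
    {"linear": [0,0,10],"spin": 0,"fingers": 0.1},
  ],
)

```text
time: 16.8
position: [0.5156, 0.2945, 0.1107]
tool_rot: [0.668, 0.744, 0.0, -0.001]
ft_force: [0.5, -0.2, -1.8]
finger_gap: 0.0264
```

```bash
python3 - <<'E'
from h import *
st(); snap('wrist','w11')
rows([.5155,.291,.015],1.675,n=5)
E
```

```text
t 16.8 p [515.6 294.5 110.7] psi 1.6792 F [ 0.54 -0.24 -1.81] gap 26.4 q [0.476 0.223 1.905 0.002 1.014 0.367]
t 16.9 p [514.1 291.7 107.8] psi 1.6765 D [  1.4  -0.7 -92.8] dpsi -0.0015 N 5
([-0.2, 0.3, 18.6], np.float64(0.0))
([-0.2, 0.3, 18.6], np.float64(0.0))
([-0.2, 0.3, 18.6], np.float64(0.0))
([-0.2, 0.3, 18.6], np.float64(0.0))
([-0.2, 0.3, 18.6], np.float64(0.0))
```

View pics/w11.png

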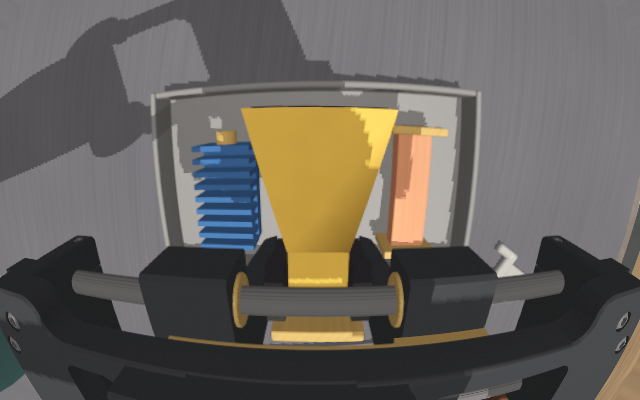

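Emit:
move_arm(
  increments=[
    {"linear": [0,0,25],"spin": 0,"fingers": 0.1},
    {"linear": [0,0,25],"spin": 0,"fingers": 0.1},
    {"linear": [0,0,25],"spin": 0,"fingers": 0.1},
    {"linear": [0,0,18],"spin": 0,"fingers": 0.1},
    {"linear": [0,0,2],"spin": 0,"fingers": 0.1},
    {"linear": [0,0,0],"spin": 0,"fingers": 0.42},
    {"linear": [0,0,0],"spin": 0,"fingers": 0.42},
    {"linear": [0,0,-25],"spin": 0,"fingers": 0.42},
    {"linear": [0,0,-30],"spin": 0,"fingers": 0.42},
    {"linear": [0,0,-30],"spin": 0,"fingers": 0.42},
    {"linear": [0,0,-30],"spin": 0,"fingers": 0.42},
    {"linear": [0,0,-30],"spin": 0,"fingers": 0.42},
  ],
)

```text
time: 18.05
position: [0.5174, 0.2912, 0.1652]
tool_rot: [0.67, 0.742, 0.002, 0.001]
ft_force: [1.2, -0.5, -1.2]
finger_gap: 0.0368
```

```bash
python3 - <<'E'
from h import *
st(); 
# fixture ~ (.5597,.006) yaw .168 ; clip bar at x=20
c,s=np.cos(.168),np.sin(.168)
print('bar',.5597+.02*c,.006+.02*s)
rows([.50,.0,.22],.168,n=12)
E
```

```text
t 18.05 p [517.4 291.2 165.2] psi 1.6735 F [ 1.19 -0.54 -1.2 ] gap 36.8 q [ 0.471  0.166  1.862 -0.     1.11   0.368]
bar 0.5794184232042648 0.009344216849654086
t 18.1 p [517.4 291.2 165.2] psi 1.6735 D [ -17.4 -291.2   54.8] dpsi -1.5055 N 12
([-24.0, -3.9, -4.6], np.float64(0.125))
([-24.3, -0.9, -4.6], np.float64(0.125))
([-24.2, 2.2, -4.6], np.float64(0.125))
([-23.8, 5.2, -4.6], np.float64(0.125))
([-22.9, 8.1, -4.6], np.float64(0.125))
([-21.7, 10.9, -4.6], np.float64(0.125))
([-20.2, 13.5, -4.6], np.float64(0.125))
([-18.3, 16.0, -4.6], np.float64(0.125))
([-16.2, 18.1, -4.6], np.float64(0.125))
([-13.8, 20.0, -4.6], np.float64(0.125))
([-11.2, 21.6, -4.6], np.float64(0.125))
([-8.4, 22.8, -4.6], np.float64(0.125))
```

Go over the fixture to measure it precisely with the tool aligned at yaw 0.168.

Emit:
move_arm(
  increments=[
    {"linear": [-24,-4,-5],"spin": 0.125,"fingers": 0.42},
    {"linear": [-24,-1,-5],"spin": 0.125,"fingers": 0.7},
    {"linear": [-24,2,-5],"spin": 0.125,"fingers": 0.7},
    {"linear": [-24,5,-5],"spin": 0.125,"fingers": 0.7},
    {"linear": [-23,8,-5],"spin": 0.125,"fingers": 0.7},
    {"linear": [-22,11,-5],"spin": 0.125,"fingers": 0.7},
    {"linear": [-20,14,-5],"spin": 0.125,"fingers": 0.7},
    {"linear": [-18,16,-5],"spin": 0.125,"fingers": 0.7},
    {"linear": [-16,18,-5],"spin": 0.125,"fingers": 0.7},
    {"linear": [-14,20,-5],"spin": 0.125,"fingers": 0.7},
    {"linear": [-11,22,-5],"spin": 0.125,"fingers": 0.7},
    {"linear": [-8,23,0],"spin": 0.125,"fingers": 0.7},
  ],
)

```text
time: 19.25
position: [0.5019, -0.0017, 0.2198]
tool_rot: [0.996, 0.084, 0.003, 0.0]
ft_force: [-0.4, 0.3, 0.0]
finger_gap: 0.062
```

Emit:
move_arm(
  increments=[
    {"linear": [0,0,0],"spin": 0,"fingers": 0.7},
    {"linear": [0,0,0],"spin": 0,"fingers": 0.7},
    {"linear": [0,0,0],"spin": 0,"fingers": 0.7},
  ],
)

```text
time: 19.55
position: [0.5009, 0.0002, 0.2174]
tool_rot: [0.996, 0.088, 0.001, -0.0]
ft_force: [0.3, -0.0, -0.1]
finger_gap: 0.0613
```

```bash
python3 - <<'E'
from h import *
st(); im,i=snap('wrist','w12');np.save('pics/w12_W.npy',i['world_to_cam']); st()
cv2.imwrite('pics/w12z.png',cv2.resize(im[0:240,160:480,::-1],None,fx=2.5,fy=2.5,interpolation=cv2.INTER_CUBIC))
E
```

```text
t 19.55 p [5.009e+02 2.000e-01 2.174e+02] psi 0.1756 F [ 0.29 -0.01 -0.1 ] gap 61.3 q [-5.000e-02 -5.400e-02  1.994e+00  1.000e-03  1.201e+00  1.345e+00]
t 19.6 p [5.008e+02 4.000e-01 2.172e+02] psi 0.1758 F [-0.37  0.07 -0.62] gap 61.8 q [-0.049 -0.054  1.994  0.     1.201  1.346]
```

View pics/w12z.png

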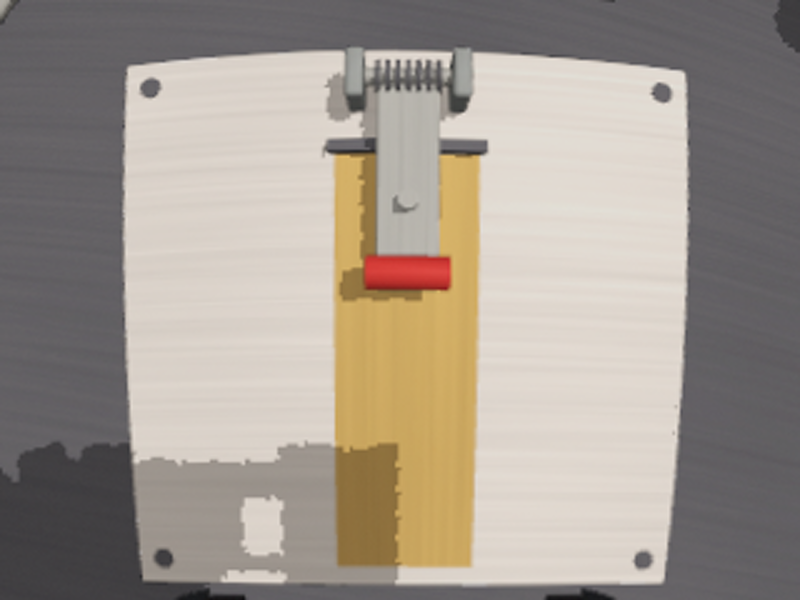

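```bash
python3 - <<'E'
from h import *
np.set_printoptions(suppress=True,precision=4)
i=viewer.camera_info('wrist'); i['world_to_cam']=np.load('pics/w12_W.npy')
a=lambda uv:uncrop(uv,160,0,2.5)
m=[(125,130,18),(125,-130,18),(-125,-130,18),(-125,130,18),(75,32,18),(75,-32,18),(-115,-32,18),(-115,32,18)]
u=[(127,67),(686,71),(663,583),(143,581),(335,153),(480,153),(471,567),(338,565)]
f,r=fitpose(m,a(u),i,'wrist',0,[.56,0,.16]); print(f,r)
print(fitpose(m[:4],a(u[:4]),i,'wrist',0,[.56,0,.16]),fitpose(m[4:],a(u[4:]),i,'wrist',0,[.56,0,.16]))
b=unproj(a([(366,272),(450,273)]),i,'wrist',.055); print('bar',b.mean(0),np.linalg.norm(b[0]-b[1]))
c,s=np.cos(f[2]),np.sin(f[2]); print('bar pred',f[0]+.02*c,f[1]+.02*s)
E
```

```text
[0.5594 0.0047 0.1707] 0.5138568567965897
(array([0.5591, 0.0047, 0.1711]), np.float64(0.6179505918339205)) (array([0.5596, 0.0047, 0.1703]), np.float64(0.3064264960437129))
bar [0.5788 0.0081 0.055 ] 0.03298962658756985
bar pred 0.5791304497698063 0.008056215832966585
```

```bash
python3 - <<'E'
from h import *
rows([.5797,.0109,.08],.170,n=4)
E
```

```text
t 19.6 p [5.008e+02 4.000e-01 2.172e+02] psi 0.1758 D [  78.9   10.5 -137.2] dpsi -0.0058 N 4
([19.9, 0.9, 34.3], np.float64(0.001))
([19.9, 0.8, 34.3], np.float64(0.001))
([19.9, 0.8, 34.3], np.float64(0.001))
([19.9, 0.8, 34.3], np.float64(0.001))
```

Emit:
move_arm(
  increments=[
    {"linear": [20,1,34],"spin": 0.001,"fingers": 0.65},
    {"linear": [20,1,34],"spin": 0.001,"fingers": 0.65},
    {"linear": [20,1,34],"spin": 0.002,"fingers": 0.65},
    {"linear": [20,0,34],"spin": 0.002,"fingers": 0.65},
    {"linear": [0,0,0],"spin": 0,"fingers": 0.65},
    {"linear": [0,0,0],"spin": 0,"fingers": 0.65},
  ],
)

```text
time: 20.2
position: [0.579, 0.0112, 0.0797]
tool_rot: [0.996, 0.085, -0.002, -0.0]
ft_force: [0.4, 0.4, 0.0]
finger_gap: 0.0573
```

```bash
python3 - <<'E'
from h import *
st(); snap('wrist','w13'); 
rows([.5797,.0109,.034],.170,n=2)
E
```

```text
t 20.2 p [579.   11.2  79.7] psi 0.1697 F [0.43 0.44 0.05] gap 57.3 q [-0.024  0.235  1.954  0.     0.955  1.377]
t 20.2 p [580.   10.9  81.4] psi 0.1693 D [ -0.3  -0.  -47.4] dpsi 0.0007 N 2
([-0.1, -0.0, 23.7], np.float64(-0.0))
([-0.1, -0.0, 23.7], np.float64(-0.0))
```

View pics/w13.png

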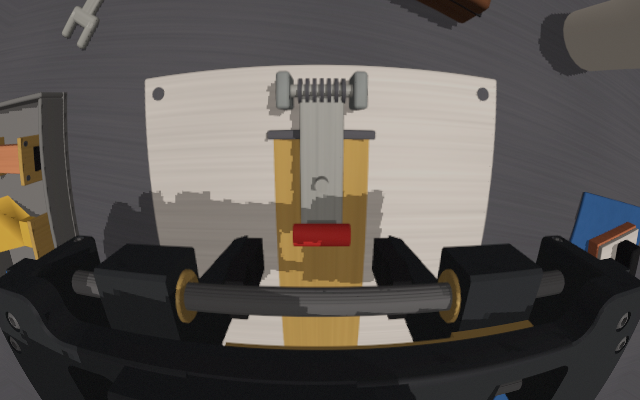

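```bash
python3 - <<'E'
from h import *
i=viewer.camera_info('wrist'); print(unproj([(321,235)],i,'wrist',.055)); st()
E
```

```text
[[0.5803995 0.0082427 0.055    ]]
t 20.25 p [580.   10.9  81.4] psi 0.1693 F [-0.12  0.51 -0.34] gap 57.3 q [-0.024  0.233  1.954  0.     0.955  1.377]
```

Emit:
move_arm(
  increments=[
    {"linear": [0,0,20],"spin": 0,"fingers": 0.65},
    {"linear": [0,0,20],"spin": 0,"fingers": 0.65},
    {"linear": [0,0,7],"spin": 0,"fingers": 0.65},
    {"linear": [0,0,0],"spin": 0,"fingers": 0.65},
    {"linear": [0,0,0],"spin": 0,"fingers": 0.3},
    {"linear": [0,0,0],"spin": 0,"fingers": 0.3},
    {"linear": [0,0,0],"spin": 0,"fingers": 0.3},
    {"linear": [0,0,0],"spin": 0,"fingers": 0.3},
  ],
  grip_force=35,
)

```text
time: 21.05
position: [0.581, 0.0095, 0.0349]
tool_rot: [0.996, 0.084, 0.001, 0.001]
ft_force: [-0.0, -4.2, 4.9]
finger_gap: 0.0333
```

```bash
python3 - <<'E'
from h import *
st()
# arc
qs=np.linspace(0,2.0,21); x=-85.8*np.cos(qs+.14); z=85.8*np.sin(qs+.14)
print(np.round(np.c_[np.diff(x),-np.diff(z)],1).tolist())
E
```

```text
t 21.05 p [581.    9.5  34.9] psi 0.1684 F [-0.04 -4.24  4.94] gap 33.3 q [-0.026  0.294  1.979 -0.002  0.867  1.378]
[[1.6, -8.4], [2.5, -8.2], [3.3, -7.9], [4.0, -7.6], [4.8, -7.1], [5.5, -6.6], [6.1, -6.0], [6.7, -5.4], [7.2, -4.7], [7.6, -4.0], [8.0, -3.2], [8.2, -2.4], [8.4, -1.5], [8.5, -0.7], [8.6, 0.2], [8.5, 1.0], [8.4, 1.9], [8.1, 2.7], [7.8, 3.5], [7.4, 4.3]]
```

Emit:
move_arm(
  increments=[
    {"linear": [1.6,0,-8.4],"spin": 0,"fingers": 0.3},
    {"linear": [2.5,0,-8.2],"spin": 0,"fingers": 0.3},
    {"linear": [3.3,0,-7.9],"spin": 0,"fingers": 0.3},
    {"linear": [4,0,-7.6],"spin": 0,"fingers": 0.3},
    {"linear": [4.8,0,-7.1],"spin": 0,"fingers": 0.3},
    {"linear": [5.5,0,-6.6],"spin": 0,"fingers": 0.3},
  ],
)

```text
time: 21.65
position: [0.5971, 0.0123, 0.0764]
tool_rot: [0.996, 0.084, -0.005, 0.001]
ft_force: [-3.5, -6.7, -8.1]
finger_gap: 0.0334
```

```bash
python3 - <<'E'
from h import *
st(); snap('wrist','w14')
E
```

```text
t 21.65 p [597.1  12.3  76.4] psi 0.1683 F [-3.49 -6.73 -8.15] gap 33.4 q [-0.02   0.274  1.912 -0.003  0.965  1.385]
```

View pics/w14.png

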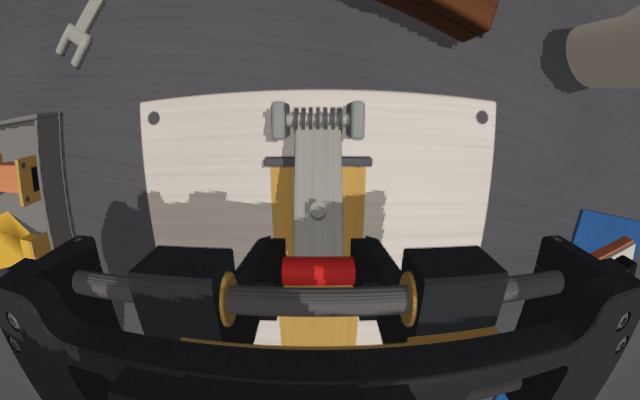

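Emit:
move_arm(
  increments=[
    {"linear": [6.1,0.5,-6.0],"spin": 0,"fingers": 0.3},
    {"linear": [6.7,0.5,-5.4],"spin": 0,"fingers": 0.3},
    {"linear": [7.2,0,-4.7],"spin": 0,"fingers": 0.3},
    {"linear": [7.6,0,-4],"spin": 0,"fingers": 0.3},
    {"linear": [8,0,-3.2],"spin": 0,"fingers": 0.3},
    {"linear": [8.2,0,-2.4],"spin": 0,"fingers": 0.3},
    {"linear": [8.4,0,-1.5],"spin": 0,"fingers": 0.3},
  ],
)

```text
time: 22.4
position: [0.6487, 0.0211, 0.1069]
tool_rot: [0.996, 0.084, -0.005, -0.0]
ft_force: [-11.8, -1.7, 10.8]
finger_gap: 0.033
```

```bash
python3 - <<'E'
from h import *
st()
s=manip.observe();f=np.array([.560,.006]);e=np.array([np.cos(.17),np.sin(.17)])
x=(s['position'][:2]-f)@e; print('fx',x, 'bar q', np.arctan2(s['position'][2]+.019-.040, .105-x)-.14)
E
```

```text
t 22.4 p [648.7  21.1 106.9] psi 0.1677 F [-11.76  -1.74  10.84] gap 33.0 q [-5.000e-03  3.290e-01  1.776e+00 -1.000e-03  1.048e+00  1.398e+00]
fx 0.08994163295393856 bar q 1.2573298852923802
```

Emit:
move_arm(
  increments=[
    {"linear": [8.5,0,-0.7],"spin": 0,"fingers": 0.3},
    {"linear": [8.6,0,0.2],"spin": 0,"fingers": 0.3},
    {"linear": [8.5,0,1],"spin": 0,"fingers": 0.3},
    {"linear": [8.4,0,1.9],"spin": 0,"fingers": 0.3},
    {"linear": [8.1,0,2.7],"spin": 0,"fingers": 0.3},
    {"linear": [7.8,0,3.5],"spin": 0,"fingers": 0.3},
    {"linear": [7.4,0,4.3],"spin": 0,"fingers": 0.3},
    {"linear": [0,0,0],"spin": 0,"fingers": 0.3},
  ],
)

```text
time: 23.2
position: [0.7118, 0.0319, 0.0964]
tool_rot: [0.996, 0.084, 0.002, -0.0]
ft_force: [1.4, 1.5, 6.3]
finger_gap: 0.0319
```

```bash
cat >> h.py <<'E'
def clipq():
    s=manip.observe();f=np.array([.560,.006]);e=np.array([np.cos(.17),np.sin(.17)])
    x=(s['position'][:2]-f)@e; print('fx',x, 'bar q', np.arctan2(s['position'][2]+.0175-.040, .105-x)-.14,'r',np.hypot(s['position'][2]+.0175-.040, .105-x))
E
python3 - <<'E'
from h import *
st();clipq()
E
```

```text
t 23.2 p [711.8  31.9  96.4] psi 0.1677 F [1.43 1.51 6.32] gap 31.9 q [9.000e-03 4.390e-01 1.643e+00 1.000e-03 1.055e+00 1.412e+00]
fx 0.15400740073960156 bar q 2.0164994701673367 r 0.08865537147978135
```

Emit:
move_arm(
  increments=[
    {"linear": [3,0,3],"spin": 0,"fingers": 0.3},
    {"linear": [3,0,3],"spin": 0,"fingers": 0.3},
    {"linear": [0,0,0],"spin": 0,"fingers": 0.3},
  ],
)

```text
time: 23.5
position: [0.7187, 0.0331, 0.0918]
tool_rot: [0.996, 0.084, 0.004, -0.0]
ft_force: [0.6, 1.5, 8.9]
finger_gap: 0.0318
```

```bash
python3 - <<'E'
from h import *
st();clipq(); im,i=snap('wrist','w15'); im,i=snap('side','s1')
cv2.imwrite('pics/s1z.png',cv2.resize(im[130:290,200:400,::-1],None,fx=4,fy=4,interpolation=cv2.INTER_CUBIC)[:600])
E
```

```text
t 23.5 p [718.7  33.1  91.8] psi 0.1676 F [0.56 1.52 8.92] gap 31.8 q [1.100e-02 4.540e-01 1.632e+00 1.000e-03 1.049e+00 1.413e+00]
fx 0.16104238767190965 bar q 2.110712314807575 r 0.08913618406738152
```

View pics/w15.png

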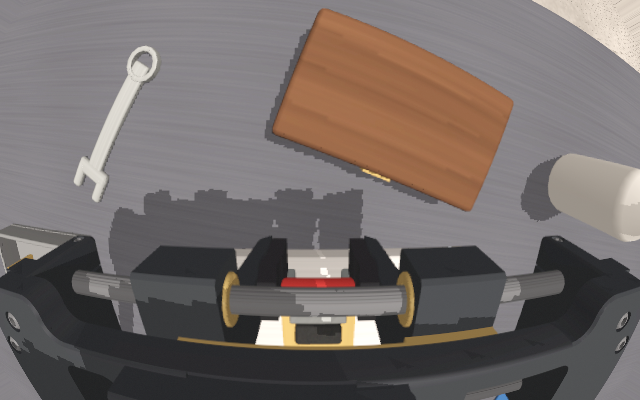

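View pics/s1z.png

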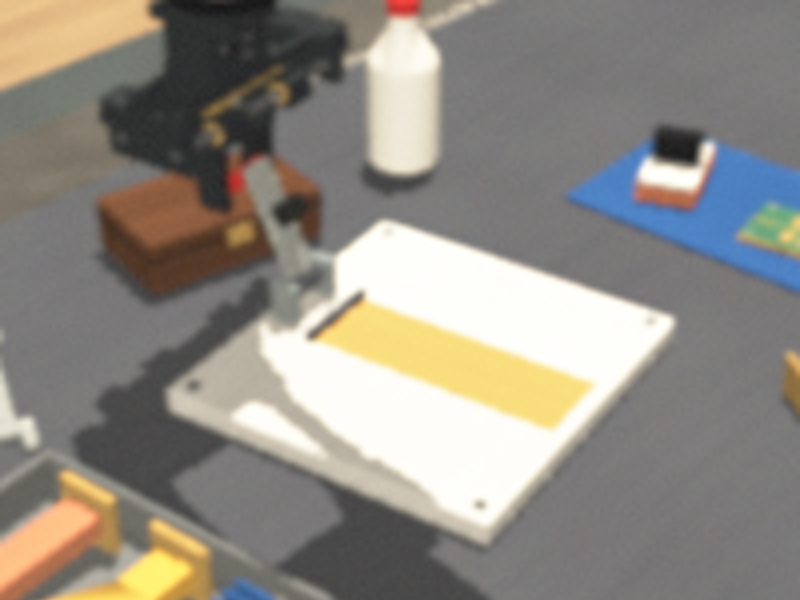

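Emit:
move_arm(
  increments=[
    {"linear": [0,0,0],"spin": 0,"fingers": 0.6},
    {"linear": [0,0,0],"spin": 0,"fingers": 0.6},
    {"linear": [0,0,-15],"spin": 0,"fingers": 0.6},
    {"linear": [0,0,-30],"spin": 0,"fingers": 0.6},
    {"linear": [-20,0,-20],"spin": 0,"fingers": 0.6},
    {"linear": [-40,0,0],"spin": 0,"fingers": 0.6},
    {"linear": [-40,0,0],"spin": 0,"fingers": 0.6},
    {"linear": [-10,0,0],"spin": 0,"fingers": 0.6},
    {"linear": [0,0,0],"spin": 0,"fingers": 0.6},
    {"linear": [0,0,0],"spin": 0,"fingers": 0.6},
  ],
)

```text
time: 24.6
position: [0.6082, 0.0138, 0.1537]
tool_rot: [0.996, 0.084, 0.001, 0.0]
ft_force: [-0.0, -0.7, 0.4]
finger_gap: 0.0529
```

```bash
python3 - <<'E'
from h import *
st(); im,i=snap('side','s2')
cv2.imwrite('pics/s2z.png',cv2.resize(im[130:230,240:340,::-1],None,fx=6,fy=6,interpolation=cv2.INTER_CUBIC))
im,i=snap('wrist','w16');np.save('pics/w16_W.npy',i['world_to_cam'])
E
```

```text
t 24.6 p [608.2  13.8 153.7] psi 0.1676 F [-0.03 -0.67  0.37] gap 52.9 q [-0.018  0.204  1.84   0.     1.096  1.385]
```

View pics/s2z.png

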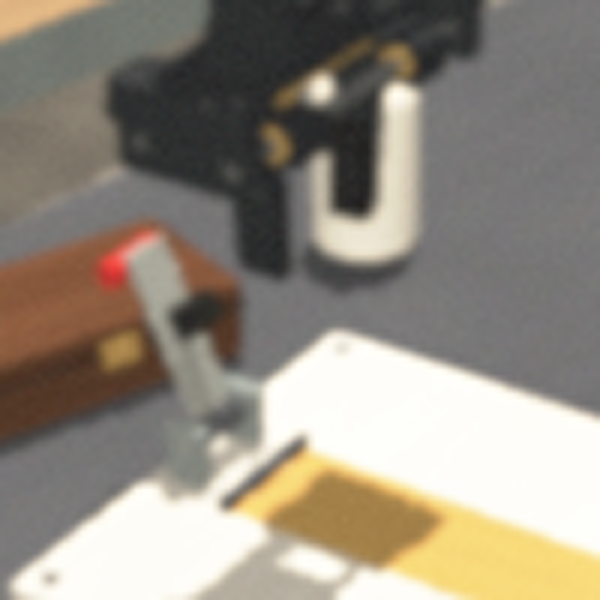

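View pics/w16.png

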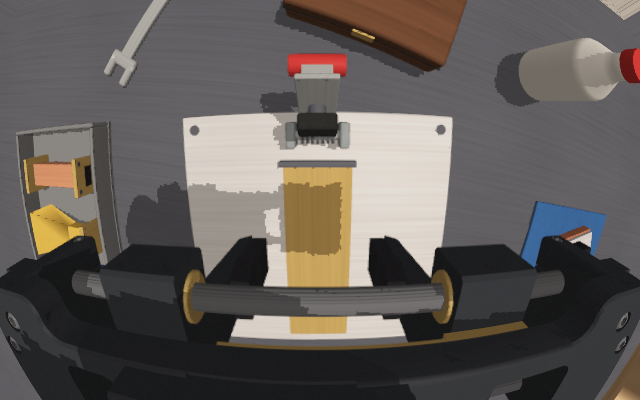

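```bash
python3 - <<'E'
from h import *
np.set_printoptions(suppress=True,precision=1)
iw=viewer.camera_info('wrist'); iw['world_to_cam']=np.load('pics/w16_W.npy'); s=viewer.camera_info('side')
F=np.array([.560,.006]);c,sn=np.cos(.170),np.sin(.170)
for q in [1.8,1.9,2.0]:
    P=[]
    for y in (-17,17):
        x=105-85.8*np.cos(q+.14); z=40+85.8*np.sin(q+.14)
        P.append([F[0]+(c*x-sn*y)/1e3,F[1]+(sn*x+c*y)/1e3,z/1e3])
    print(q,'wrist',proj(P,iw,'wrist').ravel(),'side zoom',((proj(P,s,'side')-[240,130])*6).ravel())
E
```

```text
1.8 wrist [345.1  86.5 285.5  86.7] side zoom [175.9 237.8 130.8 268.2]
1.9 wrist [344.5  74.  286.1  74.3] side zoom [162.8 240.  117.7 270.2]
2.0 wrist [343.9  63.1 286.8  63.3] side zoom [150.6 243.7 105.5 273.9]
```

```bash
python3 - <<'E'
from h import *
rows([.53,-.315,.22],.40,n=9)
E
```

```text
t 24.7 p [608.6  14.  153.3] psi 0.1679 D [ -78.6 -329.    66.7] dpsi 0.2321 N 9
([-14.7, 34.6, -7.4], np.float64(-0.026))
([-15.6, 34.2, -7.4], np.float64(-0.026))
([-16.5, 33.8, -7.4], np.float64(-0.026))
([-17.4, 33.3, -7.4], np.float64(-0.026))
([-18.2, 32.9, -7.4], np.float64(-0.026))
([-19.0, 32.4, -7.4], np.float64(-0.026))
([-19.9, 31.9, -7.4], np.float64(-0.026))
([-20.7, 31.4, -7.4], np.float64(-0.026))
([-21.5, 30.8, -7.4], np.float64(-0.026))
```

Emit:
move_arm(
  increments=[
    {"linear": [-15,35,-8],"spin": -0.026,"fingers": 0.6},
    {"linear": [-16,34,-8],"spin": -0.026,"fingers": 0.6},
    {"linear": [-16,34,-8],"spin": -0.026,"fingers": 0.6},
    {"linear": [-17,33,-8],"spin": -0.026,"fingers": 0.6},
    {"linear": [-18,33,-7],"spin": -0.026,"fingers": 0.6},
    {"linear": [-19,32,-7],"spin": -0.026,"fingers": 0.6},
    {"linear": [-20,32,-7],"spin": -0.026,"fingers": 0.6},
    {"linear": [-21,31,-7],"spin": -0.026,"fingers": 0.6},
    {"linear": [-22,31,-7],"spin": -0.026,"fingers": 0.6},
    {"linear": [0,0,0],"spin": 0,"fingers": 0.6},
    {"linear": [0,0,0],"spin": 0,"fingers": 0.6},
    {"linear": [0,0,0],"spin": 0,"fingers": 0.6},
  ],
)

```text
time: 25.9
position: [0.5286, -0.3145, 0.2192]
tool_rot: [0.98, 0.2, -0.0, -0.001]
ft_force: [-1.2, 0.8, -0.0]
finger_gap: 0.053
```

```bash
python3 - <<'E'
from h import *
st(); im,i=snap('wrist','w17');np.save('pics/w17_W.npy',i['world_to_cam']); st()
cv2.imwrite('pics/w17z.png',cv2.resize(im[0:240,180:480,::-1],None,fx=2.5,fy=2.5,interpolation=cv2.INTER_CUBIC))
E
```

```text
t 25.9 p [ 528.6 -314.5  219.2] psi 0.4021 F [-1.18  0.77 -0.02] gap 53.0 q [-5.780e-01  1.650e-01  1.759e+00  1.000e-03  1.218e+00  5.910e-01]
t 25.95 p [ 528.5 -314.1  219.2] psi 0.4028 F [ 0.11  0.67 -0.05] gap 53.4 q [-0.577  0.165  1.76   0.     1.218  0.591]
```

View pics/w17z.png

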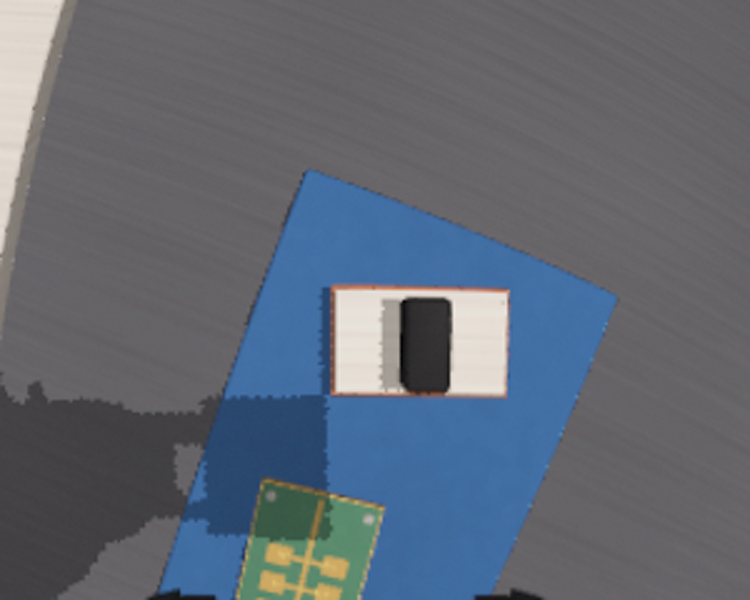

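```bash
python3 - <<'E'
from h import *
np.set_printoptions(suppress=True,precision=4)
i=viewer.camera_info('wrist'); i['world_to_cam']=np.load('pics/w17_W.npy')
a=lambda uv:uncrop(uv,180,0,2.5)
m=[(23,38,21),(23,-38,21),(-23,-38,21),(-23,38,21),(20,10,47),(20,-10,47),(-20,-10,47),(-20,10,47)]
u=[(334,289),(508,291),(506,395),(333,394),(401,297),(450,298),(449,394),(401,392)]
f,r=fitpose(m,a(u),i,'wrist',.004,[.59,-.32,.40]); print(f,r)
print(fitpose(m[:4],a(u[:4]),i,'wrist',.004,[.59,-.32,.4]),fitpose(m[4:],a(u[4:]),i,'wrist',.004,[.59,-.32,.4]))
E
```

```text
[ 0.5862 -0.3262  0.405 ] 0.44692000590364184
(array([ 0.5864, -0.3266,  0.4054]), np.float64(0.3409022535173633)) (array([ 0.586 , -0.3259,  0.4063]), np.float64(0.3807080145598584))
```

```bash
python3 - <<'E'
from h import *
rows([.5855,-.3238,.08],.405,n=4)
E
```

```text
t 25.9 p [ 528.5 -314.1  219.2] psi 0.4028 D [  57.    -9.7 -139.2] dpsi 0.0022 N 4
([12.2, 7.8, 34.8], np.float64(-0.001))
([12.2, 7.8, 34.8], np.float64(-0.001))
([12.1, 7.8, 34.8], np.float64(-0.001))
([12.1, 7.8, 34.8], np.float64(-0.001))
```

Emit:
move_arm(
  increments=[
    {"linear": [12,8,35],"spin": 0,"fingers": 0.6},
    {"linear": [12,8,35],"spin": 0,"fingers": 0.6},
    {"linear": [12,8,35],"spin": 0,"fingers": 0.6},
    {"linear": [12,7,34],"spin": 0,"fingers": 0.6},
    {"linear": [0,0,0],"spin": 0,"fingers": 0.6},
    {"linear": [0,0,0],"spin": 0,"fingers": 0.6},
  ],
)

```text
time: 26.55
position: [0.584, -0.3233, 0.0798]
tool_rot: [0.98, 0.2, -0.001, -0.001]
ft_force: [-0.3, -0.6, 0.2]
finger_gap: 0.0531
```

```bash
python3 - <<'E'
from h import *
st(); im,i=snap('wrist','w18')
rows([.5855,-.3238,.028],.405,n=3)
E
```

```text
t 26.55 p [ 584.  -323.3   79.8] psi 0.4037 F [-0.33 -0.62  0.17] gap 53.1 q [-0.543  0.384  1.756  0.     1.005  0.624]
t 26.6 p [ 584.8 -324.3   81.7] psi 0.4031 D [  0.7   0.5 -53.7] dpsi 0.0019 N 3
([0.3, -0.1, 17.9], np.float64(-0.001))
([0.3, -0.1, 17.9], np.float64(-0.001))
([0.3, -0.1, 17.9], np.float64(-0.001))
```

View pics/w18.png

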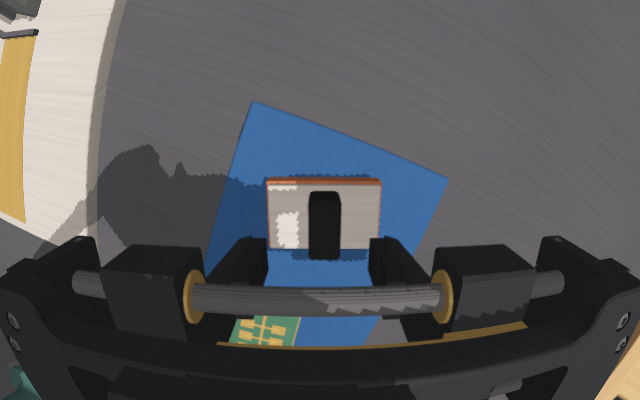

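Stone between the fingers, rib at (324,225), stone right way up. Descend and grip.

Emit:
move_arm(
  increments=[
    {"linear": [0,0,18],"spin": 0,"fingers": 0.6},
    {"linear": [0,0,18],"spin": 0,"fingers": 0.6},
    {"linear": [0,0,16],"spin": 0,"fingers": 0.6},
    {"linear": [0,0,0],"spin": 0,"fingers": 0.6},
    {"linear": [0,0,0],"spin": 0,"fingers": 0.1},
    {"linear": [0,0,0],"spin": 0,"fingers": 0.1},
    {"linear": [0,0,0],"spin": 0,"fingers": 0.1},
    {"linear": [0,0,0],"spin": 0,"fingers": 0.1},
    {"linear": [0,0,0],"spin": 0,"fingers": 0.1},
  ],
  grip_force=55,
)

```text
time: 27.5
position: [0.5846, -0.3253, 0.0291]
tool_rot: [0.98, 0.2, 0.0, 0.0]
ft_force: [0.5, -1.2, -1.8]
finger_gap: 0.0194
```

```bash
python3 - <<'E'
from h import *
st()
F=np.array([.560,.0065]);c,s=np.cos(.170),np.sin(.170)
g=F+np.array([c,s])*-.090; print('start',g,'end', F+np.array([c,s])*.043)
p=manip.observe()['position']
rows([p[0],p[1],.09],.405,n=3)
rows([g[0],g[1],.09],.170,cur=[p[0],p[1],.09,.405],n=11)
E
```

```text
t 27.5 p [ 584.6 -325.3   29.1] psi 0.4018 F [ 0.54 -1.2  -1.77] gap 19.4 q [-0.545  0.443  1.781 -0.     0.917  0.624]
start [ 0.47129737 -0.00872641] end [0.60238014 0.01377484]
t 27.5 p [ 584.6 -325.3   29.1] psi 0.4018 D [ 0.   0.  60.9] dpsi 0.0032 N 3
([0.0, 0.0, -20.3], np.float64(-0.001))
([0.0, 0.0, -20.3], np.float64(-0.001))
([0.0, 0.0, -20.3], np.float64(-0.001))
t 27.5 p [ 584.6 -325.3   90. ] psi 0.405 D [-113.3  316.5    0. ] dpsi -0.235 N 11
([1.9, -30.5, -0.0], 0.021)
([1.2, -30.5, -0.0], 0.021)
([0.6, -30.6, -0.0], 0.021)
([-0.1, -30.6, -0.0], 0.021)
([-0.7, -30.6, -0.0], 0.021)
([-1.4, -30.5, -0.0], 0.021)
([-2.0, -30.5, -0.0], 0.021)
([-2.7, -30.4, -0.0], 0.021)
([-3.3, -30.4, -0.0], 0.021)
([-4.0, -30.3, -0.0], 0.021)
([-4.6, -30.2, -0.0], 0.021)
```

Emit:
move_arm(
  increments=[
    {"linear": [0,0,-10],"spin": 0,"fingers": 0.1},
    {"linear": [0,0,-25],"spin": 0,"fingers": 0.1},
    {"linear": [0,0,-25],"spin": 0,"fingers": 0.1},
    {"linear": [0,0,0],"spin": 0,"fingers": 0.1},
  ],
)

```text
time: 27.9
position: [0.5869, -0.3264, 0.0933]
tool_rot: [0.98, 0.2, 0.003, 0.002]
ft_force: [1.6, -0.2, -2.7]
finger_gap: 0.0194
```

Emit:
move_arm(
  increments=[
    {"linear": [2,-30,0],"spin": 0.021,"fingers": 0.1},
    {"linear": [1,-31,0],"spin": 0.021,"fingers": 0.1},
    {"linear": [1,-31,0],"spin": 0.021,"fingers": 0.1},
    {"linear": [0,-31,0],"spin": 0.021,"fingers": 0.1},
    {"linear": [-1,-31,0],"spin": 0.021,"fingers": 0.1},
    {"linear": [-1,-31,0],"spin": 0.021,"fingers": 0.1},
    {"linear": [-2,-30,0],"spin": 0.021,"fingers": 0.1},
    {"linear": [-3,-30,0],"spin": 0.021,"fingers": 0.1},
    {"linear": [-3,-30,0],"spin": 0.021,"fingers": 0.1},
    {"linear": [-4,-30,0],"spin": 0.021,"fingers": 0.1},
    {"linear": [-5,-30,0],"spin": 0.022,"fingers": 0.1},
    {"linear": [0,0,0],"spin": 0,"fingers": 0.1},
  ],
)

```text
time: 29.1
position: [0.4686, -0.0056, 0.0873]
tool_rot: [0.996, 0.086, -0.002, -0.001]
ft_force: [0.8, -0.9, -2.7]
finger_gap: 0.0196
```

```bash
python3 - <<'E'
from h import *
st(); im,i=snap('wrist','w19');st();im,i=snap('wrist','w19');st();np.save('pics/w19_W.npy',i['world_to_cam'])
rows([.4713,-.0087,.055],.170,n=3)
E
```

```text
t 29.1 p [468.6  -5.6  87.3] psi 0.1723 F [ 0.85 -0.94 -2.71] gap 19.6 q [-6.600e-02  2.700e-02  2.177e+00  1.000e-03  9.420e-01  1.332e+00]
t 29.15 p [469.8  -6.9  87.7] psi 0.1729 F [ 0.85  0.13 -3.2 ] gap 19.9 q [-0.068  0.027  2.176 -0.     0.941  1.33 ]
t 29.2 p [470.8  -7.8  88.1] psi 0.1719 F [ 0.62 -0.09 -3.67] gap 19.3 q [-0.069  0.028  2.174 -0.     0.941  1.33 ]
t 29.2 p [470.8  -7.8  88.1] psi 0.1719 D [  0.5  -0.9 -33.1] dpsi -0.0019 N 3
([0.1, 0.3, 11.0], np.float64(0.001))
([0.1, 0.3, 11.0], np.float64(0.001))
([0.1, 0.3, 11.0], np.float64(0.001))
```

View pics/w19.png

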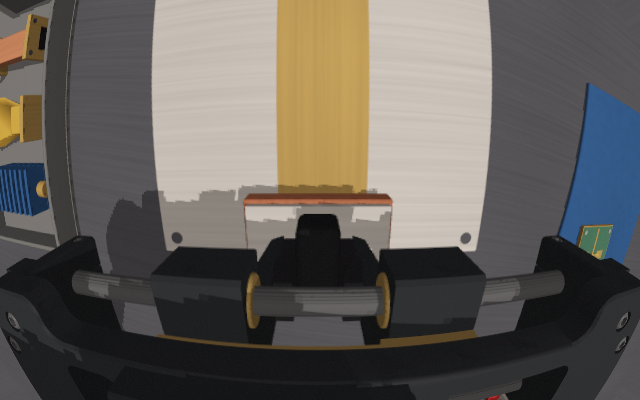

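Emit:
move_arm(
  increments=[
    {"linear": [-1,0.5,15],"spin": 0.002,"fingers": 0.1},
    {"linear": [0,0,15],"spin": 0,"fingers": 0.1},
    {"linear": [0,0,10],"spin": 0,"fingers": 0.1},
    {"linear": [0,0,2],"spin": 0,"fingers": 0.1},
    {"linear": [0,0,1],"spin": 0,"fingers": 0.1},
    {"linear": [0,0,0],"spin": 0,"fingers": 0.1},
  ],
)

```text
time: 29.8
position: [0.4712, -0.0092, 0.0461]
tool_rot: [0.996, 0.084, 0.0, 0.0]
ft_force: [-0.5, 0.5, -3.4]
finger_gap: 0.0199
```

```bash
python3 - <<'E'
from h import *
st()
E
```

```text
t 29.8 p [471.2  -9.2  46.1] psi 0.1675 F [-0.55  0.51 -3.39] gap 19.9 q [-0.072  0.091  2.202 -0.     0.848  1.331]
```

Emit:
move_arm(
  increments=[
    {"linear": [0,0,1],"spin": 0,"fingers": 0.1},
    {"linear": [0,0,1],"spin": 0,"fingers": 0.1},
    {"linear": [0,0,0],"spin": 0,"fingers": 0.1},
  ],
)

```text
time: 30.1
position: [0.4709, -0.0089, 0.044]
tool_rot: [0.996, 0.084, 0.0, 0.0]
ft_force: [0.1, 0.8, -3.4]
finger_gap: 0.0194
```

Emit:
move_arm(
  increments=[
    {"linear": [0,0,1],"spin": 0,"fingers": 0.1},
    {"linear": [0,0,0],"spin": 0,"fingers": 0.1},
  ],
)

```text
time: 30.3
position: [0.471, -0.0089, 0.043]
tool_rot: [0.996, 0.084, 0.0, 0.0]
ft_force: [-0.3, 0.8, -3.7]
finger_gap: 0.0194
```

Emit:
move_arm(
  increments=[
    {"linear": [0,0,0.5],"spin": 0,"fingers": 0.1},
    {"linear": [0,0,0],"spin": 0,"fingers": 0.1},
  ],
)

```text
time: 30.5
position: [0.471, -0.0089, 0.043]
tool_rot: [0.996, 0.084, 0.0, -0.0]
ft_force: [-2.7, 0.9, 4.9]
finger_gap: 0.0196
```

Emit:
move_arm(
  increments=[
    {"linear": [0,0,0.5],"spin": 0,"fingers": 0.1},
    {"linear": [0,0,0],"spin": 0,"fingers": 0.1},
  ],
)

```text
time: 30.7
position: [0.471, -0.0089, 0.043]
tool_rot: [0.996, 0.084, 0.0, -0.0]
ft_force: [-4.3, 1.3, 9.7]
finger_gap: 0.0194
```

Emit:
move_arm(
  increments=[
    {"linear": [0,0,0.5],"spin": 0,"fingers": 0.1},
    {"linear": [0,0,0],"spin": 0,"fingers": 0.1},
  ],
)

```text
time: 30.9
position: [0.471, -0.0089, 0.043]
tool_rot: [0.996, 0.084, -0.0, -0.0]
ft_force: [-6.0, 0.6, 14.1]
finger_gap: 0.0195
```

Emit:
move_arm(
  increments=[
    {"linear": [0,0,-0.4],"spin": 0,"fingers": 0.1},
    {"linear": [3,0,0],"spin": 0,"fingers": 0.1},
    {"linear": [4,0,0],"spin": 0,"fingers": 0.1},
    {"linear": [4,0,0],"spin": 0,"fingers": 0.1},
  ],
)

```text
time: 31.3
position: [0.4751, -0.0081, 0.0432]
tool_rot: [0.996, 0.085, -0.008, 0.0]
ft_force: [-20.0, -3.6, 28.4]
finger_gap: 0.0194
```

```bash
cat >> h.py <<'E'
def fx():
    s=manip.observe();f=np.array([.560,.0065]);a=.170;e=np.array([np.cos(a),np.sin(a)]);n=np.array([-np.sin(a),np.cos(a)])
    d=s['position'][:2]-f; print('fixture x,y mm',np.round(1e3*d@e,1),np.round(1e3*d@n,1),'yaw rel',round(psi_of(s['tool_rot'])-a,4))
E
python3 - <<'E'
from h import *
st();fx()
E
```

```text
t 31.3 p [475.1  -8.1  43.2] psi 0.1693 F [-20.02  -3.55  28.43] gap 19.4 q [-0.067  0.112  2.185 -0.004  0.86   1.337]
fixture x,y mm -86.2 -0.0 yaw rel -0.0007
```

Emit:
move_arm(
  increments=[
    {"linear": [0,0,-1.5],"spin": 0,"fingers": 0.1},
  ],
)

```text
time: 31.4
position: [0.481, -0.0073, 0.0438]
tool_rot: [0.996, 0.084, -0.0, 0.0]
ft_force: [1.1, -0.8, -3.3]
finger_gap: 0.0196
```

```bash
python3 - <<'E'
from h import *
st();fx()
E
```

```text
t 31.4 p [481.   -7.3  43.8] psi 0.1677 F [ 1.09 -0.77 -3.26] gap 19.6 q [-6.700e-02  1.130e-01  2.183e+00 -1.000e-03  8.470e-01  1.337e+00]
fixture x,y mm -80.2 -0.3 yaw rel -0.0023
```

Emit:
move_arm(
  increments=[
    {"linear": [0,0,-2],"spin": 0,"fingers": 0.1},
    {"linear": [-6,0,0],"spin": -0.001,"fingers": 0.1},
    {"linear": [-6,0,0],"spin": -0.001,"fingers": 0.1},
    {"linear": [0,0,0],"spin": 0,"fingers": 0.1},
    {"linear": [0,0,2],"spin": 0,"fingers": 0.1},
    {"linear": [0,0,0],"spin": 0,"fingers": 0.1},
  ],
)

```text
time: 32.0
position: [0.4698, -0.0091, 0.0431]
tool_rot: [0.996, 0.085, 0.0, 0.0]
ft_force: [0.1, 0.1, -3.7]
finger_gap: 0.0198
```

```bash
python3 - <<'E'
from h import *
st();fx()
E
```

```text
t 32.0 p [469.8  -9.1  43.1] psi 0.1698 F [ 0.13  0.07 -3.69] gap 19.8 q [-0.072  0.094  2.206  0.     0.842  1.329]
fixture x,y mm -91.6 -0.1 yaw rel -0.0002
```

Emit:
move_arm(
  increments=[
    {"linear": [0,0,0.5],"spin": 0,"fingers": 0.1},
    {"linear": [2,0,0],"spin": 0,"fingers": 0.1},
    {"linear": [2,0,0],"spin": 0,"fingers": 0.1},
  ],
)

```text
time: 32.3
position: [0.4723, -0.0086, 0.0431]
tool_rot: [0.996, 0.085, -0.002, 0.0]
ft_force: [-4.5, -0.4, 4.6]
finger_gap: 0.0197
```

Emit:
move_arm(
  increments=[
    {"linear": [2,0,0],"spin": 0,"fingers": 0.1},
    {"linear": [2,0,0],"spin": 0,"fingers": 0.1},
  ],
)

```text
time: 32.5
position: [0.4767, -0.0079, 0.0431]
tool_rot: [0.996, 0.085, -0.001, 0.0]
ft_force: [-6.4, -1.3, 7.0]
finger_gap: 0.0196
```

Emit:
move_arm(
  increments=[
    {"linear": [2,0,0],"spin": 0,"fingers": 0.1},
    {"linear": [2,0,0],"spin": 0,"fingers": 0.1},
    {"linear": [2,0,0],"spin": 0,"fingers": 0.1},
  ],
)

```text
time: 32.8
position: [0.4826, -0.0069, 0.0431]
tool_rot: [0.996, 0.085, -0.001, 0.0]
ft_force: [-7.0, -1.3, 6.6]
finger_gap: 0.0194
```

Emit:
move_arm(
  increments=[
    {"linear": [2.5,0,0],"spin": 0,"fingers": 0.1},
    {"linear": [2.5,0,0],"spin": 0,"fingers": 0.1},
    {"linear": [2.5,0,0],"spin": 0,"fingers": 0.1},
  ],
)

```text
time: 33.1
position: [0.49, -0.0056, 0.0431]
tool_rot: [0.996, 0.085, -0.001, 0.0]
ft_force: [-6.0, -1.6, 6.6]
finger_gap: 0.0193
```

Emit:
move_arm(
  increments=[
    {"linear": [3,0,0.1],"spin": 0,"fingers": 0.1},
    {"linear": [3,0,0],"spin": 0,"fingers": 0.1},
    {"linear": [3,0,0],"spin": 0,"fingers": 0.1},
    {"linear": [3,0,0],"spin": 0,"fingers": 0.1},
  ],
)

```text
time: 33.5
position: [0.5017, -0.0036, 0.0431]
tool_rot: [0.996, 0.085, -0.002, 0.0]
ft_force: [-6.2, -1.3, 7.9]
finger_gap: 0.0196
```

Emit:
move_arm(
  increments=[
    {"linear": [3,0,0],"spin": 0,"fingers": 0.1},
    {"linear": [3,0,0],"spin": 0,"fingers": 0.1},
    {"linear": [3,0,0],"spin": 0,"fingers": 0.1},
    {"linear": [3,0,0],"spin": 0,"fingers": 0.1},
  ],
)

```text
time: 33.9
position: [0.5135, -0.0016, 0.0431]
tool_rot: [0.996, 0.085, -0.001, 0.0]
ft_force: [-6.3, -0.2, 8.0]
finger_gap: 0.0197
```

Emit:
move_arm(
  increments=[
    {"linear": [3,0,0],"spin": 0,"fingers": 0.1},
    {"linear": [3,0,0],"spin": 0,"fingers": 0.1},
    {"linear": [3,0,0],"spin": 0,"fingers": 0.1},
    {"linear": [3,0,0],"spin": 0,"fingers": 0.1},
  ],
)

```text
time: 34.3
position: [0.5254, 0.0005, 0.0431]
tool_rot: [0.996, 0.085, -0.001, 0.0]
ft_force: [-6.5, -0.7, 7.5]
finger_gap: 0.0193
```

```bash
python3 - <<'E'
from h import *
st();fx()
E
```

```text
t 34.3 p [5.254e+02 5.000e-01 4.310e+01] psi 0.1701 F [-6.54 -0.67  7.53] gap 19.3 q [-4.600e-02  1.930e-01  2.090e+00 -1.000e-03  8.620e-01  1.355e+00]
fixture x,y mm -35.1 -0.1 yaw rel 0.0001
```

Very steady. Continue; 77 mm to go to about +42.

Emit:
move_arm(
  increments=[
    {"linear": [3,0,0.05],"spin": 0,"fingers": 0.1},
    {"linear": [3,0,0],"spin": 0,"fingers": 0.1},
    {"linear": [3,0,0],"spin": 0,"fingers": 0.1},
    {"linear": [3,0,0],"spin": 0,"fingers": 0.1},
    {"linear": [3,0,0],"spin": 0,"fingers": 0.1},
  ],
)

```text
time: 34.8
position: [0.5402, 0.003, 0.0431]
tool_rot: [0.996, 0.085, -0.001, 0.0]
ft_force: [-6.3, -0.7, 6.5]
finger_gap: 0.0197
```

Emit:
move_arm(
  increments=[
    {"linear": [3,0,0],"spin": 0,"fingers": 0.1},
    {"linear": [3,0,0],"spin": 0,"fingers": 0.1},
    {"linear": [3,0,0],"spin": 0,"fingers": 0.1},
    {"linear": [3,0,0],"spin": 0,"fingers": 0.1},
    {"linear": [3,0,0],"spin": 0,"fingers": 0.1},
  ],
)

```text
time: 35.3
position: [0.555, 0.0055, 0.0431]
tool_rot: [0.996, 0.085, -0.001, 0.0]
ft_force: [-6.1, -0.2, 7.0]
finger_gap: 0.0197
```

Emit:
move_arm(
  increments=[
    {"linear": [3,0,0],"spin": 0,"fingers": 0.1},
    {"linear": [3,0,0],"spin": 0,"fingers": 0.1},
    {"linear": [3,0,0],"spin": 0,"fingers": 0.1},
    {"linear": [3,0,0],"spin": 0,"fingers": 0.1},
    {"linear": [3,0,0],"spin": 0,"fingers": 0.1},
  ],
)

```text
time: 35.8
position: [0.5698, 0.0081, 0.043]
tool_rot: [0.996, 0.085, -0.001, 0.0]
ft_force: [-6.7, -1.9, 6.2]
finger_gap: 0.0197
```

```bash
python3 - <<'E'
from h import *
st();fx();snap('wrist','w20')
E
```

```text
t 35.8 p [569.8   8.1  43. ] psi 0.17 F [-6.69 -1.89  6.17] gap 19.7 q [-2.900e-02  2.670e-01  1.996e+00 -1.000e-03  8.820e-01  1.372e+00]
fixture x,y mm 9.9 -0.1 yaw rel 0.0
```

View pics/w20.png

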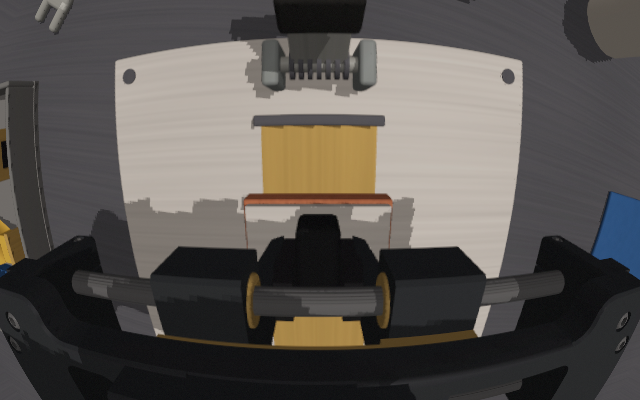

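```bash
python3 - <<'E'
from h import *
i=viewer.camera_info('wrist')
a=unproj([(320,126)],i,'wrist',.018)[0];b=unproj([(318,195)],i,'wrist',.033)[0];print(a,b,np.linalg.norm((a-b)[:2]))
E
```

```text
[0.6340426 0.0169682 0.018    ] [0.59924139 0.01212032 0.033     ] 0.03513724783366872
```

Emit:
move_arm(
  increments=[
    {"linear": [3,0,0.05],"spin": 0,"fingers": 0.1},
    {"linear": [3,0,0],"spin": 0,"fingers": 0.1},
    {"linear": [3,0,0],"spin": 0,"fingers": 0.1},
    {"linear": [3,0,0],"spin": 0,"fingers": 0.1},
    {"linear": [3,0,0],"spin": 0,"fingers": 0.1},
  ],
)

```text
time: 36.35
position: [0.5845, 0.0106, 0.0431]
tool_rot: [0.996, 0.085, -0.001, 0.0]
ft_force: [-6.2, -1.3, 7.7]
finger_gap: 0.0199
```

Emit:
move_arm(
  increments=[
    {"linear": [3,0,0.05],"spin": 0,"fingers": 0.1},
    {"linear": [3,0,0],"spin": 0,"fingers": 0.1},
    {"linear": [3,0,0],"spin": 0,"fingers": 0.1},
  ],
)

```text
time: 36.65
position: [0.5934, 0.0121, 0.0431]
tool_rot: [0.996, 0.085, -0.001, 0.0]
ft_force: [-6.8, -1.2, 7.6]
finger_gap: 0.0198
```

```bash
python3 - <<'E'
from h import *
st();fx();snap('wrist','w21')
E
```

```text
t 36.65 p [593.4  12.1  43.1] psi 0.17 F [-6.84 -1.16  7.65] gap 19.8 q [-2.100e-02  3.060e-01  1.944e+00 -1.000e-03  8.940e-01  1.380e+00]
fixture x,y mm 33.9 -0.2 yaw rel 0.0
```

View pics/w21.png

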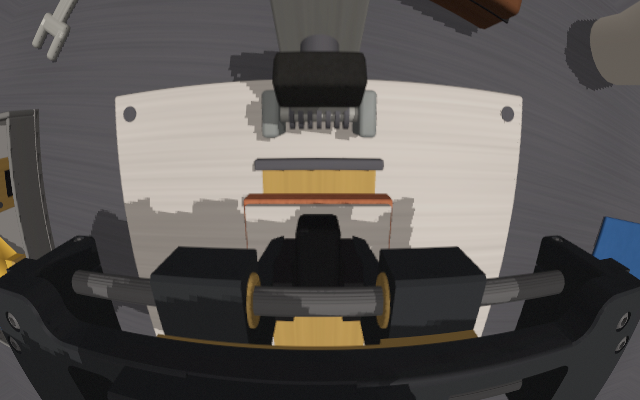

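```bash
python3 - <<'E'
from h import *
i=viewer.camera_info('wrist')
a=unproj([(320,169)],i,'wrist',.018)[0];b=unproj([(318,196)],i,'wrist',.033)[0];print(a,b,np.linalg.norm((a-b)[:2]))
E
```

```text
[0.63397598 0.01693442 0.018     ] [0.62224416 0.0160676  0.033     ] 0.011763804086464031
```

Emit:
move_arm(
  increments=[
    {"linear": [2,0,0],"spin": 0,"fingers": 0.1},
    {"linear": [2,0,0],"spin": 0,"fingers": 0.1},
    {"linear": [2,0,0],"spin": 0,"fingers": 0.1},
  ],
)

```text
time: 37.0
position: [0.5993, 0.0131, 0.0431]
tool_rot: [0.996, 0.085, -0.001, 0.0]
ft_force: [-7.0, -1.2, 8.3]
finger_gap: 0.0198
```

Emit:
move_arm(
  increments=[
    {"linear": [2,0,0],"spin": 0,"fingers": 0.1},
  ],
)

```text
time: 37.1
position: [0.6013, 0.0134, 0.0431]
tool_rot: [0.996, 0.085, -0.001, 0.0]
ft_force: [-7.2, -1.2, 8.4]
finger_gap: 0.0191
```

```bash
python3 - <<'E'
from h import *
st();fx();snap('wrist','w22')
E
```

```text
t 37.1 p [601.3  13.4  43.1] psi 0.17 F [-7.17 -1.16  8.42] gap 19.1 q [-1.900e-02  3.190e-01  1.927e+00 -1.000e-03  8.990e-01  1.382e+00]
fixture x,y mm 41.8 -0.1 yaw rel -0.0
```

View pics/w22.png

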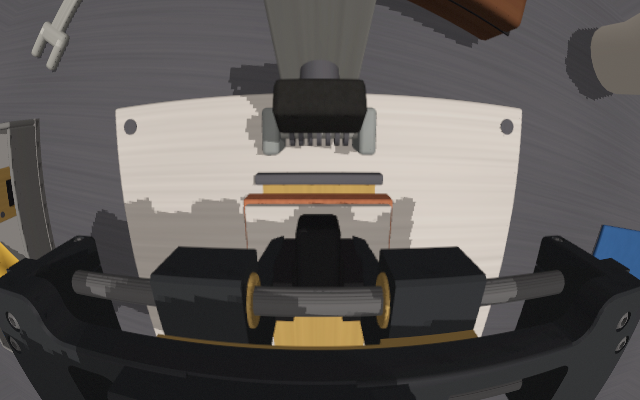

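Emit:
move_arm(
  increments=[
    {"linear": [1.5,0,0],"spin": 0,"fingers": 0.1},
    {"linear": [0,0,0],"spin": 0,"fingers": 0.1},
    {"linear": [0,0,-2],"spin": 0,"fingers": 0.1},
    {"linear": [0,0,-10],"spin": 0,"fingers": 0.1},
    {"linear": [-20,0,-20],"spin": 0,"fingers": 0.1},
    {"linear": [-20,0,-15],"spin": 0,"fingers": 0.1},
    {"linear": [0,0,0],"spin": 0,"fingers": 0.1},
  ],
)

```text
time: 37.85
position: [0.5641, 0.007, 0.0915]
tool_rot: [0.996, 0.085, 0.001, 0.0]
ft_force: [0.2, 0.9, -2.2]
finger_gap: 0.0193
```

```bash
python3 - <<'E'
from h import *
st();fx()
rows([.5846,-.3253,.09],.402,n=10)
E
```

```text
t 37.85 p [564.1   7.   91.5] psi 0.1696 F [ 0.25  0.87 -2.24] gap 19.3 q [-0.032  0.192  1.983 -0.     0.964  1.369]
fixture x,y mm 4.2 -0.2 yaw rel -0.0004
t 37.9 p [564.1   7.   91.5] psi 0.1696 D [  20.5 -332.3   -1.5] dpsi 0.2324 N 10
([-3.6, 33.1, 0.1], np.float64(-0.023))
([-4.4, 33.0, 0.1], np.float64(-0.023))
([-5.1, 32.9, 0.1], np.float64(-0.023))
([-5.9, 32.8, 0.1], np.float64(-0.023))
([-6.6, 32.6, 0.1], np.float64(-0.023))
([-7.4, 32.5, 0.1], np.float64(-0.023))
([-8.2, 32.3, 0.1], np.float64(-0.023))
([-8.9, 32.1, 0.1], np.float64(-0.023))
([-9.6, 31.9, 0.1], np.float64(-0.023))
([-10.4, 31.6, 0.1], np.float64(-0.023))
```

Emit:
move_arm(
  increments=[
    {"linear": [-4,33,0],"spin": -0.023,"fingers": 0.1},
    {"linear": [-4,33,0],"spin": -0.023,"fingers": 0.1},
    {"linear": [-5,33,0],"spin": -0.023,"fingers": 0.1},
    {"linear": [-6,33,0],"spin": -0.023,"fingers": 0.1},
    {"linear": [-7,33,0],"spin": -0.023,"fingers": 0.1},
    {"linear": [-7,32,0],"spin": -0.023,"fingers": 0.1},
    {"linear": [-8,32,0],"spin": -0.023,"fingers": 0.1},
    {"linear": [-9,32,0],"spin": -0.023,"fingers": 0.1},
    {"linear": [-10,32,0],"spin": -0.023,"fingers": 0.1},
    {"linear": [-10,32,0],"spin": -0.023,"fingers": 0.1},
    {"linear": [0,0,0],"spin": 0,"fingers": 0.1},
    {"linear": [0,0,0],"spin": 0,"fingers": 0.1},
  ],
)

```text
time: 39.05
position: [0.5849, -0.3261, 0.0886]
tool_rot: [0.98, 0.198, 0.0, -0.0]
ft_force: [0.8, 0.6, -4.0]
finger_gap: 0.0199
```

```bash
python3 - <<'E'
from h import *
st();snap('wrist','w23'); snap('side','s3')
E
```

```text
t 39.05 p [ 584.9 -326.1   88.6] psi 0.3978 F [ 0.83  0.55 -3.95] gap 19.9 q [-5.460e-01  3.770e-01  1.748e+00  1.000e-03  1.017e+00  6.270e-01]
```

View pics/w23.png

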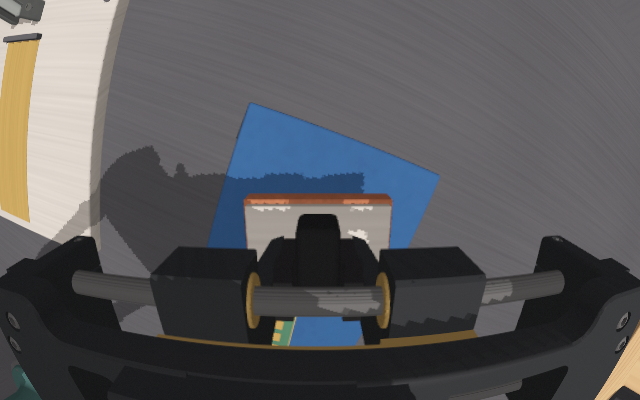

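View pics/s3.png

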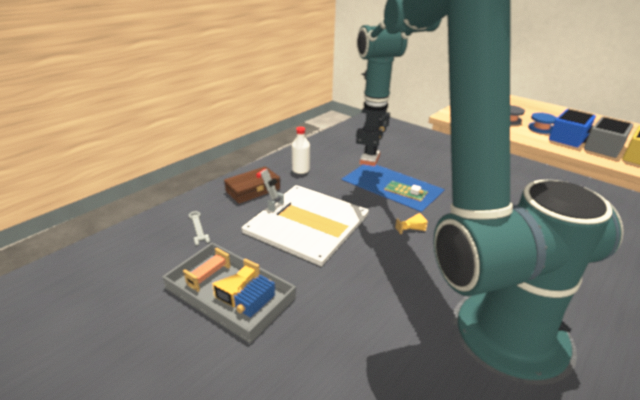

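Emit:
move_arm(
  increments=[
    {"linear": [0,0,20],"spin": 0,"fingers": 0.1},
    {"linear": [0,0,20],"spin": 0,"fingers": 0.1},
    {"linear": [0,0,12],"spin": 0,"fingers": 0.1},
    {"linear": [0,0,4],"spin": 0,"fingers": 0.1},
    {"linear": [0,0,2.5],"spin": 0,"fingers": 0.1},
    {"linear": [0,0,0],"spin": 0,"fingers": 0.1},
  ],
)

```text
time: 39.75
position: [0.5851, -0.3252, 0.0314]
tool_rot: [0.98, 0.199, 0.0, 0.0]
ft_force: [-0.1, -0.8, -2.0]
finger_gap: 0.0196
```

```bash
python3 - <<'E'
from h import *
st()
E
```

```text
t 39.75 p [ 585.1 -325.2   31.4] psi 0.4002 F [-0.07 -0.84 -2.02] gap 19.6 q [-0.545  0.441  1.779  0.     0.921  0.626]
```

Emit:
move_arm(
  increments=[
    {"linear": [0,0,1.5],"spin": 0,"fingers": 0.1},
    {"linear": [0,0,0],"spin": 0,"fingers": 0.1},
    {"linear": [0,0,0],"spin": 0,"fingers": 0.55},
    {"linear": [0,0,0],"spin": 0,"fingers": 0.55},
    {"linear": [0,0,0],"spin": 0,"fingers": 0.55},
    {"linear": [0,0,-20],"spin": 0,"fingers": 0.55},
    {"linear": [0,0,-30],"spin": 0,"fingers": 0.55},
    {"linear": [-30,0,-30],"spin": 0,"fingers": 0.55},
    {"linear": [-40,0,-30],"spin": 0,"fingers": 0.55},
    {"linear": [-30,0,-20],"spin": 0,"fingers": 0.55},
    {"linear": [-40,0,0],"spin": 0,"fingers": 0.55},
  ],
)

```text
time: 40.85
position: [0.4575, -0.3821, 0.1645]
tool_rot: [0.98, 0.199, 0.003, 0.004]
ft_force: [-0.6, -0.9, -1.1]
finger_gap: 0.0487
```

```bash
python3 - <<'E'
from h import *
st()
rows([.40,-.32,.18],.15,n=3)
E
```

```text
t 40.85 p [ 457.5 -382.1  164.5] psi 0.4008 F [-0.62 -0.94 -1.12] gap 48.7 q [-0.738  0.168  1.862  0.     1.103  0.432]
t 40.9 p [ 457.5 -382.1  164.5] psi 0.4008 D [-57.5  62.1  15.5] dpsi -0.2508 N 3
([-9.6, -26.5, -5.2], np.float64(0.084))
([-11.8, -25.6, -5.2], np.float64(0.084))
([-13.9, -24.6, -5.2], np.float64(0.084))
```

Emit:
move_arm(
  increments=[
    {"linear": [-14,-26,-5],"spin": 0.084,"fingers": 0.6},
    {"linear": [-16,-26,-5],"spin": 0.084,"fingers": 0.6},
    {"linear": [-18,-25,-5],"spin": 0.084,"fingers": 0.6},
    {"linear": [0,0,0],"spin": 0,"fingers": 0.6},
    {"linear": [0,0,0],"spin": 0,"fingers": 0.6},
    {"linear": [0,0,0],"spin": 0,"fingers": 0.6},
  ],
)

```text
time: 41.45
position: [0.387, -0.3222, 0.175]
tool_rot: [0.997, 0.074, 0.001, 0.001]
ft_force: [-0.2, -0.2, 0.6]
finger_gap: 0.053
```

```bash
python3 - <<'E'
from h import *
st(); im,i=snap('wrist','w24');np.save('pics/w24_W.npy',i['world_to_cam']); st()
cv2.imwrite('pics/w24z.png',cv2.resize(im[0:240,200:440,::-1],None,fx=2.5,fy=2.5,interpolation=cv2.INTER_CUBIC))
im,i=snap('top','top2')
cv2.imwrite('pics/top2z.png',cv2.resize(im[165:285,385:475,::-1],None,fx=5,fy=5,interpolation=cv2.INTER_CUBIC))
E
```

```text
t 41.45 p [ 387.  -322.2  175. ] psi 0.1485 F [-0.21 -0.17  0.56] gap 53.0 q [-0.744 -0.012  2.035  0.     1.117  0.679]
t 41.5 p [ 387.1 -322.2  174.8] psi 0.1484 F [ 0.04 -0.31 -0.39] gap 52.9 q [-0.744 -0.012  2.035  0.     1.117  0.679]
```

View pics/w24z.png

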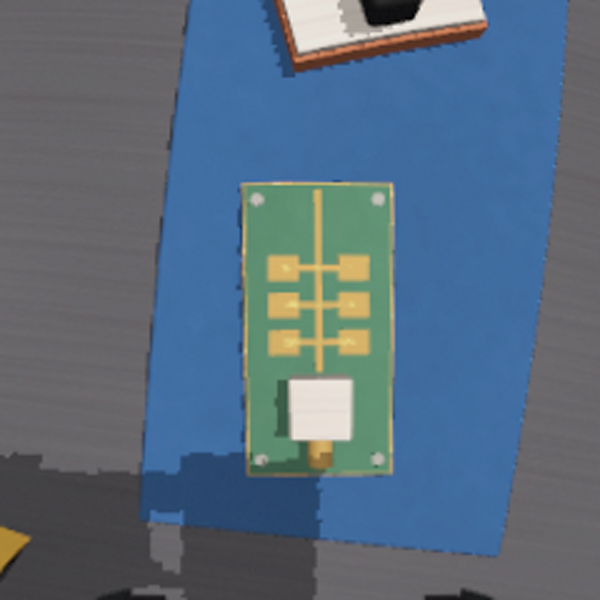

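View pics/top2z.png

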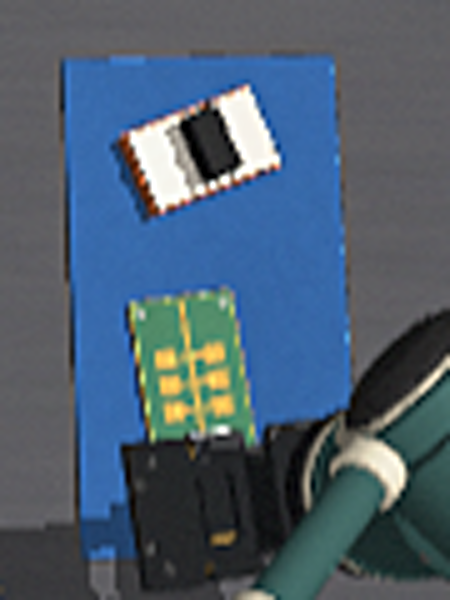

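```bash
python3 - <<'E'
from h import *
np.set_printoptions(suppress=True,precision=4)
i=viewer.camera_info('wrist'); i['world_to_cam']=np.load('pics/w24_W.npy')
a=lambda uv:uncrop(uv,200,0,2.5)
m=[(60,30,5),(60,-30,5),(-60,-30,5),(-60,30,5),(-18,12,23),(-18,-12,23),(-42,-12,23),(-42,12,23)]
u=[(242,183),(393,184),(393,474),(248,475),(288,379),(353,378),(353,440),(289,440)]
f,r=fitpose(m,a(u),i,'wrist',.004,[.44,-.32,.15]); print(f,r)
print(fitpose(m[:4],a(u[:4]),i,'wrist',.004,[.44,-.32,.15]),fitpose(m[4:],a(u[4:]),i,'wrist',.004,[.44,-.32,.15]))
c,s=np.cos(f[2]),np.sin(f[2]); b=f[:2]-.030*np.array([c,s]); b=b-.0025*np.array([s,-c]); print('block corrected',b)
rows([b[0],b[1],.07],f[2],n=3)
E
```

```text
[ 0.4432 -0.3245  0.1596] 0.3324148710225812
(array([ 0.4432, -0.3247,  0.1606]), np.float64(0.33576773233778273)) (array([ 0.4433, -0.3243,  0.1607]), np.float64(0.27993286156060326))
block corrected [ 0.4132 -0.3268]
t 41.5 p [ 387.  -322.1  174.6] psi 0.1484 D [  26.2   -4.7 -104.6] dpsi 0.0112 N 3
([8.4, 2.9, 34.9], np.float64(-0.004))
([8.4, 2.9, 34.9], np.float64(-0.004))
([8.4, 2.9, 34.9], np.float64(-0.004))
```

Emit:
move_arm(
  increments=[
    {"linear": [9,3,35],"spin": -0.004,"fingers": 0.5},
    {"linear": [9,3,35],"spin": -0.004,"fingers": 0.5},
    {"linear": [8,3,35],"spin": -0.004,"fingers": 0.5},
    {"linear": [0,0,0],"spin": 0,"fingers": 0.5},
    {"linear": [0,0,0],"spin": 0,"fingers": 0.5},
  ],
)

```text
time: 42.05
position: [0.4131, -0.3262, 0.0687]
tool_rot: [0.997, 0.08, -0.001, -0.001]
ft_force: [-0.1, 0.4, -0.5]
finger_gap: 0.0438
```

```bash
python3 - <<'E'
from h import *
st(); im,i=snap('wrist','w25')
rows([.4132,-.3268,.012],.160,n=3)
E
```

```text
t 42.05 p [ 413.1 -326.2   68.7] psi 0.1603 F [-0.15  0.36 -0.52] gap 43.8 q [-0.716  0.158  2.074 -0.     0.913  0.695]
t 42.1 p [ 413.9 -327.    70.1] psi 0.1601 D [ -0.7   0.2 -58.1] dpsi -0.0001 N 3
([-0.2, -0.1, 19.4], np.float64(0.0))
([-0.2, -0.1, 19.4], np.float64(0.0))
([-0.2, -0.1, 19.4], np.float64(0.0))
```

View pics/w25.png

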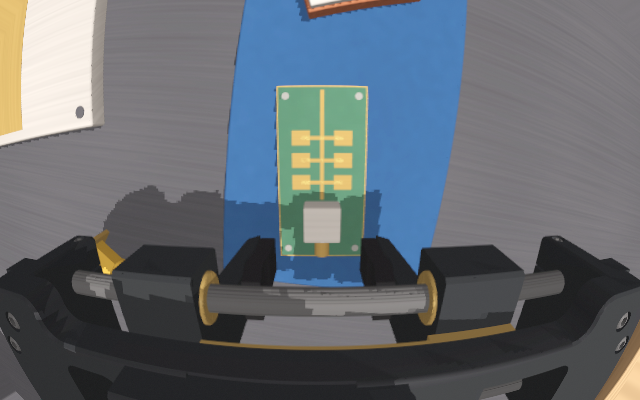

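Emit:
move_arm(
  increments=[
    {"linear": [0,0,20],"spin": 0,"fingers": 0.5},
    {"linear": [0,0,20],"spin": 0,"fingers": 0.5},
    {"linear": [0,0,14],"spin": 0,"fingers": 0.5},
    {"linear": [0,0,4],"spin": 0,"fingers": 0.5},
    {"linear": [0,0,0],"spin": 0,"fingers": 0.5},
    {"linear": [0,0,0],"spin": 0,"fingers": 0.1},
    {"linear": [0,0,0],"spin": 0,"fingers": 0.1},
    {"linear": [0,0,0],"spin": 0,"fingers": 0.1},
    {"linear": [0,0,0],"spin": 0,"fingers": 0.1},
  ],
  grip_force=50,
)

```text
time: 43.0
position: [0.4139, -0.3271, 0.0124]
tool_rot: [0.997, 0.08, 0.001, 0.001]
ft_force: [-0.8, -0.2, 3.3]
finger_gap: 0.0233
```

```bash
python3 - <<'E'
from h import *
st()
E
```

```text
t 43.0 p [ 413.9 -327.1   12.4] psi 0.1599 F [-0.77 -0.2   3.28] gap 23.3 q [-0.716  0.241  2.103 -0.     0.796  0.695]
```

```bash
python3 - <<'E'
from h import *
F=np.array([.560,.0065]);c,s=np.cos(.170),np.sin(.170)
g=F+np.array([c,s])*-.035; print(g)
rows([g[0],g[1],.075],.170,cur=[.4139,-.3271,.075,.160],n=11)
E
```

```text
[0.52550453 0.00057862]
t 43.0 p [ 413.9 -327.1   75. ] psi 0.16 D [111.6 327.7   0. ] dpsi 0.01 N 11
([14.8, -27.8, -0.0], -0.001)
([14.8, -27.8, -0.0], -0.001)
([14.8, -27.8, -0.0], -0.001)
([14.8, -27.8, -0.0], -0.001)
([14.9, -27.7, -0.0], -0.001)
([14.9, -27.7, -0.0], -0.001)
([14.9, -27.7, -0.0], -0.001)
([14.9, -27.7, -0.0], -0.001)
([15.0, -27.7, -0.0], -0.001)
([15.0, -27.7, -0.0], -0.001)
([15.0, -27.7, -0.0], -0.001)
```

Emit:
move_arm(
  increments=[
    {"linear": [0,0,-8],"spin": 0,"fingers": 0.1},
    {"linear": [0,0,-25],"spin": 0,"fingers": 0.1},
    {"linear": [0,0,-30],"spin": 0,"fingers": 0.1},
    {"linear": [0,0,0],"spin": 0,"fingers": 0.1},
  ],
)

```text
time: 43.4
position: [0.4157, -0.3285, 0.0786]
tool_rot: [0.997, 0.08, 0.003, 0.003]
ft_force: [1.0, -0.1, -1.9]
finger_gap: 0.0232
```

Emit:
move_arm(
  increments=[
    {"linear": [15,-28,0],"spin": -0.001,"fingers": 0.1},
    {"linear": [15,-28,0],"spin": -0.001,"fingers": 0.1},
    {"linear": [15,-28,0],"spin": -0.001,"fingers": 0.1},
    {"linear": [15,-28,0],"spin": -0.001,"fingers": 0.1},
    {"linear": [15,-28,0],"spin": -0.001,"fingers": 0.1},
    {"linear": [15,-28,0],"spin": -0.001,"fingers": 0.1},
    {"linear": [15,-28,0],"spin": -0.001,"fingers": 0.1},
    {"linear": [15,-28,0],"spin": -0.001,"fingers": 0.1},
    {"linear": [15,-28,0],"spin": -0.001,"fingers": 0.1},
    {"linear": [15,-27,0],"spin": -0.001,"fingers": 0.1},
    {"linear": [14,-27,0],"spin": 0,"fingers": 0.1},
    {"linear": [0,0,0],"spin": 0,"fingers": 0.1},
  ],
)

```text
time: 44.6
position: [0.5249, 0.0053, 0.0735]
tool_rot: [0.996, 0.086, -0.0, -0.001]
ft_force: [-0.7, 0.2, 0.1]
finger_gap: 0.0235
```

Emit:
move_arm(
  increments=[
    {"linear": [0,0,0],"spin": 0,"fingers": 0.1},
    {"linear": [0,0,0],"spin": 0,"fingers": 0.1},
  ],
)

```text
time: 44.8
position: [0.5238, 0.0018, 0.0736]
tool_rot: [0.996, 0.085, -0.001, 0.0]
ft_force: [0.3, 0.5, -1.9]
finger_gap: 0.024
```

```bash
python3 - <<'E'
from h import *
st(); fx(); im,i=snap('wrist','w26');np.save('pics/w26_W.npy',i['world_to_cam']);st()
cv2.imwrite('pics/w26z.png',cv2.resize(im[0:240,180:460,::-1],None,fx=2.5,fy=2.5,interpolation=cv2.INTER_CUBIC))
E
```

```text
t 44.8 p [523.8   1.8  73.6] psi 0.1696 F [ 0.33  0.51 -1.93] gap 24.0 q [-0.044  0.146  2.076 -0.     0.921  1.358]
fixture x,y mm -36.5 1.5 yaw rel -0.0004
t 44.85 p [524.    1.6  73.8] psi 0.1689 F [-0.34 -0.15 -2.73] gap 23.9 q [-0.044  0.146  2.076 -0.     0.921  1.358]
```

View pics/w26z.png

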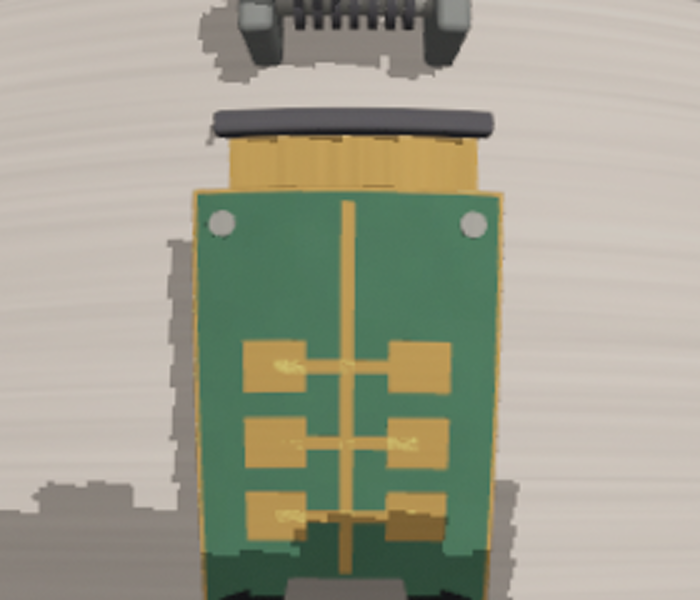

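```bash
cat >> h.py <<'E'
def tofix(P,F=(.560,.0065,.170)):
    P=np.atleast_2d(P)[:,:2]-np.array(F[:2]);c,s=np.cos(F[2]),np.sin(F[2]);return 1e3*np.c_[P[:,0]*c+P[:,1]*s,-P[:,0]*s+P[:,1]*c]
E
python3 - <<'E'
from h import *
np.set_printoptions(suppress=True,precision=2)
i=viewer.camera_info('wrist'); i['world_to_cam']=np.load('pics/w26_W.npy')
a=lambda uv:uncrop(uv,180,0,2.5)
print('strip at stop',tofix(unproj(a([(230,138),(478,138)]),i,'wrist',.018)))
print('stop bar ends top',tofix(unproj(a([(215,112),(493,112)]),i,'wrist',.026)))
h=.0738-.0084+.005
print('head corners',tofix(unproj(a([(193,191),(502,193)]),i,'wrist',h)),'side pts',tofix(unproj(a([(205,560),(489,560)]),i,'wrist',h)))
E
```

```text
strip at stop [[ 74.01  30.29]
 [ 74.21 -33.6 ]]
stop bar ends top [[ 79.39  32.95]
 [ 79.64 -36.11]]
head corners [[ 52.72  29.74]
 [ 52.34 -29.3 ]] side pts [[-21.27  29.59]
 [-21.31 -28.93]]
```

Emit:
move_arm(
  increments=[
    {"linear": [0,1.5,15],"spin": 0,"fingers": 0.1},
    {"linear": [0,0,15],"spin": 0,"fingers": 0.1},
    {"linear": [0,0,12],"spin": 0,"fingers": 0.1},
    {"linear": [0,0,3],"spin": 0,"fingers": 0.1},
    {"linear": [0,0,0],"spin": 0,"fingers": 0.1},
    {"linear": [0,0,0],"spin": 0,"fingers": 0.1},
    {"linear": [0,0,0],"spin": 0,"fingers": 0.1},
  ],
)

```text
time: 45.55
position: [0.5258, 0.0008, 0.0301]
tool_rot: [0.996, 0.085, 0.001, 0.0]
ft_force: [0.2, 0.9, -1.3]
finger_gap: 0.0234
```

```bash
python3 - <<'E'
from h import *
st(); fx(); im,i=snap('wrist','w27');np.save('pics/w27_W.npy',i['world_to_cam']);st()
cv2.imwrite('pics/w27z.png',cv2.resize(im[30:250,200:440,::-1],None,fx=2.6,fy=2.6,interpolation=cv2.INTER_CUBIC))
E
```

```text
t 45.55 p [525.8   0.8  30.1] psi 0.1698 F [ 0.23  0.86 -1.31] gap 23.4 q [-0.046  0.21   2.099 -0.     0.831  1.355]
fixture x,y mm -34.6 0.2 yaw rel -0.0002
t 45.6 p [525.8   0.9  30.2] psi 0.1698 F [-0.13  0.36 -1.49] gap 23.8 q [-0.046  0.21   2.099  0.     0.831  1.355]
```

View pics/w27z.png

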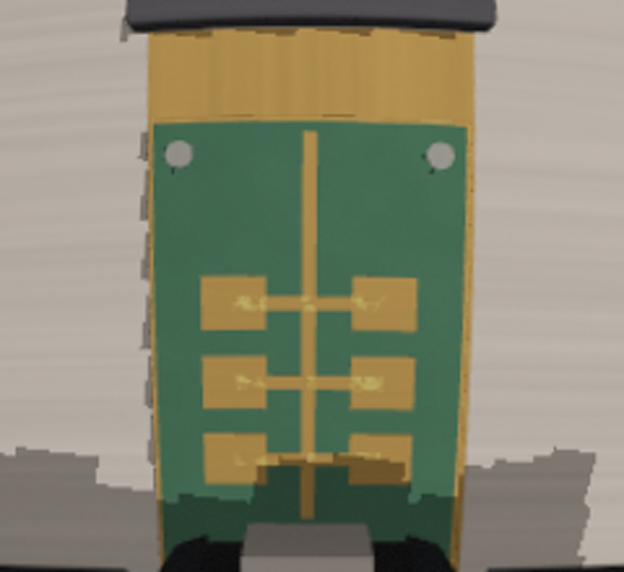

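```bash
python3 - <<'E'
from h import *
np.set_printoptions(suppress=True,precision=2)
i=viewer.camera_info('wrist'); i['world_to_cam']=np.load('pics/w27_W.npy')
a=lambda uv:uncrop(uv,200,30,2.6)
print('strip at stop',tofix(unproj(a([(148,33),(474,33)]),i,'wrist',.018)), 'strip low R',tofix(unproj(a([(466,500)]),i,'wrist',.018)))
h=.0301-.0084+.005
print('head corners',tofix(unproj(a([(151,123),(470,126)]),i,'wrist',h)),'side pts',tofix(unproj(a([(160,500),(459,500)]),i,'wrist',h)))
E
```

```text
strip at stop [[ 73.96  30.49]
 [ 74.06 -33.42]] strip low R [[-21.7  -34.02]]
head corners [[ 54.1   28.09]
 [ 53.58 -30.7 ]] side pts [[-18.64  28.5 ]
 [-18.68 -30.75]]
```

Emit:
move_arm(
  increments=[
    {"linear": [0,0.2,2],"spin": -0.005,"fingers": 0.1},
    {"linear": [0,0,1],"spin": 0,"fingers": 0.1},
    {"linear": [0,0,0.4],"spin": 0,"fingers": 0.1},
    {"linear": [0,0,0],"spin": 0,"fingers": 0.1},
  ],
)

```text
time: 46.0
position: [0.5253, 0.0007, 0.0264]
tool_rot: [0.996, 0.087, 0.0, 0.0]
ft_force: [-1.0, 0.2, 2.9]
finger_gap: 0.0235
```

Emit:
move_arm(
  increments=[
    {"linear": [0,0,0.4],"spin": 0,"fingers": 0.1},
    {"linear": [0,0,0],"spin": 0,"fingers": 0.1},
  ],
)

```text
time: 46.2
position: [0.5253, 0.0007, 0.0264]
tool_rot: [0.996, 0.087, 0.0, -0.0]
ft_force: [-2.9, -0.2, 6.3]
finger_gap: 0.0234
```

Contact on the strip; ease back slightly and slide to the stop (about 19–20 mm).

Emit:
move_arm(
  increments=[
    {"linear": [0,0,-0.5],"spin": 0,"fingers": 0.1},
    {"linear": [3,0,0],"spin": 0,"fingers": 0.1},
    {"linear": [3,0,0],"spin": 0,"fingers": 0.1},
    {"linear": [3,0,0],"spin": 0,"fingers": 0.1},
    {"linear": [3,0,0],"spin": 0,"fingers": 0.1},
  ],
)

```text
time: 46.7
position: [0.536, 0.0025, 0.0264]
tool_rot: [0.996, 0.087, -0.001, 0.0]
ft_force: [-4.9, -1.0, 6.1]
finger_gap: 0.0236
```

```bash
python3 - <<'E'
from h import *
st(); fx(); im,i=snap('wrist','w28');np.save('pics/w28_W.npy',i['world_to_cam']);st()
cv2.imwrite('pics/w28z.png',cv2.resize(im[70:270,200:440,::-1],None,fx=2.6,fy=2.6,interpolation=cv2.INTER_CUBIC))
E
```

```text
t 46.7 p [536.    2.5  26.4] psi 0.175 F [-4.87 -0.98  6.09] gap 23.6 q [-4.100e-02  2.350e-01  2.076e+00 -1.000e-03  8.330e-01  1.355e+00]
fixture x,y mm -24.3 0.1 yaw rel 0.005
t 46.75 p [537.    2.7  26.5] psi 0.1748 F [-1.42  0.11  1.05] gap 23.2 q [-0.041  0.236  2.075 -0.     0.831  1.355]
```

View pics/w28z.png

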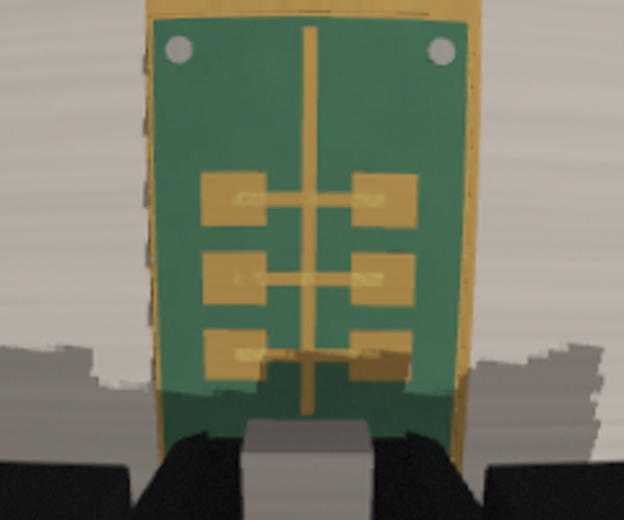

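```bash
python3 - <<'E'
from h import *
im=np.load('pics/w28.npy')
cv2.imwrite('pics/w28y.png',cv2.resize(im[40:130,240:400,::-1],None,fx=5,fy=5,interpolation=cv2.INTER_CUBIC))
E
```

```text
(no output)
```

View pics/w28y.png

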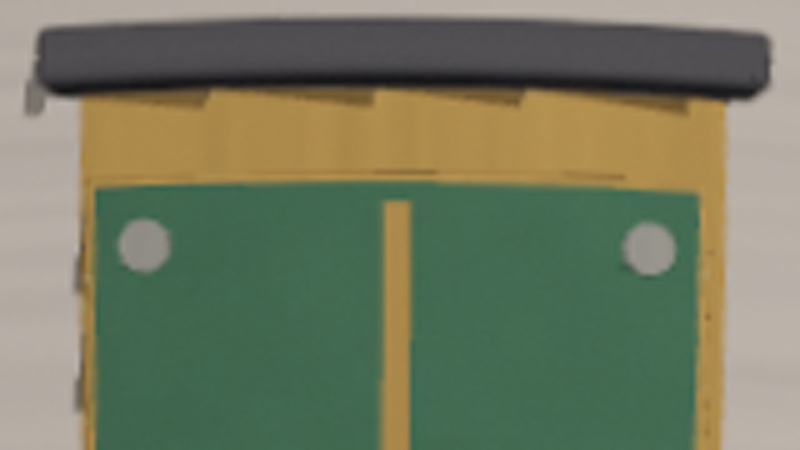

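Emit:
move_arm(
  increments=[
    {"linear": [2,0.4,0],"spin": 0,"fingers": 0.1},
    {"linear": [2,0.3,0],"spin": 0,"fingers": 0.1},
    {"linear": [2,0,0],"spin": 0,"fingers": 0.1},
  ],
)

```text
time: 47.05
position: [0.5421, 0.003, 0.0264]
tool_rot: [0.996, 0.087, -0.001, 0.0]
ft_force: [-5.8, -1.1, 7.6]
finger_gap: 0.0232
```

```bash
python3 - <<'E'
from h import *
fx(); im,i=snap('wrist','w29');st()
cv2.imwrite('pics/w29y.png',cv2.resize(im[50:140,240:400,::-1],None,fx=5,fy=5,interpolation=cv2.INTER_CUBIC))
E
```

```text
fixture x,y mm -18.3 -0.4 yaw rel 0.0049
t 47.1 p [542.7   3.   26.4] psi 0.1749 F [-3.28  0.72  5.42] gap 23.4 q [-0.04   0.245  2.063 -0.     0.834  1.356]
```

View pics/w29y.png

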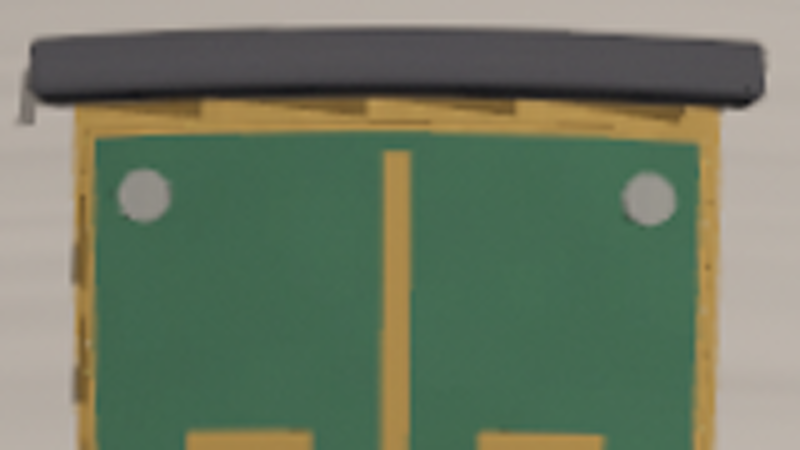

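Emit:
move_arm(
  increments=[
    {"linear": [1.5,0,0],"spin": 0,"fingers": 0.1},
    {"linear": [1,0,0],"spin": 0,"fingers": 0.1},
  ],
)

```text
time: 47.3
position: [0.5446, 0.0033, 0.0264]
tool_rot: [0.996, 0.087, -0.001, 0.0]
ft_force: [-5.1, -1.2, 6.6]
finger_gap: 0.0234
```

Emit:
move_arm(
  increments=[
    {"linear": [1,0,0],"spin": 0,"fingers": 0.1},
  ],
)

```text
time: 47.4
position: [0.5449, 0.0034, 0.0264]
tool_rot: [0.996, 0.087, -0.002, 0.0]
ft_force: [-8.8, -1.7, 11.4]
finger_gap: 0.0236
```

Emit:
move_arm(
  increments=[
    {"linear": [1,0,0],"spin": 0,"fingers": 0.1},
  ],
)

```text
time: 47.5
position: [0.5449, 0.0034, 0.0264]
tool_rot: [0.996, 0.088, -0.003, 0.0]
ft_force: [-12.2, -2.0, 14.9]
finger_gap: 0.0238
```

```bash
python3 - <<'E'
from h import *
fx(); im,i=snap('wrist','w30');st()
cv2.imwrite('pics/w30y.png',cv2.resize(im[50:140,240:400,::-1],None,fx=5,fy=5,interpolation=cv2.INTER_CUBIC))
E
```

```text
fixture x,y mm -15.4 -0.5 yaw rel 0.0053
t 47.55 p [544.8   3.4  26.4] psi 0.1753 F [-10.85  -2.75  13.5 ] gap 23.6 q [-3.900e-02  2.520e-01  2.055e+00 -1.000e-03  8.410e-01  1.358e+00]
```

View pics/w30y.png

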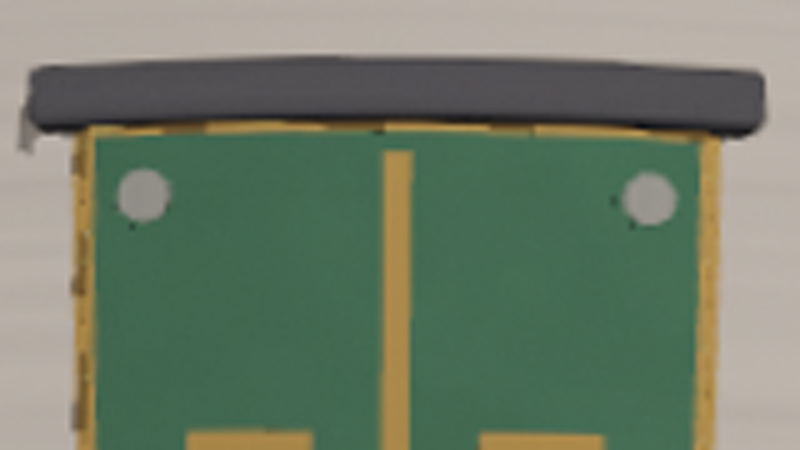

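Emit:
move_arm(
  increments=[
    {"linear": [0,0,-0.8],"spin": 0,"fingers": 0.1},
    {"linear": [0.8,0,0],"spin": 0,"fingers": 0.1},
    {"linear": [0,0,0],"spin": 0,"fingers": 0.1},
  ],
)

```text
time: 47.85
position: [0.5449, 0.0034, 0.0264]
tool_rot: [0.996, 0.088, -0.004, 0.0]
ft_force: [-9.9, -3.5, 8.7]
finger_gap: 0.0233
```

```bash
python3 - <<'E'
from h import *
fx(); st()
E
```

```text
fixture x,y mm -15.4 -0.5 yaw rel 0.0053
t 47.85 p [544.9   3.4  26.4] psi 0.1753 F [-9.9  -3.46  8.7 ] gap 23.3 q [-3.900e-02  2.520e-01  2.054e+00 -2.000e-03  8.420e-01  1.358e+00]
```

Emit:
move_arm(
  increments=[
    {"linear": [0,0,-0.5],"spin": 0,"fingers": 0.1},
    {"linear": [0,0,0],"spin": 0,"fingers": 0.4},
    {"linear": [0,0,0],"spin": 0,"fingers": 0.4},
    {"linear": [0,0,0],"spin": 0,"fingers": 0.4},
    {"linear": [0,0,-5],"spin": 0,"fingers": 0.4},
    {"linear": [0,0,-20],"spin": 0,"fingers": 0.4},
    {"linear": [-10,0,-40],"spin": 0,"fingers": 0.4},
    {"linear": [-25,0,-40],"spin": 0,"fingers": 0.4},
    {"linear": [0,0,0],"spin": 0,"fingers": 0.6},
    {"linear": [0,0,0],"spin": 0,"fingers": 0.6},
  ],
)

```text
time: 48.85
position: [0.5148, -0.0021, 0.1342]
tool_rot: [0.996, 0.087, 0.002, 0.0]
ft_force: [-0.0, 0.0, -0.2]
finger_gap: 0.049
```

```bash
python3 - <<'E'
from h import *
fx(); st(); im,i=snap('wrist','w31');np.save('pics/w31_W.npy',i['world_to_cam']);st()
cv2.imwrite('pics/w31z.png',cv2.resize(im[20:240,210:430,::-1],None,fx=2.7,fy=2.7,interpolation=cv2.INTER_CUBIC))
E
```

```text
fixture x,y mm -46.0 -0.8 yaw rel 0.0046
t 48.85 p [514.8  -2.1 134.2] psi 0.1746 F [-0.03  0.04 -0.23] gap 49.0 q [-0.052  0.05   2.053  0.     1.034  1.344]
t 48.9 p [514.   -2.  132.7] psi 0.1747 F [ 0.19 -0.64 -0.48] gap 52.1 q [-0.052  0.052  2.054  0.     1.034  1.344]
```

View pics/w31z.png

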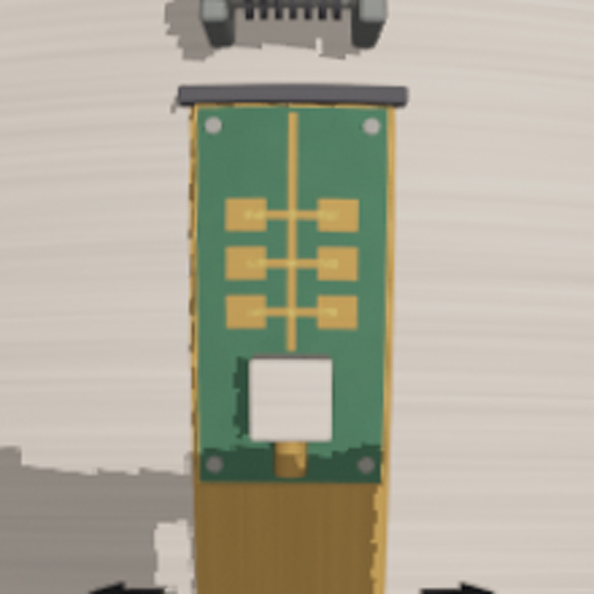

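```bash
python3 - <<'E'
from h import *
np.set_printoptions(suppress=True,precision=2)
im=np.load('pics/w31.npy')
cv2.imwrite('pics/w31a.png',cv2.resize(im[45:105,270:370,::-1],None,fx=8,fy=8,interpolation=cv2.INTER_CUBIC))
cv2.imwrite('pics/w31b.png',cv2.resize(im[160:220,270:370,::-1],None,fx=8,fy=8,interpolation=cv2.INTER_CUBIC))
E
```

```text
(no output)
```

View pics/w31a.png

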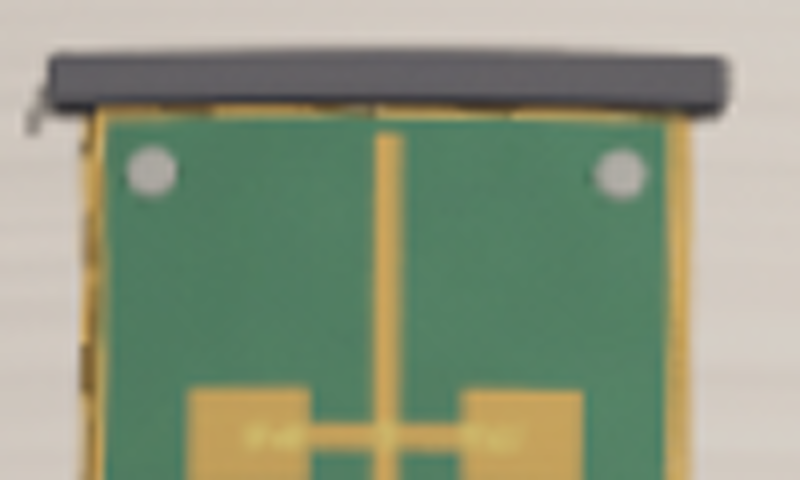

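View pics/w31b.png

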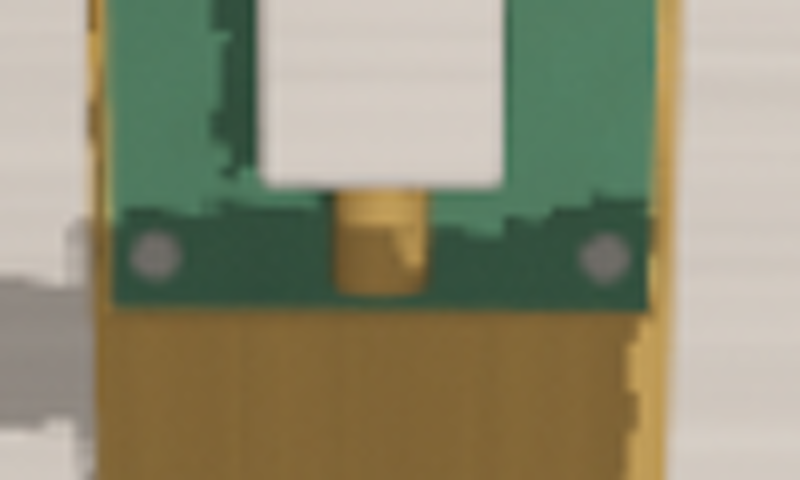

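```bash
python3 - <<'E'
from h import *
rows([.56,.006,.19],.170,n=2)
rows([.7091,.0316,.175],.170,cur=[.56,.006,.19,.170],n=5)
E
```

```text
t 48.9 p [514.   -2.  132.7] psi 0.1747 D [46.   8.  57.3] dpsi -0.0047 N 2
([23.3, 0.1, -28.7], np.float64(0.002))
([23.3, 0.0, -28.7], np.float64(0.002))
t 48.9 p [560.   6. 190.] psi 0.17 D [149.1  25.6 -15. ] dpsi 0.0 N 5
([30.3, -0.0, 3.0], -0.0)
([30.3, -0.0, 3.0], -0.0)
([30.3, -0.0, 3.0], -0.0)
([30.3, -0.0, 3.0], -0.0)
([30.3, -0.0, 3.0], -0.0)
```

Emit:
move_arm(
  increments=[
    {"linear": [23,0,-29],"spin": 0.002,"fingers": 0.65},
    {"linear": [23,0,-29],"spin": 0.002,"fingers": 0.65},
    {"linear": [30,0,3],"spin": 0.001,"fingers": 0.65},
    {"linear": [30,0,3],"spin": 0,"fingers": 0.65},
    {"linear": [30,0,3],"spin": 0,"fingers": 0.65},
    {"linear": [30,0,3],"spin": 0,"fingers": 0.65},
    {"linear": [30,0,3],"spin": 0,"fingers": 0.65},
    {"linear": [0,0,0],"spin": 0,"fingers": 0.65},
    {"linear": [0,0,0],"spin": 0,"fingers": 0.65},
    {"linear": [0,0,0],"spin": 0,"fingers": 0.65},
  ],
)

```text
time: 49.9
position: [0.7056, 0.0313, 0.1736]
tool_rot: [0.996, 0.085, -0.002, -0.0]
ft_force: [0.1, 0.0, 0.4]
finger_gap: 0.0573
```

```bash
python3 - <<'E'
from h import *
fx(); st(); im,i=snap('wrist','w32');st()
rows([.7091,.0316,.0935],.170,n=4)
E
```

```text
fixture x,y mm 147.7 -0.2 yaw rel -0.0002
t 49.9 p [705.6  31.3 173.6] psi 0.1698 F [0.11 0.04 0.41] gap 57.3 q [ 0.009  0.367  1.593 -0.     1.185  1.41 ]
t 49.95 p [705.7  31.2 174.3] psi 0.1697 F [-0.   -0.43  0.69] gap 57.1 q [ 0.009  0.366  1.593 -0.     1.185  1.41 ]
t 50.0 p [705.7  31.2 174.3] psi 0.1697 D [  3.4   0.4 -80.8] dpsi 0.0003 N 4
([0.9, 0.0, 20.2], np.float64(-0.0))
([0.9, 0.0, 20.2], np.float64(-0.0))
([0.9, 0.0, 20.2], np.float64(-0.0))
([0.9, 0.0, 20.2], np.float64(-0.0))
```

View pics/w32.png

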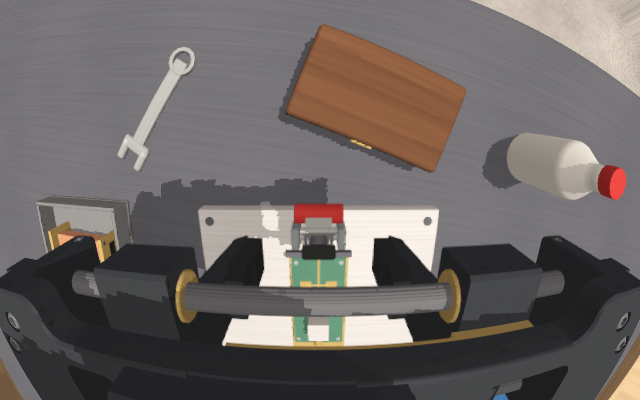

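```bash
python3 - <<'E'
from h import *
i=viewer.camera_info('wrist'); p=unproj([(319,212)],i,'wrist',.1155);print(p,tofix(p))
E
```

```text
[[0.71004487 0.0302862  0.1155    ]] [[151.90613995  -1.9416292 ]]
```

Bar located at fixture x≈152 as predicted. Descend and pinch.

Emit:
move_arm(
  increments=[
    {"linear": [1,0,20],"spin": 0,"fingers": 0.65},
    {"linear": [1,0,20],"spin": 0,"fingers": 0.65},
    {"linear": [1,0,20],"spin": 0,"fingers": 0.65},
    {"linear": [1,0,20],"spin": 0,"fingers": 0.65},
    {"linear": [0,0,0],"spin": 0,"fingers": 0.65},
    {"linear": [0,0,0],"spin": 0,"fingers": 0.3},
    {"linear": [0,0,0],"spin": 0,"fingers": 0.3},
    {"linear": [0,0,0],"spin": 0,"fingers": 0.3},
    {"linear": [0,0,0],"spin": 0,"fingers": 0.3},
  ],
  grip_force=40,
)

```text
time: 50.85
position: [0.7118, 0.032, 0.0974]
tool_rot: [0.996, 0.085, 0.001, 0.0]
ft_force: [-0.6, 0.5, 2.7]
finger_gap: 0.033
```

```bash
python3 - <<'E'
from h import *
fx(); st(); clipq()
E
```

```text
fixture x,y mm 153.9 -0.6 yaw rel -0.0002
t 50.85 p [711.8  32.   97.4] psi 0.1698 F [-0.59  0.48  2.67] gap 33.0 q [ 0.01   0.439  1.642 -0.     1.058  1.411]
fx 0.1540127299383839 bar q 2.0102186814219727 r 0.08951431907689245
```

Emit:
move_arm(
  increments=[
    {"linear": [-7.4,0,-4.3],"spin": 0,"fingers": 0.3},
    {"linear": [-7.8,0,-3.5],"spin": 0,"fingers": 0.3},
    {"linear": [-8.1,0,-2.7],"spin": 0,"fingers": 0.3},
    {"linear": [-8.4,0,-1.9],"spin": 0,"fingers": 0.3},
    {"linear": [-8.5,0,-1],"spin": 0,"fingers": 0.3},
    {"linear": [-8.6,0,-0.2],"spin": 0,"fingers": 0.3},
    {"linear": [-8.5,0,0.7],"spin": 0,"fingers": 0.3},
    {"linear": [0,0,0],"spin": 0,"fingers": 0.3},
  ],
)

```text
time: 51.65
position: [0.658, 0.0226, 0.1114]
tool_rot: [0.996, 0.085, 0.005, 0.0]
ft_force: [6.3, 1.6, 1.9]
finger_gap: 0.0336
```

```bash
python3 - <<'E'
from h import *
fx(); st(); clipq(); snap('wrist','w33')
E
```

```text
fixture x,y mm 99.3 -0.7 yaw rel -0.0004
t 51.65 p [658.   22.6 111.4] psi 0.1696 F [6.33 1.55 1.87] gap 33.6 q [-4.000e-03  3.280e-01  1.767e+00  1.000e-03  1.036e+00  1.397e+00]
fx 0.09940649354965986 bar q 1.3679695813098083 r 0.08908925464447667
```

View pics/w33.png

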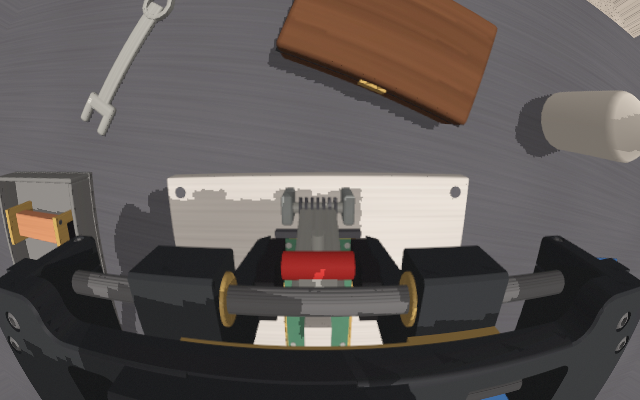

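Bar follows (at (318,265) between the fingers). Continue the arc.

Emit:
move_arm(
  increments=[
    {"linear": [-8.4,0,1.5],"spin": 0,"fingers": 0.3},
    {"linear": [-8.2,0,2.4],"spin": 0,"fingers": 0.3},
    {"linear": [-8,0,3.2],"spin": 0,"fingers": 0.3},
    {"linear": [-7.6,0,4],"spin": 0,"fingers": 0.3},
    {"linear": [-7.2,0,4.7],"spin": 0,"fingers": 0.3},
    {"linear": [-6.7,0,5.4],"spin": 0,"fingers": 0.3},
    {"linear": [-6.1,0,6],"spin": 0,"fingers": 0.3},
    {"linear": [-5.5,0,6.6],"spin": 0,"fingers": 0.3},
  ],
)

```text
time: 52.5
position: [0.5996, 0.0126, 0.0803]
tool_rot: [0.996, 0.085, 0.003, 0.0]
ft_force: [-7.9, -0.3, 20.0]
finger_gap: 0.0328
```

```bash
python3 - <<'E'
from h import *
fx(); st(); clipq()
E
```

```text
fixture x,y mm 40.1 -0.7 yaw rel 0.0001
t 52.5 p [599.6  12.6  80.3] psi 0.1701 F [-7.88 -0.3  19.96] gap 32.8 q [-0.021  0.265  1.916  0.     0.955  1.38 ]
fx 0.04016674359494385 bar q 0.5882408073167434 r 0.08686751397310466
```

Emit:
move_arm(
  increments=[
    {"linear": [-4.8,0,7.1],"spin": 0,"fingers": 0.3},
    {"linear": [-4,0,7.6],"spin": 0,"fingers": 0.3},
    {"linear": [-3.3,0,7.9],"spin": 0,"fingers": 0.3},
    {"linear": [-2.5,0,8.2],"spin": 0,"fingers": 0.3},
  ],
)

```text
time: 52.9
position: [0.5826, 0.0097, 0.046]
tool_rot: [0.996, 0.085, -0.0, 0.0]
ft_force: [-5.6, -0.9, 9.9]
finger_gap: 0.0324
```

```bash
python3 - <<'E'
from h import *
fx(); st(); clipq()
E
```

```text
fixture x,y mm 22.8 -0.7 yaw rel 0.0001
t 52.9 p [582.6   9.7  46. ] psi 0.1701 F [-5.56 -0.88  9.92] gap 32.4 q [-2.600e-02  2.830e-01  1.968e+00 -1.000e-03  8.910e-01  1.375e+00]
fx 0.022919274451029068 bar q 0.13855352773589485 r 0.08537143818895668
```

Emit:
move_arm(
  increments=[
    {"linear": [-1,0,5],"spin": 0,"fingers": 0.3},
    {"linear": [-0.5,0,3],"spin": 0,"fingers": 0.3},
    {"linear": [0,0,0],"spin": 0,"fingers": 0.3},
  ],
)

```text
time: 53.2
position: [0.5806, 0.0094, 0.0369]
tool_rot: [0.996, 0.085, -0.001, 0.0]
ft_force: [-4.7, -0.8, 6.9]
finger_gap: 0.0324
```

Emit:
move_arm(
  increments=[
    {"linear": [0,0,2],"spin": 0,"fingers": 0.3},
    {"linear": [0,0,0],"spin": 0,"fingers": 0.3},
  ],
)

```text
time: 53.4
position: [0.5804, 0.0093, 0.0352]
tool_rot: [0.996, 0.085, -0.001, 0.0]
ft_force: [-7.2, -1.7, 9.5]
finger_gap: 0.0329
```

```bash
python3 - <<'E'
from h import *
fx(); st(); clipq(); snap('wrist','w34')
im,i=snap('side','s4')
cv2.imwrite('pics/s4z.png',cv2.resize(im[160:270,230:380,::-1],None,fx=5,fy=5,interpolation=cv2.INTER_CUBIC))
E
```

```text
fixture x,y mm 20.6 -0.7 yaw rel 0.0001
t 53.4 p [580.4   9.3  35.2] psi 0.1701 F [-7.19 -1.72  9.54] gap 32.9 q [-2.600e-02  2.950e-01  1.977e+00 -1.000e-03  8.720e-01  1.375e+00]
fx 0.020719110039322964 bar q 0.009258360994232412 r 0.08522849142413383
```

View pics/w34.png

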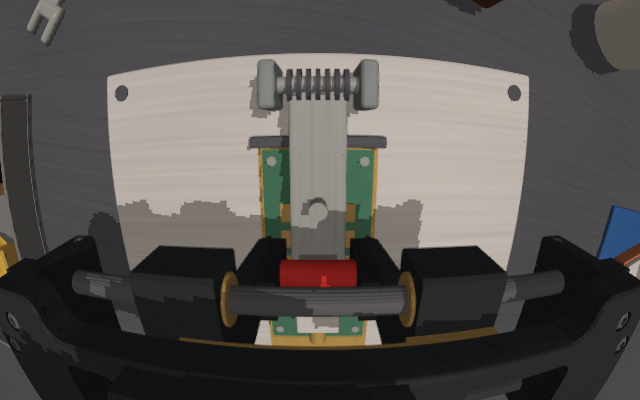

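View pics/s4z.png

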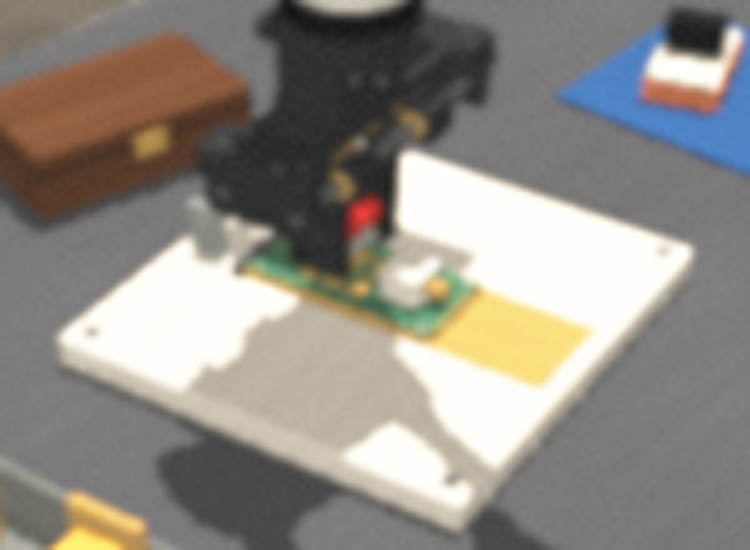

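Emit:
move_arm(
  increments=[
    {"linear": [0,0,2],"spin": 0,"fingers": 0.3},
    {"linear": [0,0,0],"spin": 0,"fingers": 0.3},
  ],
)

```text
time: 53.7
position: [0.5802, 0.0093, 0.0332]
tool_rot: [0.996, 0.085, -0.001, 0.0]
ft_force: [-7.7, -1.3, 9.8]
finger_gap: 0.0322
```

Emit:
move_arm(
  increments=[
    {"linear": [0,0,1.5],"spin": 0,"fingers": 0.3},
    {"linear": [0,0,0],"spin": 0,"fingers": 0.3},
  ],
)

```text
time: 53.9
position: [0.5801, 0.0093, 0.0318]
tool_rot: [0.996, 0.085, -0.001, 0.0]
ft_force: [-7.6, -2.5, 10.9]
finger_gap: 0.0325
```

Emit:
move_arm(
  increments=[
    {"linear": [0,0,1.5],"spin": 0,"fingers": 0.3},
    {"linear": [0,0,0],"spin": 0,"fingers": 0.3},
  ],
)

```text
time: 54.1
position: [0.5801, 0.0093, 0.0304]
tool_rot: [0.996, 0.085, -0.002, 0.0]
ft_force: [-7.5, -2.6, 11.9]
finger_gap: 0.0323
```

Emit:
move_arm(
  increments=[
    {"linear": [0,0,1.5],"spin": 0,"fingers": 0.3},
    {"linear": [0,0,0],"spin": 0,"fingers": 0.3},
  ],
)

```text
time: 54.3
position: [0.5802, 0.0092, 0.0301]
tool_rot: [0.996, 0.085, -0.002, 0.0]
ft_force: [-12.0, -1.7, 20.7]
finger_gap: 0.0323
```

Emit:
move_arm(
  increments=[
    {"linear": [0,0,0],"spin": 0,"fingers": 0.3},
    {"linear": [0,0,-1],"spin": 0,"fingers": 0.6},
    {"linear": [0,0,0],"spin": 0,"fingers": 0.6},
    {"linear": [0,0,0],"spin": 0,"fingers": 0.6},
    {"linear": [0,0,-20],"spin": 0,"fingers": 0.6},
    {"linear": [0,0,-40],"spin": 0,"fingers": 0.6},
    {"linear": [-30,0,-40],"spin": 0,"fingers": 0.6},
    {"linear": [-30,0,0],"spin": 0,"fingers": 0.6},
    {"linear": [0,0,0],"spin": 0,"fingers": 0.6},
    {"linear": [0,0,0],"spin": 0,"fingers": 0.6},
    {"linear": [0,0,0],"spin": 0,"fingers": 0.6},
  ],
)

```text
time: 55.4
position: [0.5228, -0.0002, 0.1277]
tool_rot: [0.996, 0.085, -0.0, -0.0]
ft_force: [-0.6, -0.5, 0.1]
finger_gap: 0.0526
```

```bash
python3 - <<'E'
from h import *
np.set_printoptions(suppress=True,precision=1)
st(); im,i=snap('wrist','w35');np.save('pics/w35_W.npy',i['world_to_cam']);st()
cv2.imwrite('pics/w35z.png',cv2.resize(im[20:240,210:430,::-1],None,fx=2.7,fy=2.7,interpolation=cv2.INTER_CUBIC))
im,s=snap('side','s5')
cv2.imwrite('pics/s5z.png',cv2.resize(im[180:260,255:355,::-1],None,fx=7,fy=7,interpolation=cv2.INTER_CUBIC))
F=np.array([.560,.006]);c,sn=np.cos(.170),np.sin(.170)
for q in [0,.05,.1,.2]:
    P=[]
    for y in (-17,17):
        x=105-85.8*np.cos(q+.14); z=40+85.8*np.sin(q+.14)
        P.append([F[0]+(c*x-sn*y)/1e3,F[1]+(sn*x+c*y)/1e3,z/1e3])
    print(q,'wristz',((proj(P,i,'wrist')-[210,20])*2.7).ravel(),'side zoom',((proj(P,s,'side')-[255,180])*7).ravel())
E
```

```text
t 55.4 p [522.8  -0.2 127.7] psi 0.1698 F [-0.6 -0.5  0.1] gap 52.6 q [-0.   0.1  2.   0.   1.   1.4]
t 55.45 p [522.9  -0.2 127.6] psi 0.1699 F [ 1.5 -0.1  0.2] gap 52.6 q [-0.   0.1  2.   0.   1.   1.4]
0 wristz [353.  304.8 223.9 304.9] side zoom [344.  156.1 296.1 196.9]
0.05 wristz [354.2 302.9 222.6 303. ] side zoom [342.5 146.6 294.5 187.3]
0.1 wristz [355.5 300.  221.2 300.1] side zoom [340.5 137.  292.4 177.6]
0.2 wristz [358.1 291.4 218.3 291.5] side zoom [335.2 117.6 286.8 157.9]
```

View pics/w35z.png

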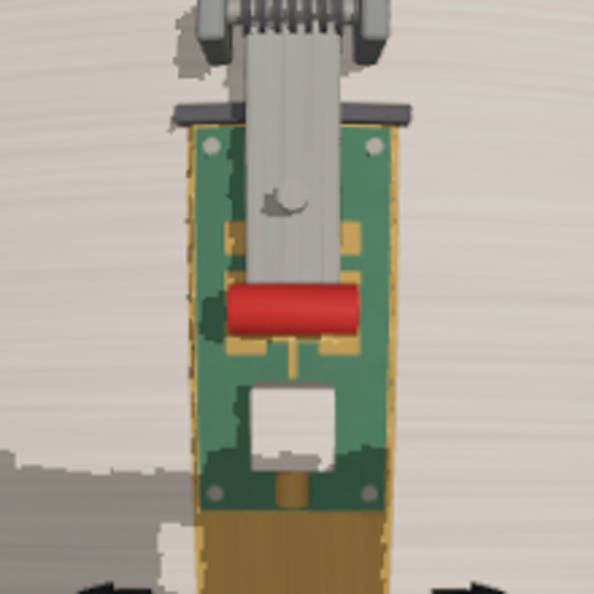

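View pics/s5z.png

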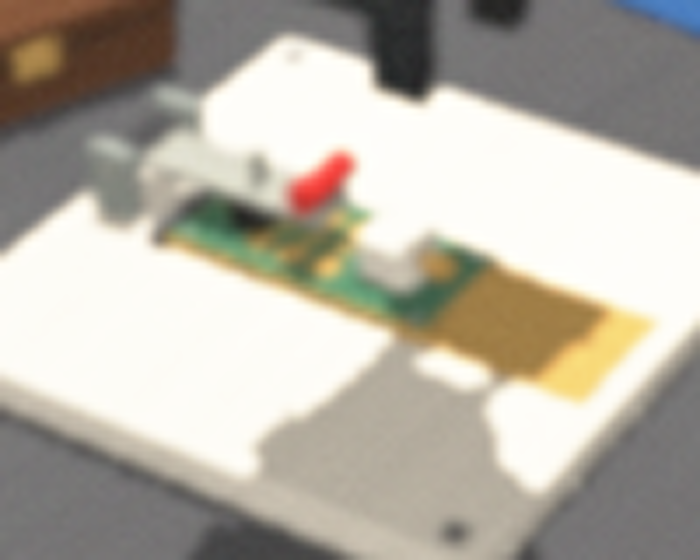

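```bash
python3 - <<'E'
from h import *
rows([.5797,.0094,.075],.170,n=4)
E
```

```text
t 55.5 p [ 5.229e+02 -2.000e-01  1.276e+02] psi 0.17 D [ 56.8   9.6 -52.6] dpsi 0.0 N 4
([14.4, 0.0, 13.2], np.float64(-0.0))
([14.4, 0.0, 13.2], np.float64(-0.0))
([14.4, 0.0, 13.2], np.float64(-0.0))
([14.4, 0.0, 13.2], np.float64(-0.0))
```

Emit:
move_arm(
  increments=[
    {"linear": [14.4,0,0],"spin": 0,"fingers": 0},
    {"linear": [14.4,0,0],"spin": 0,"fingers": 0},
    {"linear": [14.4,0,10],"spin": 0,"fingers": 0},
    {"linear": [14.4,0,15],"spin": 0,"fingers": 0},
    {"linear": [0,0,20],"spin": 0,"fingers": 0},
    {"linear": [0,0,15],"spin": 0,"fingers": 0},
    {"linear": [0,0,4],"spin": 0,"fingers": 0},
    {"linear": [0,0,0],"spin": 0,"fingers": 0},
  ],
)

```text
time: 56.3
position: [0.5787, 0.0095, 0.0631]
tool_rot: [0.996, 0.085, -0.001, -0.0]
ft_force: [0.1, 0.1, 0.2]
finger_gap: 0.0005
```

Emit:
move_arm(
  increments=[
    {"linear": [0,0,1.5],"spin": 0,"fingers": 0},
    {"linear": [0,0,1],"spin": 0,"fingers": 0},
  ],
)

```text
time: 56.5
position: [0.58, 0.0093, 0.0628]
tool_rot: [0.996, 0.085, 0.001, 0.0]
ft_force: [0.3, 0.6, 0.0]
finger_gap: 0.0006
```

Emit:
move_arm(
  increments=[
    {"linear": [0,0,1],"spin": 0,"fingers": 0},
    {"linear": [0,0,0],"spin": 0,"fingers": 0},
  ],
)

```text
time: 56.7
position: [0.5795, 0.0093, 0.0613]
tool_rot: [0.996, 0.085, 0.0, 0.0]
ft_force: [-0.5, -0.3, -0.6]
finger_gap: -0.0001
```

Emit:
move_arm(
  increments=[
    {"linear": [0,0,1.5],"spin": 0,"fingers": 0},
    {"linear": [0,0,0],"spin": 0,"fingers": 0},
  ],
)

```text
time: 56.9
position: [0.5793, 0.0094, 0.0594]
tool_rot: [0.996, 0.085, 0.0, 0.0]
ft_force: [-0.5, -1.2, 0.2]
finger_gap: 0.0006
```

Emit:
move_arm(
  increments=[
    {"linear": [0,0,0.7],"spin": 0,"fingers": 0},
    {"linear": [0,0,0],"spin": 0,"fingers": 0},
  ],
)

```text
time: 57.1
position: [0.5794, 0.0094, 0.0593]
tool_rot: [0.996, 0.085, 0.0, 0.0]
ft_force: [-1.8, 0.3, 5.3]
finger_gap: 0.0004
```

Emit:
move_arm(
  increments=[
    {"linear": [0,0,0.7],"spin": 0,"fingers": 0},
    {"linear": [0,0,0],"spin": 0,"fingers": 0},
  ],
)

```text
time: 57.3
position: [0.5795, 0.0094, 0.0592]
tool_rot: [0.996, 0.085, 0.0, 0.0]
ft_force: [-2.5, -0.9, 8.7]
finger_gap: 0.0005
```

Emit:
move_arm(
  increments=[
    {"linear": [0,0,0.8],"spin": 0,"fingers": 0},
    {"linear": [0,0,0],"spin": 0,"fingers": 0},
  ],
)

```text
time: 57.5
position: [0.5795, 0.0094, 0.0591]
tool_rot: [0.996, 0.085, 0.0, 0.0]
ft_force: [-4.3, 0.2, 11.8]
finger_gap: 0.0004
```

Emit:
move_arm(
  increments=[
    {"linear": [0,0,-5],"spin": 0,"fingers": 0},
    {"linear": [0,0,-40],"spin": 0,"fingers": 0},
    {"linear": [0,0,-40],"spin": 0,"fingers": 0},
    {"linear": [-40,0,-40],"spin": 0,"fingers": 0.3},
    {"linear": [-45,0,-20],"spin": 0,"fingers": 0.5},
    {"linear": [0,0,0],"spin": 0,"fingers": 0.5},
    {"linear": [0,0,0],"spin": 0,"fingers": 0.5},
    {"linear": [0,0,0],"spin": 0,"fingers": 0.5},
  ],
)

```text
time: 58.3
position: [0.5003, -0.0041, 0.1967]
tool_rot: [0.996, 0.085, -0.0, -0.0]
ft_force: [0.8, -0.5, -0.3]
finger_gap: 0.038
```

```bash
python3 - <<'E'
from h import *
st(); im,i=snap('wrist','w36'); snap('top','top3'); snap('side','s6')
cv2.imwrite('pics/w36z.png',cv2.resize(im[20:240,200:440,::-1],None,fx=2.7,fy=2.7,interpolation=cv2.INTER_CUBIC))
E
```

```text
t 58.3 p [500.3  -4.1 196.7] psi 0.1697 F [ 0.76 -0.5  -0.28] gap 38.0 q [-0.058 -0.037  2.017  0.     1.162  1.343]
```

View pics/w36z.png

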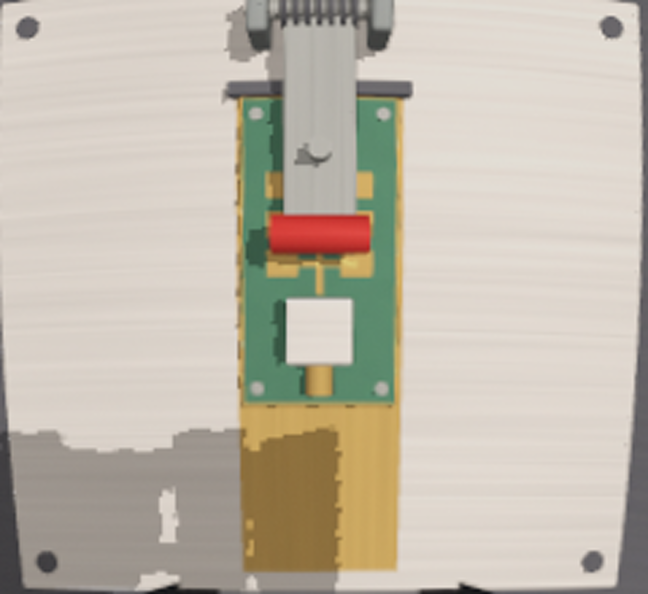

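View pics/s6.png

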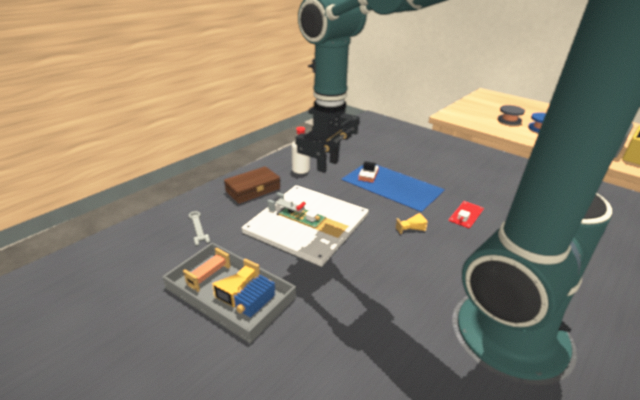

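View pics/top3.png

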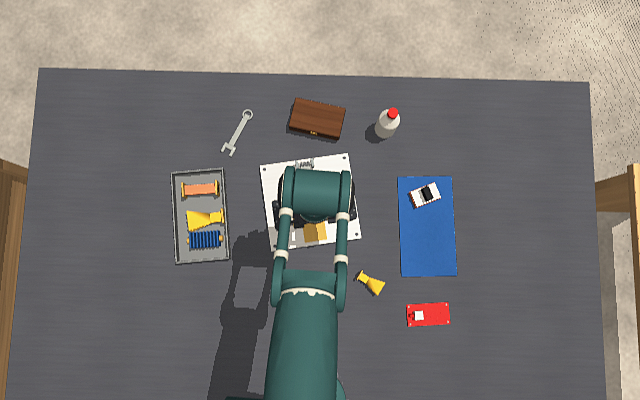

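```bash
python3 - <<'E'
from h import *
im=np.load('pics/top3.npy'); cv2.imwrite('pics/t3z.png',cv2.resize(im[160:270,160:240,::-1],None,fx=5.3,fy=5.3,interpolation=cv2.INTER_CUBIC))
im=np.load('pics/s6.npy'); cv2.imwrite('pics/s6z.png',cv2.resize(im[235:345,155:305,::-1],None,fx=5,fy=5,interpolation=cv2.INTER_CUBIC))
E
```

```text
(no output)
```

View pics/t3z.png

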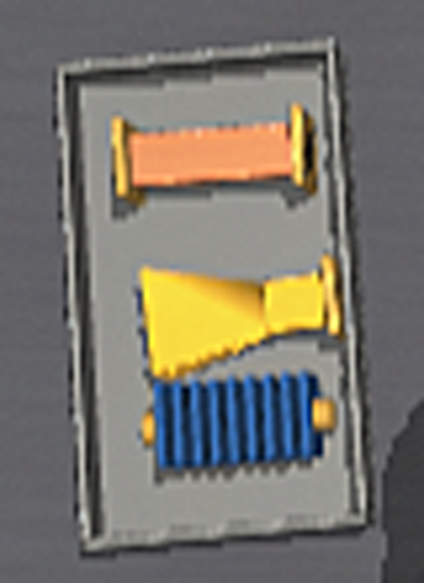

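View pics/s6z.png

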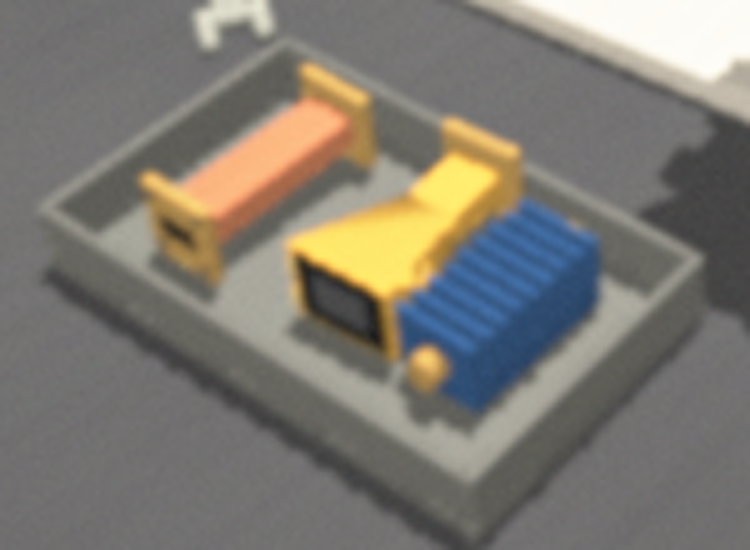

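```bash
python3 - <<'E'
from h import *
np.set_printoptions(suppress=True,precision=1)
i=viewer.camera_info('top'); a=lambda uv:uncrop(uv,160,160,5.3)
T=unproj(a([(60,65),(333,42),(366,522),(86,550)]),i,'top',.035); 
t,r=fitpose([(130,75,35),(130,-75,35),(-130,-75,35),(-130,75,35)],a([(60,65),(333,42),(366,522),(86,550)]),i,'top',0,[.51,.315,.1]); print(t,r)
print('flange top outer',tofix(unproj(a([(331,257),(341,332)]),i,'top',.047),t),'mouth top',tofix(unproj(a([(140,267),(157,378)]),i,'top',.047),t))
print('wg',tofix(unproj(a([(303,104),(314,188),(112,118),(125,204)]),i,'top',.047),t))
E
```

```text
[0.5 0.3 0.1] 0.43710264193634896
flange top outer [[ 11.  -66.5]
 [-29.1 -69.1]] mouth top [[ 14.8  33.9]
 [-44.5  28.5]]
wg [[ 94.3 -57.2]
 [ 48.6 -60.1]
 [ 95.9  44.1]
 [ 49.1  39.9]]
```

```bash
python3 - <<'E'
from h import *
st(); print(job.job_done())
E
```

```text
t 58.45 p [500.2  -4.  196.1] psi 0.17 F [-0.38  0.41  0.31] gap 43.9 q [-0.058 -0.036  2.017  0.     1.163  1.343]
the job is handed in; nothing more can be done
None
```

I did all the steps in the order asked and handed the job in at 58 s. The one thing that went wrong was pressing too hard at the start of the dressing stroke.

**What I did**
- **Parts:** the waveguide, attenuator and larger horn went from the plate into the grey tray. I left the small horn and the red board alone.
- **Clip open:** I swung it fully open; the side and wrist pictures agreed with about 2.0 rad.
- **Dressing:** the stone ran from x ≈ -91 mm to about +43 mm, ending 3–8 mm short of the stop. The force sensor read a steady 6–8.5 N, so about 9–11 N on the strip with the stone's own weight.
- **Stone:** I put it back on the blue mat, right way up.
- **Board:** I laid it on the strip and slid it up until it stopped against the end stop.
- **Clip closed:** I lowered it onto the board until it met its hard stop.

**Last checks**
- **Board:** centred to about 0.3 mm and square against the stop.
- **Clip:** a test push put the top of the bar at 59 mm, the height for fully shut, and it did not give at 12 N.
- **Tray and bystanders:** all three parts are inside the tray. The case, bottle and wrench show no sign of having moved.

**What failed or disagreed**
- **Overpressed first stroke:** it jammed after about 4 mm at roughly 28 N. I lifted off and redid the whole stroke at the right force.
- **Horn moved in the tray:** after I placed it, the horn shifted about 15 mm. It now sits against the attenuator and close to the tray wall, still inside.
- **Camera offset:** the wrist camera read 2–3 mm off sideways from the arm and the top camera. I corrected for it, and placed the board by sighting it against the strip.

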